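# Pack the electrician's kit after the hall switch check

### The job

The hall switch is checked and the work is finished: pack up the kit. Turn the multimeter's dial fully anticlockwise to its OFF stop, and put the multimeter and every tool lying on the shelf into its own cut-out in the case's foam, the right way round and pressed fully home to the bottom of the pocket, leaving the case open. Leave the other things on the shelf where they are.

Things in the scene. Friction and masses are not known exactly. Their poses are not given: they have to be found in the camera images.
- meter_mid (a point): Multimeter with a rotary dial, always present, T-shaped, 112 long, 30 high, 0.22 kg: the head with the display is 62 wide over the 34 at the +x end, the body 50 wide. Point: middle of length and width, half-way up; x towards the display, z up. Grasp the body here across y. Flat places to press on: the display (39 along +x) and the socket strip (47 along -x); the dial between them is centred 14 along -x.
- dial (a joint): Angle of the multimeter's dial in rad: 0 is OFF, the anticlockwise end stop (seen from above); it grows clockwise to 2.7. Stiff (0.015 N m); stays where it is left.
- dial_grip (a point): Middle of the dial's raised finger bar, on the dial's axis, 9.5 above the meter's top face. The bar is 34 long (along x of this point, which turns with the dial), 10 wide (y) and 11 high, from 5.5 below to 5.5 above this point, over a round skirt 36 across. At OFF its x is parallel to the meter's x.
- pliers_mid (a point): Pliers lying flat, 130 long, 18 thick throughout, 0.16 kg, may be absent. Point: centre of the joint block, half-way up; x towards the nose. The block is 26 wide (y), 13 to either side along x; the nose, 16 wide, reaches 53 ahead; the two handles spread backwards to 77 behind, where they are 48 over all, with a gap between them. Grasp the joint block across y.
- driver_mid (a point): Stubby screwdriver lying flat, 104 long, 0.09 kg, may be absent. Point: middle of the handle, half-way up; x towards the blade. The handle is 66 long (x), 24 wide (y), 22 high; the round blade, 8 thick, runs from 33 to 71 ahead at mid height. Grasp the handle across y.
- level_mid (a point): Small aluminium spirit level, 112 long, 24 high, bubble window on top, 0.12 kg, may be absent. Point: middle of the parallel part, half-way up. That part is 22 wide (y) and runs 39 to either side along x; then the nose tapers to 12 wide at 73 ahead (+x). Grasp the parallel part across y.
- square_mid (a point): Small L-shaped try square lying flat, 0.11 kg, may be absent. Point: middle of the wooden stock, half-way up. The stock is 16 wide (x), 66 long (y), 20 high; the steel blade, 14 wide, 3 thick, at mid height, runs along +x from the stock's +y end (centre line y = +26) to 98 ahead. Grasp the stock across x, 8 to 10 towards its free -y end, clear of the blade.
- case: Open flat tool case, 168 (x) by 365 (y), 20 high, lid folded flat open beyond its +x side (34 high). Origin: centre of the base's underside. Foam face 20, pocket floors 8 above the shelf. Pockets have the tools' outlines with about 2 to spare all round and two springy bulges that grip the flanks: a tool must be pushed down with some 4 to 12 N, best over its point, and then stays. Neighbouring tools lie about 25 apart.
- pocket_square (a point): Fixed point of the case where square_mid lies when that tool is fully home in its pocket (12 deep, floor 8 above the shelf). The axes are those of the case; a tool at home has its own axes parallel to them, x with x (not reversed).
- pocket_driver (a point): Fixed point of the case where driver_mid lies when that tool is fully home in its pocket (12 deep, floor 8 above the shelf). The axes are those of the case; a tool at home has its own axes parallel to them, x with x (not reversed).
- pocket_meter (a point): Fixed point of the case where meter_mid lies when that tool is fully home in its pocket (12 deep, floor 8 above the shelf). The axes are those of the case; a tool at home has its own axes parallel to them, x with x (not reversed).
- pocket_level (a point): Fixed point of the case where level_mid lies when that tool is fully home in its pocket (12 deep, floor 8 above the shelf). The axes are those of the case; a tool at home has its own axes parallel to them, x with x (not reversed).
- pocket_pliers (a point): Fixed point of the case where pliers_mid lies when that tool is fully home in its pocket (12 deep, floor 8 above the shelf). The axes are those of the case; a tool at home has its own axes parallel to them, x with x (not reversed).
- ashtray: Orange glass ashtray, round, 112 across, 34 high; stays where it is. Origin: centre of its underside.
- doorbell: Spare brass doorbell button, round, 50 across, 14 high, white push in the middle; lies among the tools and stays where it is. Origin: centre of its underside.
- keyring: Chrome ring with two flat keys, about 72 x 36, 4 high; stays where it is. Origin: centre of its underside.
- dicecup: Wooden dice cup, 77 across, 90 high; stays where it is. Origin: centre of its underside.
- torch: Small metal torch, 107 long, 28 high; stays where it is. Origin: centre of its underside.
- tape: Roll of insulating tape, 62 across, 19 high; stays where it is. Origin: centre of its underside.
Things that resemble listed ones, but are neither listed nor needed, are in the scene too. What is shaped like the part that bears driver_mid but orange or turquoise is not meant.

How it is judged:
At the end, for the whole second after the job is handed in: The multimeter and every tool present lie in their own pockets, face up: within 4 mm sideways and 0.09 rad of the pocket's direction, not more than 1.8 mm above the fully home height, tilted less than 0.09 rad, at rest; the dial is within 0.08 rad of its OFF stop (horizontal distance between square_mid and pocket_square below 0.004 m and z of square_mid in the frame of pocket_square between -0.003 and 0.0018 m and angle between each of square_mid, driver_mid, meter_mid, level_mid, pliers_mid's own z axis and vertical below 0.09 rad and angle between the x axis of square_mid and the x axis of pocket_square, either way round below 0.09 rad and linear speed of each of square, driver, meter, level, pliers below 0.02 m/s and horizontal distance between driver_mid and pocket_driver below 0.004 m and z of driver_mid in the frame of pocket_driver between -0.003 and 0.0018 m and angle between the x axis of driver_mid and the x axis of pocket_driver, either way round below 0.09 rad and horizontal distance between meter_mid and pocket_meter below 0.004 m and z of meter_mid in the frame of pocket_meter between -0.003 and 0.0018 m and angle between the x axis of meter_mid and the x axis of pocket_meter, either way round below 0.09 rad and horizontal distance between level_mid and pocket_level below 0.004 m and z of level_mid in the frame of pocket_level between -0.003 and 0.0018 m and angle between the x axis of level_mid and the x axis of pocket_level, either way round below 0.09 rad and horizontal distance between pliers_mid and pocket_pliers below 0.004 m and z of pliers_mid in the frame of pocket_pliers between -0.003 and 0.0018 m and angle between the x axis of pliers_mid and the x axis of pocket_pliers, either way round below 0.09 rad and value of joint dial below 0.08 rad); the robot touches nothing.
It fails at once if a bystander (ashtray, doorbell button, keyring, dice cup, torch, tape) is pushed more than 40 mm from its place (distance of any of ashtray, doorbell, keyring, dicecup, torch, tape from where it was at the start of the episode above 0.04 m).
It fails at once if the dice cup is tipped over (angle between dicecup's own z axis and vertical above 0.6 rad).
Of pliers, driver, level, square only 3 to 4 are there at a start; the rules pass over those that are not, and their reading is None.
At some moment in a run one of square, driver, meter, level, pliers may be knocked a few centimetres aside while the robot is not near it.
It also fails if it takes over 210 s, if anything falls off the work surface, if the arm or the gripper's body presses on something with over 40 N, if the wrist force passes 120 N, or if a joint passes its speed limit or range.

### The arm

A 6-joint arm with a two-finger parallel gripper is mounted at the origin on the work surface. World frame = base frame: x ahead of the robot, y to its left, z up, the work surface at z = 0. Lengths are in m, angles in rad, forces in N, time in s.
With the tool pointing down it reaches from about 0.425 to 0.95 m from the base axis. Payload 3.5 kg.
Tool frame: the origin (TCP) lies on the mounting face of the last link; the fingertips stand 173 mm ahead of it and the grasp point (between the pads) lies 155 mm ahead of it; z points along the fingers, x is the direction in which the jaws open and shut, and the axes are right-handed (so a half turn about z gives the same grasp; the last joint's range is limited). The gripper opens to 85 mm and grips with 20 to 120 N. Pads are 22 mm wide; open, the fingers measure 114 mm over their backs; the gripper's body (76 mm by 85 mm) begins 54 mm behind the grasp point. The pads swing forward as they close: fully open they stand 13 mm farther back than shut.
Start: joints at [-1.499, 0.286, 1.577, -0, 1.279, -0.15], TCP at [0.149, -0.658, 0.405] pointing down, gripper open.
Joint ranges: [-2.77, 2.77], [-0.9, 2.22], [0.21, 2.48], [-1.53, 4.67], [0.24, 2.81], [-2.84, 2.84]. Speed limits (rad/s): [2.79, 2.79, 3.14, 3.14, 3.14, 3.14].

### API

Orientations are given as a unit quaternion [x, y, z, w].
In Python, from plant import get_state, read_camera, sign_off gives the robot as it stands.
- The arm moves only by the shell command python3 -m jog 'ROWS' [FORCE]. ROWS is JSON, a list of rows, each an object of numbers: "grip": the closure, from 0 (fully open) to 1 (shut); "x", "y", "z": the shift along the tool's x, y, z in mm; "rx", "ry", "rz": the turn, a rotation vector about the tool's x, y, z in degrees. A call has 1 to 8 rows; each row shifts and turns the commanded pose from where the row before left it, along the tool's axes as they then stand; what a row does not reach is not made up. A row lasts 1/12 s, in which the tool goes at most 41.7 mm and 7.16 degrees, less where a joint would pass 70% of its speed; a pose out of reach is approached as far as the arm can. A call with a gripper value outside its range is refused whole. The fingers move at their own pace and stop on an object; FORCE is the grip in N (left out, the last holds). Time passes only in rows, so rows that do not move let the fingers close. It gives the time, the measured TCP pose, the force and the opening at its end, in the units of the state.
- get_state(): the state, without advancing time (a new reading comes with each control period).
- read_camera(name): name is "side" or "top"; returns a dict with "frame" (420x560x3 uint8, red, green, blue), "intrinsics" (3x3 intrinsics, pixels), "R" (3x3) and "t" (3): a world point X has camera coordinates R X + t. Camera axes: x right, y down, z forward; pixel columns grow to the right and rows downward; lengths in m; the calibration is good to about 2 mm. A picture is of the moment at which its call begins. There is no depth.
- sign_off(): hands the job in, once; it reports no verdict.
The state is a dict: "time": time; "qpos": joint angles; "dq": joint speeds; "joint_efforts": joint torques, N m; "eef_pos": TCP position; "tcp_rot": TCP orientation; "contact_force": force on the tool from outside, world axes, zero at the start; "wrist_torque": the same for the moment, N m; "opening": opening from 0.0 (shut) to 1.0 (fully open).
Only numpy, scipy, OpenCV 4.12 (cv2) and the standard library are available. Lean on these libraries where they do the work, as an engineer would, in place of code of your own. Each camera call takes 0.05 s, during which the arm holds its last target.

## Working session

There is one attempt and no reset: what is moved stays moved. The work goes in short steps, Python scripts to look and compute and a shell command to move; the robot and the scene stay as the last step left them, time stands still between calls to the robot, and variables do not carry over. Pictures are saved under pics/ and viewed, and the job is handed in when it is done.

```bash
ls; mkdir -p pics; python3 - <<'E'
from plant import *
import cv2
s=get_state();print(s)
for n in("top","side"):
    c=read_camera(n);cv2.imwrite(f"pics/{n}0.png",c["frame"][:,:,::-1]);print(n,c["intrinsics"],c["R"],c["t"])
E
```

```text
pics
{'time': 0.0, 'qpos': array([-1.49903181e+00,  2.87199755e-01,  1.57820749e+00,  4.74063104e-05,
        1.27857145e+00, -1.50004517e-01]), 'dq': array([-0.00016689, -0.00146626, -0.00253143, -0.00039223,  0.0018667 ,
       -0.00081986]), 'joint_efforts': array([-1.78183545e-03, -4.05984700e+01, -2.92629862e+01, -2.15414011e-04,
        5.82263965e-03,  6.23262167e-06]), 'eef_pos': array([ 0.14848097, -0.65820659,  0.40330744]), 'tcp_rot': array([ 0.78100594, -0.62452245, -0.00079329, -0.00089134]), 'contact_force': array([-0.01688262,  0.53181304,  1.02328775]), 'wrist_torque': array([-0.04270477,  0.06227211,  0.00740489]), 'opening': 1.0002136341435848}
top [[429.99582242   0.         288.09894373]
 [  0.         429.99582242 210.57143756]
 [  0.           0.           1.        ]] [[ 1.03779822e-02 -9.99944344e-01  1.89888338e-03]
 [-9.94352161e-01 -1.05204922e-02 -1.05608230e-01]
 [ 1.05622330e-01 -7.92158466e-04 -9.94406002e-01]] [-0.07985507  0.54464871  1.19963039]
side [[464.13609665   0.         280.97759164]
 [  0.         464.13609665 215.6690048 ]
 [  0.           0.           1.        ]] [[ 0.97319674 -0.22989203  0.00614556]
 [-0.12149416 -0.53664055 -0.83501861]
 [ 0.19526208  0.81189074 -0.55018737]] [-0.52409451  0.06219903  1.56218207]
```

View pics/top0.png

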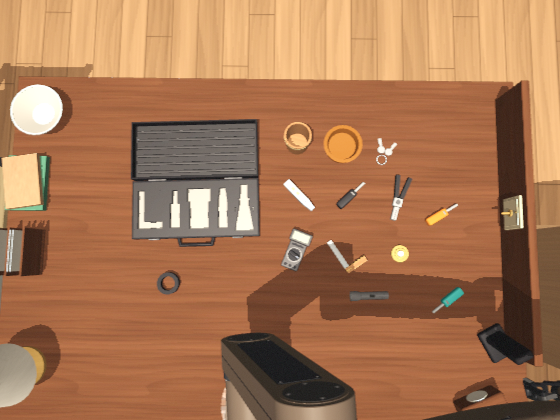

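View pics/side0.png

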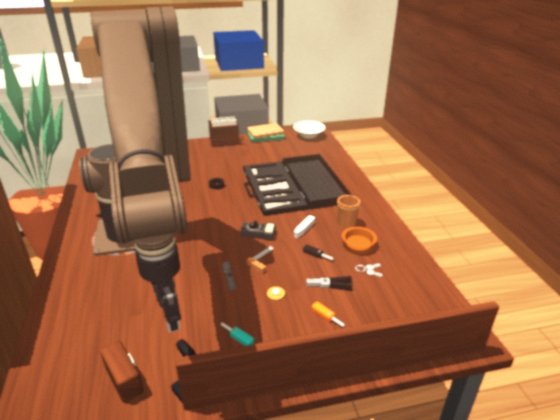

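```bash
cat > h.py <<'E'
import numpy as np,cv2
from plant import *
def pix2w(c,u,v,z):
    d=np.linalg.inv(c["intrinsics"])@np.array([u,v,1.]);R=c["R"];o=-R.T@c["t"];d=R.T@d
    return o+d*(z-o[2])/d[2]
def w2pix(c,X):
    p=c["intrinsics"]@(c["R"]@np.asarray(X,float)+c["t"]);return p[:2]/p[2]
def crop(c,x0,y0,x1,y1,k,fn):
    im=cv2.resize(c["frame"][y0:y1,x0:x1,::-1],None,fx=k,fy=k,interpolation=cv2.INTER_CUBIC)
    st=20 if k<7 else 10
    for u in range((x0//st+1)*st,x1,st):
        cv2.line(im,(int((u-x0+.5)*k),0),(int((u-x0+.5)*k),5),(0,255,0),1);cv2.putText(im,str(u),(int((u-x0+.5)*k)-10,16),0,.4,(0,255,0),1)
    for v in range((y0//st+1)*st,y1,st):
        cv2.line(im,(0,int((v-y0+.5)*k)),(5,int((v-y0+.5)*k)),(0,255,0),1);cv2.putText(im,str(v),(7,int((v-y0+.5)*k)+4),0,.4,(0,255,0),1)
    cv2.imwrite(fn,im)
E
python3 - <<'E'
from h import *
c=read_camera("top")
crop(c,275,170,425,280,5,"pics/t1.png")
crop(c,125,170,265,250,5,"pics/t2.png")
E
```

```text
(no output)
```

View pics/t1.png

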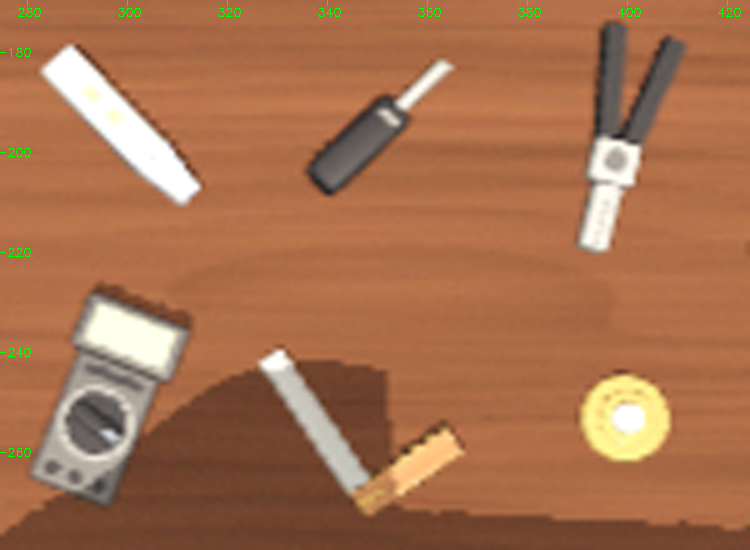

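View pics/t2.png

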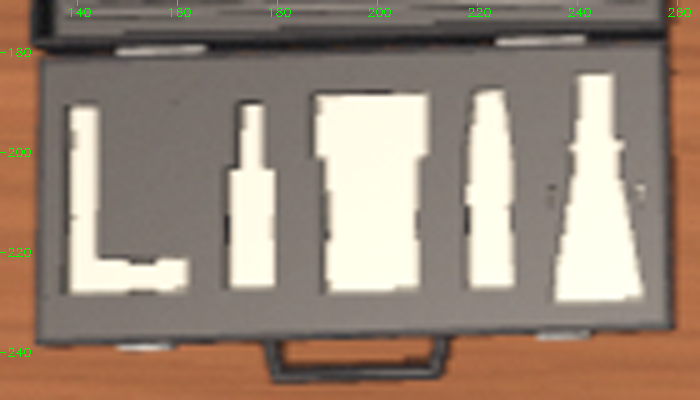

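```bash
cat >> h.py <<'E'
from scipy.optimize import minimize
def box(x0,x1,y0,y1,z0,z1): return ([(x0,y0),(x1,y0),(x1,y1),(x0,y1)],z0,z1)
mm=1e-3
# prisms: polygon, z0,z1 (heights above tool bottom)
T={
'meter':[box(22,56,-31,31,0,30),box(-56,22,-25,25,0,30)],
'driver':[box(-33,33,-12,12,0,22),box(33,71,-4,4,7,15)],
'level':[([(-39,-11),(39,-11),(73,-6),(73,6),(39,11),(-39,11)],0,24)],
'pliers':[box(-13,13,-13,13,0,18),box(13,53,-8,8,0,18),([(-13,1),(-13,12),(-77,24),(-77,14)],0,18),([(-13,-1),(-13,-12),(-77,-24),(-77,-14)],0,18)],
'square':[box(-8,8,-33,33,0,20),box(8,98,19,33,8.5,11.5)],
}
H={'meter':30,'driver':22,'level':24,'pliers':18,'square':20}
SS=6
def render(c,prisms,pose,roi,zb=0.,off=0.):
    x,y,a=pose;x0,y0,x1,y1=roi
    m=np.zeros(((y1-y0)*SS,(x1-x0)*SS),np.uint8)
    R=np.array([[np.cos(a),-np.sin(a)],[np.sin(a),np.cos(a)]])
    for poly,z0,z1 in prisms:
        P=np.array(poly,float)*mm@R.T+[x,y]
        pts=[]
        for z in(z0,z1):
            for p in P: pts.append((w2pix(c,[p[0],p[1],zb+z*mm])-[x0-.5,y0-.5])*SS)
        h=cv2.convexHull(np.array(pts,np.float32))
        cv2.fillPoly(m,[np.round(h*16).astype(np.int32)],1,shift=4)
    return cv2.resize(m.astype(np.float32),(x1-x0,y1-y0),interpolation=cv2.INTER_AREA)
def fit(cs,prisms,masks,rois,p0,zb=0.,rend=render):
    def cost(p):
        q=(p[0]*mm,p[1]*mm,p[2]*0.01);return sum(np.abs(rend(c,prisms,q,r,zb)-m).sum()/m.sum() for c,m,r in zip(cs,masks,rois))/len(cs)
    b=None
    p=np.array([p0[0]/mm,p0[1]/mm,p0[2]/.01])
    for st in(8,3,1):
        r=minimize(cost,p,method='Nelder-Mead',options=dict(initial_simplex=np.vstack([p,p+[st,0,0],p+[0,st,0],p+[0,0,st]]),xatol=.02,fatol=1e-5,maxiter=300));p=r.x
    return np.array([p[0]*mm,p[1]*mm,p[2]*.01]),r.fun
def sat(c):
    h=cv2.cvtColor(c["frame"],cv2.COLOR_RGB2HSV).astype(float);return h
def overlay(c,prisms,pose,roi,k,fn,zb=0.):
    x0,y0,x1,y1=roi
    im=cv2.resize(c["frame"][y0:y1,x0:x1,::-1],None,fx=k,fy=k,interpolation=cv2.INTER_CUBIC)
    m=(cv2.resize(render(c,prisms,pose,roi,zb),None,fx=k,fy=k,interpolation=cv2.INTER_CUBIC)>.5).astype(np.uint8)
    cs,_=cv2.findContours(m,cv2.RETR_LIST,cv2.CHAIN_APPROX_NONE);cv2.drawContours(im,cs,-1,(0,255,0),1)
    if fn: cv2.imwrite(fn,im)
    return im
E
python3 - <<'E'
from h import *
ct=read_camera("top");cs=read_camera("side")
print("cams",-ct["R"].T@ct["t"],-cs["R"].T@cs["t"])
for n,u in dict(meter=(296,250),level=(298,195),driver=(346,199),pliers=(397,202),square=(357,264),case=(196,208),tape=(168,282),dice=(298,135),bell=(400,253)).items():
    X=pix2w(ct,*u,.012);print(n,X.round(3),np.hypot(*X[:2]).round(3),w2pix(cs,X).round())
S=sat(ct);V=S[...,2];cv2.imwrite("pics/sat.png",np.hstack([cv2.resize(S[165:285,270:430,1].astype(np.uint8),None,fx=2.4,fy=2.4),cv2.resize(V[165:285,270:430].astype(np.uint8),None,fx=2.4,fy=2.4)]))
crop(cs,225,195,375,315,5,"pics/s1.png")
E
```

```text
cams [ 0.4156936  -0.07317035  1.25059068] [ 0.21256897 -1.35542779  0.91465105]
meter [ 0.434 -0.098  0.012] 0.445 [257. 231.]
level [ 0.593 -0.102  0.012] 0.602 [303. 226.]
driver [ 0.583 -0.242  0.012] 0.631 [312. 251.]
pliers [ 0.576 -0.39   0.012] 0.695 [324. 281.]
square [ 0.396 -0.273  0.012] 0.481 [256. 265.]
case [0.552 0.193 0.012] 0.585 [273. 185.]
tape [0.339 0.265 0.012] 0.431 [217. 182.]
dice [ 0.772 -0.101  0.012] 0.778 [353. 219.]
bell [ 0.428 -0.396  0.012] 0.584 [275. 291.]
```

View pics/sat.png

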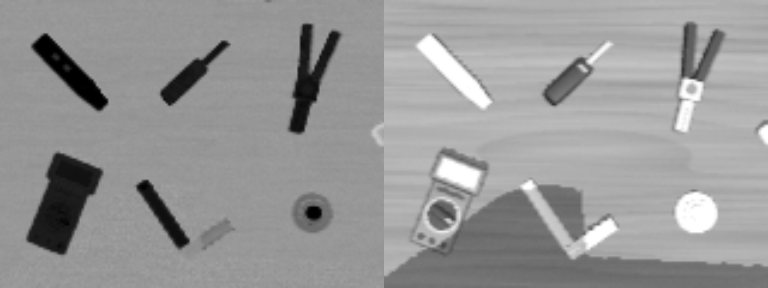

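View pics/s1.png

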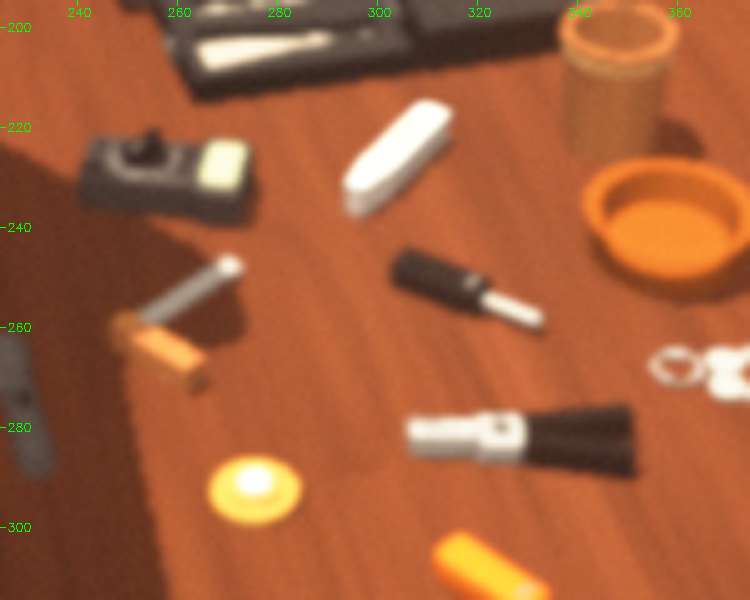

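```bash
cat >> h.py <<'E'
def mask(c,roi,thr,w=40,clean=True):
    x0,y0,x1,y1=roi;S=sat(c)[y0:y1,x0:x1,1]
    m=np.clip((thr+w/2-S)/w,0,1).astype(np.float32)
    n,l,st,_=cv2.connectedComponentsWithStats((m>.5).astype(np.uint8))
    if n>1:
        k=1+np.argmax(st[1:,4]);g=cv2.dilate((l==k).astype(np.uint8),np.ones((3,3)));m=m*g
    return m
def roi_of(c,x,y,r=.1,z=.01):
    p=np.array([w2pix(c,[x+a*r,y+b*r,z]) for a in(-1,1) for b in(-1,1)]);a=np.floor(p.min(0)).astype(int);b=np.ceil(p.max(0)).astype(int)
    return max(a[0],0),max(a[1],0),min(b[0],560),min(b[1],420)
E
python3 - <<'E'
from h import *
ct=read_camera("top");cs=read_camera("side")
S=sat(ct)
for u in[(345,260),(357,260),(363,258),(350,270),(352,240),(320,220),(335,255),(300,262)]:print(u,S[u[1],u[0]])
def ang(a,b):
    A=pix2w(ct,*a,.02);B=pix2w(ct,*b,.02);d=B-A;return np.arctan2(d[1],d[0])
I={'meter':((296,250),ang((290,262),(301,234))),'level':((298,195),ang((287,183),(314,209))),'driver':((346,199),ang((341,204),(363,183))),'pliers':((398,201),ang((399,200),(394,220))),}
ims=[]
for n,(u,a) in I.items():
    X=pix2w(ct,*u,.015);r=.1 if n=='pliers' else .085
    out=[]
    for c,thr in((ct,105),(cs,120)):
        roi=roi_of(c,X[0],X[1],r);m=mask(c,roi,thr);out.append((c,m,roi))
    p,f=fit([out[0][0]],T[n],[out[0][1]],[out[0][2]],(X[0],X[1],a))
    p2,f2=fit([out[1][0]],T[n],[out[1][1]],[out[1][2]],p)
    print(n,p.round(4),round(f,3),'side',p2.round(4),round(f2,3))
    for c,pp,o in((ct,p,out[0]),(cs,p2,out[1])): ims.append(cv2.resize(overlay(c,T[n],pp,o[2],6,None),(390,290)))
cv2.imwrite("pics/fit.png",np.vstack([np.hstack(ims[0:2]),np.hstack(ims[2:4])]));cv2.imwrite("pics/fit2.png",np.vstack([np.hstack(ims[4:6]),np.hstack(ims[6:8])]))
E
```

```text
(345, 260) [ 12.  74. 142.]
(357, 260) [ 18. 131. 214.]
(363, 258) [ 17. 122. 255.]
(350, 270) [ 14. 143. 191.]
(352, 240) [ 11. 152. 170.]
(320, 220) [ 11. 149. 180.]
(335, 255) [ 11.  72. 141.]
(300, 262) [10. 83. 89.]
meter [ 0.4348 -0.0962 -0.3658] 0.034 side [ 0.436  -0.0951 -0.2166] 0.189
level [ 0.6048 -0.0934 -2.3532] 0.077 side [ 0.6056 -0.0917 -2.3762] 0.154
driver [ 0.585  -0.2432 -0.8206] 0.141 side [ 0.5914 -0.2388 -0.9307] 0.852
pliers [ 0.5768 -0.3913  2.8844] 0.076 side [ 0.5728 -0.3873  2.9227] 0.545
```

View pics/fit.png

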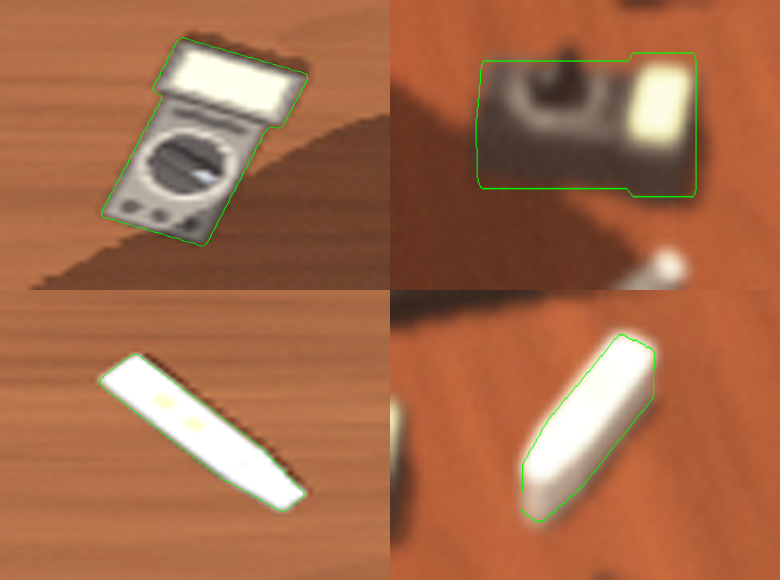

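View pics/fit2.png

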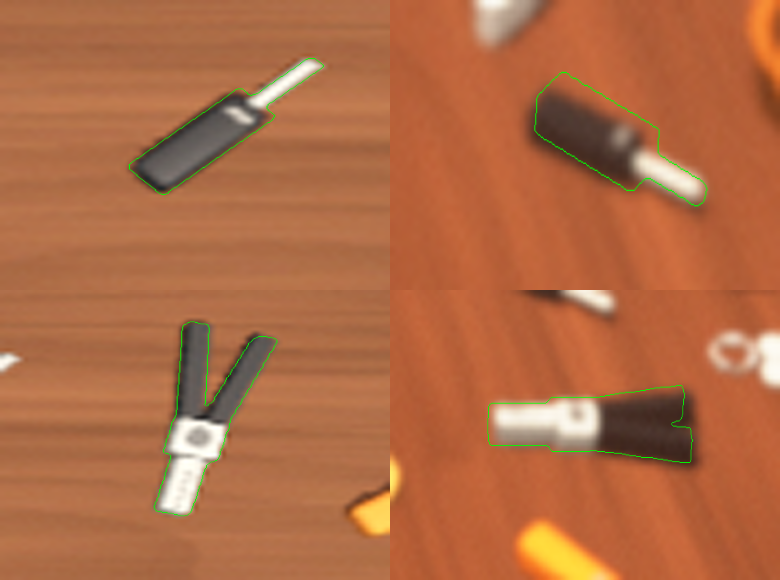

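```bash
cat >> h.py <<'E'
def rpocket(c,prisms,pose,roi,zb=0.,off=2.):
    x,y,a=pose;x0,y0,x1,y1=roi;out=[]
    R=np.array([[np.cos(a),-np.sin(a)],[np.sin(a),np.cos(a)]])
    for z in(.008,.020):
        m=np.zeros(((y1-y0)*SS,(x1-x0)*SS),np.uint8)
        for poly,_,_ in prisms:
            pts=np.array([(w2pix(c,[*(R@(np.array(p)*mm)+[x,y]),z])-[x0-.5,y0-.5])*SS for p in poly],np.float32)
            pts=cv2.convexHull(pts)
            cv2.fillPoly(m,[np.round(pts*16).astype(np.int32)],1,shift=4)
        k=int(round(2*off*mm*SS*430/1.24))|1
        m=cv2.dilate(m,cv2.getStructuringElement(cv2.MORPH_ELLIPSE,(k,k)));out.append(m)
    m=out[0]&out[1]
    return cv2.resize(m.astype(np.float32),(x1-x0,y1-y0),interpolation=cv2.INTER_AREA)
TP={k:list(v) for k,v in T.items()}
TP['pliers']=[T['pliers'][0],T['pliers'][1],([(-13,-12),(-13,12),(-77,24),(-77,-24)],0,18)]
def mask_sq(c,roi):
    x0,y0,x1,y1=roi;h=sat(c)[y0:y1,x0:x1];S,V=h[...,1],h[...,2]
    a=np.clip((125-S)/40,0,1);b=((h[...,0]>=13)&(h[...,0]<=20)&(S>95)&(V>150)).astype(float)
    m=np.maximum(a,b).astype(np.float32)
    n,l,st,_=cv2.connectedComponentsWithStats((m>.5).astype(np.uint8));k=1+np.argmax(st[1:,4])
    return m*cv2.dilate((l==k).astype(np.uint8),np.ones((3,3)))
E
python3 - <<'E'
from h import *
ct=read_camera("top")
# square
A=pix2w(ct,347,267,.01);B=pix2w(ct,328,241,.01);d=B-A
X=pix2w(ct,357,264,.02);a=np.arctan2(d[1],d[0])
roi=roi_of(ct,X[0]+.02,X[1]+.03,.1);m=mask_sq(ct,roi)
p,f=fit([ct],T['square'],[m],[roi],(X[0],X[1],a));print('square',p.round(4),round(f,3))
i1=overlay(ct,T['square'],p,roi,5,None);i1=np.hstack([i1,cv2.cvtColor((cv2.resize(m,None,fx=5,fy=5)*255).astype(np.uint8),cv2.COLOR_GRAY2BGR)])
cv2.imwrite("pics/fsq.png",i1)
roi=(125,172,265,250);h=sat(ct)[172:250,125:265]
V=ct["frame"][172:250,125:265].min(-1).astype(float)
M=np.clip((V-165)/60,0,1).astype(np.float32)
for n,u,pc in(('square',(150,226),(135,185,166,232)),('driver',(176,216),(168,185,182,232)),('meter',(199,210),(185,183,213,232)),('level',(223,215),(216,183,231,232)),('pliers',(244,206),(232,180,257,234))):
    mm_=M[pc[1]-172:pc[3]-172,pc[0]-125:pc[2]-125]
    X=pix2w(ct,*u,.014);p,f=fit([ct],TP[n],[mm_],[pc],(X[0],X[1],.01),rend=lambda c,P,q,r,zb:rpocket(c,P,q,r))
    print(n,p.round(4),round(f,3))
    for o in(1.,3.): print('   area',o,rpocket(ct,TP[n],p,pc,off=o).sum().round(),mm_.sum().round())
# case outline corners of foam rim z .02
E
```

```text
square [ 0.3951 -0.2689  0.6004] 0.161
square [0.5029 0.3231 0.0468] 0.239
   area 1.0 261.0 243.0
   area 3.0 341.0 243.0
driver [0.5315 0.2527 0.0394] 0.119
   area 1.0 218.0 222.0
   area 3.0 277.0 222.0
meter [0.5525 0.1838 0.0271] 0.07
   area 1.0 717.0 709.0
   area 3.0 798.0 709.0
level [0.537  0.1151 0.038 ] 0.132
   area 1.0 280.0 276.0
   area 3.0 342.0 276.0
pliers [0.5701 0.0543 0.0221] 0.093
   area 1.0 453.0 461.0
   area 3.0 532.0 461.0
```

View pics/fsq.png

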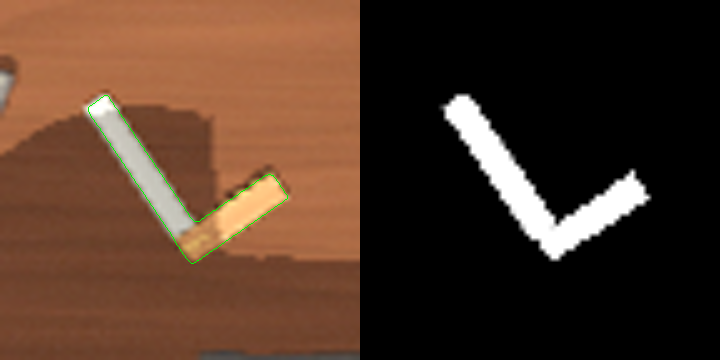

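```bash
python3 - <<'E'
from h import *
ct=read_camera("top")
g=cv2.cvtColor(ct["frame"],cv2.COLOR_RGB2HSV).astype(float)
# front edge: saturation step between case & wood per column; handle excluded
pts=[]
for u in list(range(138,176))+list(range(218,256)):
    col=g[228:246,u,1]; 
    k=np.where((col[:-1]<90)&(col[1:]>=90))[0]
    if len(k): k=k[-1]; pts.append(pix2w(ct,u,228+k+(90-col[k])/(col[k+1]-col[k]),.01)[:2])
pts=np.array(pts);q=np.polyfit(pts[:,1],pts[:,0],1);r=pts[:,0]-np.polyval(q,pts[:,1]);ok=abs(r)<.003;q=np.polyfit(pts[ok,1],pts[ok,0],1)
print(len(pts),ok.sum(),'yaw',-q[0],q)
# side edges at right side (y-) 
pts=[]
for v in range(186,232):
    row=g[v,250:268,1];k=np.where((row[:-1]<90)&(row[1:]>=90))[0]
    if len(k):k=k[0];pts.append(pix2w(ct,250+k+(90-row[k])/(row[k+1]-row[k]),v,.02)[:2])
pts=np.array(pts);q2=np.polyfit(pts[:,0],pts[:,1],1);print('right edge yaw',q2)
pts=[]
for v in range(186,232):
    row=g[v,124:142,1];k=np.where((row[:-1]>=90)&(row[1:]<90))[0]
    if len(k):k=k[-1];pts.append(pix2w(ct,124+k+(90-row[k])/(row[k+1]-row[k]),v,.02)[:2])
pts=np.array(pts);q3=np.polyfit(pts[:,0],pts[:,1],1);print('left',q3, np.polyval(q3,.55)-np.polyval(q2,.55))
V=ct["frame"].min(-1).astype(float);M=np.clip((V-165)/60,0,1).astype(np.float32)
im=cv2.resize(ct["frame"][172:250,125:265,::-1],None,fx=5.5,fy=5.5,interpolation=cv2.INTER_CUBIC)
for n,u,pc in(('square',(150,226),(135,185,166,232)),('driver',(176,216),(168,185,182,232)),('meter',(199,210),(185,183,213,232)),('level',(223,215),(216,183,231,232)),('pliers',(244,206),(232,180,257,234))):
    m=M[pc[1]:pc[3],pc[0]:pc[2]];X=pix2w(ct,*u,.014)
    def cost(p): return np.abs(rpocket(ct,TP[n],(p[0]*mm,p[1]*mm,.027),pc,off=1.3)-m).sum()/m.sum()
    p=np.array(X[:2])/mm
    for st in(6,2):p=(r:=minimize(cost,p,method='Nelder-Mead',options=dict(initial_simplex=np.vstack([p,p+[st,0],p+[0,st]]),xatol=.02))).x
    print(n,p.round(1),round(r.fun,3))
    k=(cv2.resize(rpocket(ct,TP[n],(p[0]*mm,p[1]*mm,.027),(125,172,265,250),off=1.3),None,fx=5.5,fy=5.5,interpolation=cv2.INTER_CUBIC)>.5).astype(np.uint8)
    cs,_=cv2.findContours(k,cv2.RETR_LIST,cv2.CHAIN_APPROX_NONE);cv2.drawContours(im,cs,-1,(0,0,255),1)
cv2.imwrite("pics/pk.png",im)
E
```

```text
76 71 yaw 0.03938440875614101 [-0.03938441  0.47404393]
right edge yaw [ 0.03457388 -0.00806346]
left [0.02871468 0.35942555] 0.3642664460640772
square [502.7 323.5] 0.116
driver [531.3 252.6] 0.068
meter [552.6 184.4] 0.041
level [537.8 115.1] 0.069
pliers [569.2  54.9] 0.076
```

View pics/pk.png

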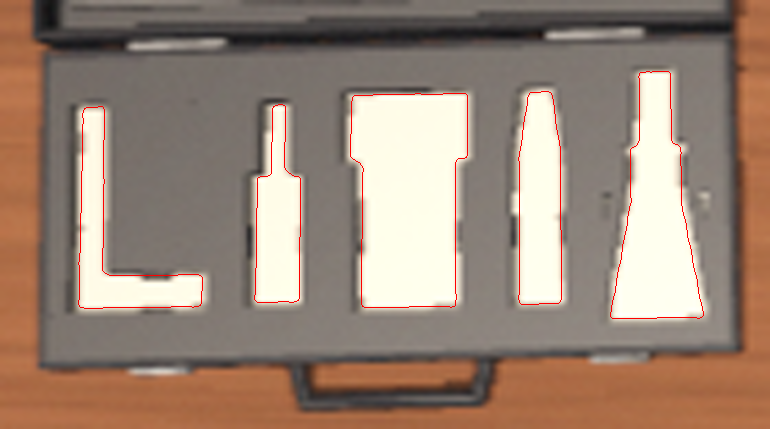

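```bash
cat > go.py <<'E'
# usage: go.py x y tipz(mm) theta ; tip taken for shut fingers (173)
import sys,numpy as np
from plant import get_state
from scipy.spatial.transform import Rotation as R
def st():
    s=get_state();r=R.from_quat(s["tcp_rot"]);M=r.as_matrix();return s,M,s["eef_pos"]+M[:,2]*.173
s,M,tip=st();th=np.arctan2(M[1,0],M[0,0])
print("t %.1f tip %s th %.4f tiltxy %s open %.1fmm F %s q1 %.2f q6 %.2f"%(s["time"],(tip*1000).round(1),th,M[:2,2].round(4),s["opening"]*85,s["contact_force"].round(1),s["qpos"][0],s["qpos"][5]))
if len(sys.argv)>4:
    x,y,z,t=map(float,sys.argv[1:5])
    d=np.array([x,y,z])*1.-tip*1000
    def f(a): return np.round([d[0]*np.cos(a)+d[1]*np.sin(a),d[0]*np.sin(a)-d[1]*np.cos(a),-d[2]],1)
    for tt in(t,):
        e=(th-tt+np.pi)%(2*np.pi)-np.pi
        print("rz %.2f deg; delta BEFORE turn %s ; AFTER turn %s"%(np.degrees(e),f(th),f(tt)))
E
python3 go.py 604.8 -93.4 80 -0.782
```

```text
t 0.5 tip [ 148.5 -658.4  231.6] th -1.3490 tiltxy [-0.0001  0.0002] open 85.2mm F [ 0.3  0.  -0.6] q1 -1.50 q6 -0.15
rz -32.48 deg; delta BEFORE turn [-450.8 -569.4  151.6] ; AFTER turn [ -74.4 -722.4  151.6]
```

```bash
python3 -m jog '[{"grip":0,"rz":-6.5},{"rz":-6.5},{"rz":-6.5},{"rz":-6.5},{"rz":-6.5},{"y":-36},{"y":-36},{"y":-36}]' 40; python3 go.py 604.8 -93.4 80 -0.782
```

```text
t 0.5 tip [ 148.5 -658.4  231.6] th -1.3490 tiltxy [-0.0001  0.0002] open 85.2mm F [ 0.3  0.  -0.6] q1 -1.50 q6 -0.15
rz -32.48 deg; delta BEFORE turn [-450.8 -569.4  151.6] ; AFTER turn [ -74.4 -722.4  151.6]$[0]: bad value
```

```bash
python3 -m jog '[{"rz":-6.5}]'; echo; python3 -m jog '[{"grip":0.0,"x":0,"y":0,"z":0,"rx":0,"ry":0,"rz":-6.5}]'; python3 go.py
```

```text
time: 0.53
eef_pos: [0.1485, -0.6584, 0.4047]
tcp_rot: [0.816, -0.579, -0.0, -0.0]
contact_force: [0.7, -0.3, -0.1]
opening: 1.003
t 0.5 tip [ 148.5 -658.4  231.7] th -1.2339 tiltxy [-0.      0.0001] open 85.2mm F [ 0.7 -0.3 -0.1] q1 -1.50 q6 -0.27$[0]: bad value
```

```bash
python3 -m jog '[{"grip":0.0,"rz":-6.5},{"grip":0.0,"rz":-6.5}]' 2>&1; echo ---;  python3 -m jog '[{"grip":0.0,"x":0,"y":0,"z":0,"rx":0,"ry":0,"rz":-6.5},{"grip":0.0,"x":0,"y":0,"z":0,"rx":0,"ry":0,"rz":-6.5}]' 2>&1; python3 go.py 604.8 -93.4 80 -0.782
```

```text
$[0]: bad value
---
time: 0.7
eef_pos: [0.1485, -0.6584, 0.4048]
tcp_rot: [0.877, -0.481, 0.0, 0.0]
contact_force: [0.2, 1.2, -0.3]
opening: 1.002
t 0.7 tip [ 148.5 -658.4  231.8] th -1.0031 tiltxy [ 0. -0.] open 85.2mm F [ 0.2  1.2 -0.3] q1 -1.50 q6 -0.50
rz -12.67 deg; delta BEFORE turn [-231.  -688.5  151.8] ; AFTER turn [ -74.5 -722.4  151.8]
```

```bash
python3 -m jog '[{"grip":0,"x":0,"y":0,"z":0,"rx":0,"ry":0,"rz":-6.3},{"grip":0,"x":0,"y":0,"z":0,"rx":0,"ry":0,"rz":-6.4},{"grip":0,"x":-4,"y":-38,"z":0,"rx":0,"ry":0,"rz":0},{"grip":0,"x":-4,"y":-38,"z":0,"rx":0,"ry":0,"rz":0},{"grip":0,"x":-4,"y":-38,"z":0,"rx":0,"ry":0,"rz":0},{"grip":0,"x":-4,"y":-38,"z":0,"rx":0,"ry":0,"rz":0},{"grip":0,"x":-4,"y":-38,"z":0,"rx":0,"ry":0,"rz":0},{"grip":0,"x":-4,"y":-38,"z":0,"rx":0,"ry":0,"rz":0}]' 40;  python3 go.py 604.8 -93.4 80 -0.782
```

```text
time: 1.37
eef_pos: [0.2938, -0.4789, 0.4049]
tcp_rot: [0.923, -0.384, 0.0, 0.0]
contact_force: [0.8, 0.5, 0.3]
opening: 1.002
t 1.4 tip [ 293.9 -479.   231.9] th -0.7875 tiltxy [ 0.0003 -0.0004] open 85.1mm F [0.8 0.5 0.3] q1 -1.20 q6 -0.41
rz -0.32 deg; delta BEFORE turn [ -53.8 -492.4  151.9] ; AFTER turn [ -51.1 -492.7  151.9]
```

```bash
python3 -m jog '[{"grip":0,"x":-4,"y":-38,"z":0,"rx":0,"ry":0,"rz":0},{"grip":0,"x":-4,"y":-38,"z":0,"rx":0,"ry":0,"rz":0},{"grip":0,"x":-4,"y":-38,"z":0,"rx":0,"ry":0,"rz":0},{"grip":0,"x":-4,"y":-38,"z":0,"rx":0,"ry":0,"rz":0},{"grip":0,"x":-4,"y":-38,"z":0,"rx":0,"ry":0,"rz":0},{"grip":0,"x":-4,"y":-38,"z":0,"rx":0,"ry":0,"rz":0},{"grip":0,"x":-4,"y":-38,"z":5,"rx":0,"ry":0,"rz":0},{"grip":0,"x":-4,"y":-38,"z":10,"rx":0,"ry":0,"rz":0}]' 40 >/dev/null;  python3 -m jog '[{"grip":0,"x":-4,"y":-38,"z":10,"rx":0,"ry":0,"rz":0},{"grip":0,"x":-4,"y":-38,"z":20,"rx":0,"ry":0,"rz":0},{"grip":0,"x":-4,"y":-36,"z":20,"rx":0,"ry":0,"rz":0},{"grip":0,"x":-3,"y":-30,"z":20,"rx":0,"ry":0,"rz":0},{"grip":0,"x":0,"y":0,"z":20,"rx":0,"ry":0,"rz":0},{"grip":0,"x":0,"y":0,"z":0,"rx":0,"ry":0,"rz":0}]' 40;python3 go.py 604.8 -93.4 80 -0.782
```

```text
time: 2.53
eef_pos: [0.5742, -0.1311, 0.2956]
tcp_rot: [0.924, -0.382, -0.004, 0.0]
contact_force: [-1.0, -0.3, -0.9]
opening: 1.003
t 2.5 tip [ 572.8 -130.6  122.6] th -0.7839 tiltxy [-0.008   0.0032] open 85.2mm F [-1.  -0.3 -0.9] q1 -0.40 q6 0.39
rz -0.11 deg; delta BEFORE turn [ -3.6 -48.9  42.6] ; AFTER turn [ -3.5 -48.9  42.6]
```

```bash
python3 - <<'E'
from h import *
ct=read_camera("top");cs=read_camera("side")
cv2.imwrite("pics/a1t.png",cv2.resize(ct["frame"][100:320,120:430,::-1],None,fx=2.5,fy=2.5));crop(cs,225,130,385,260,5,"pics/a1s.png")
E
```

```text
(no output)
```

View pics/a1t.png

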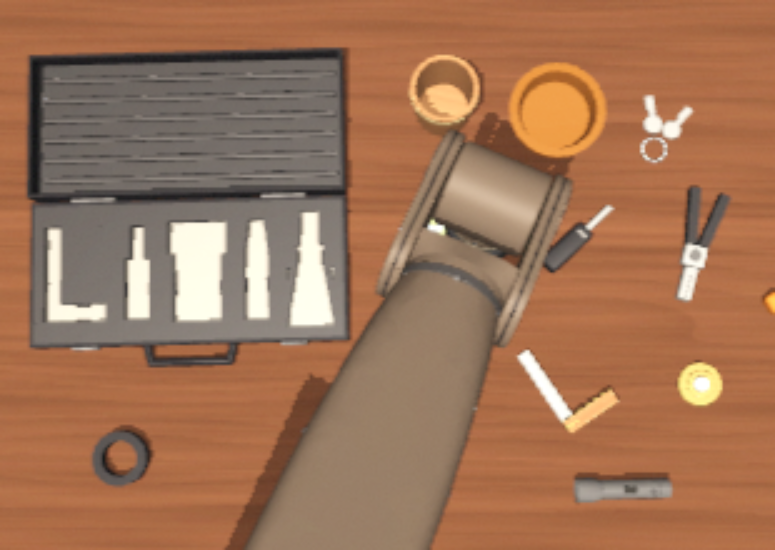

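View pics/a1s.png

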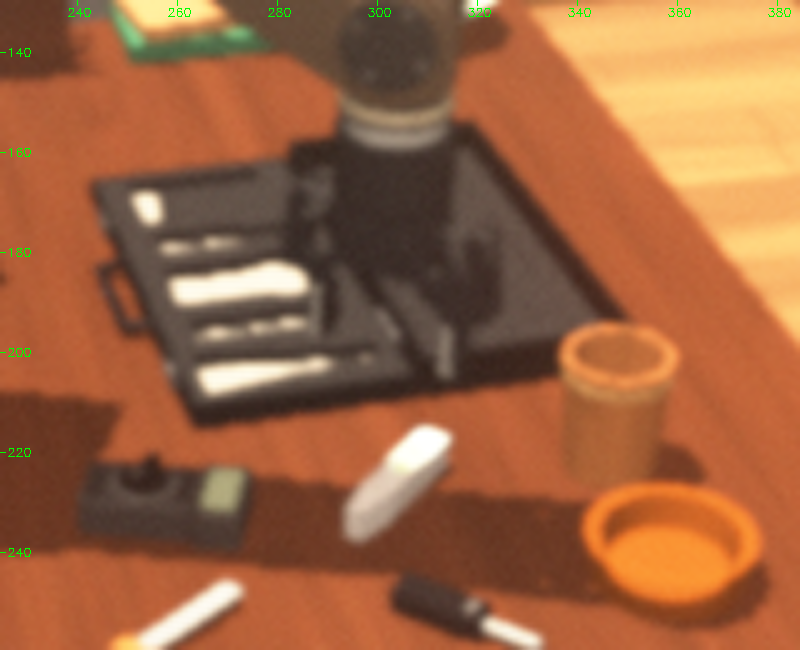

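```bash
python3 -m jog '[{"grip":0,"x":0,"y":0,"z":0,"rx":0,"ry":0,"rz":0},{"grip":0,"x":0,"y":0,"z":0,"rx":0,"ry":0,"rz":0}]' 40 >/dev/null;python3 go.py 604.8 -93.4 80 -0.782
```

```text
t 2.8 tip [ 575.7 -134.7  129.5] th -0.7885 tiltxy [ 0.0032 -0.0014] open 84.9mm F [-0.2 -0.2  0.5] q1 -0.40 q6 0.39
rz -0.37 deg; delta BEFORE turn [ -8.7 -49.7  49.5] ; AFTER turn [ -8.4 -49.8  49.5]
```

```bash
python3 -m jog '[{"grip":0,"x":-3,"y":-16,"z":8,"rx":0,"ry":0,"rz":0},{"grip":0,"x":-3,"y":-17,"z":16,"rx":0,"ry":0,"rz":0},{"grip":0,"x":-2.4,"y":-16.8,"z":20,"rx":0,"ry":0,"rz":-0.3},{"grip":0,"x":0,"y":0,"z":20,"rx":0,"ry":0,"rz":0},{"grip":0,"x":0,"y":0,"z":16,"rx":0,"ry":0,"rz":0},{"grip":0,"x":0,"y":0,"z":0,"rx":0,"ry":0,"rz":0},{"grip":0,"x":0,"y":0,"z":0,"rx":0,"ry":0,"rz":0},{"grip":0,"x":0,"y":0,"z":0,"rx":0,"ry":0,"rz":0}]' 40 >/dev/null;python3 go.py 604.8 -93.4 14 -0.782
```

```text
t 3.5 tip [605.4 -93.3  49.5] th -0.7828 tiltxy [ 0.003 -0.001] open 85.0mm F [-0.4  0.4  0.9] q1 -0.32 q6 0.46
rz -0.04 deg; delta BEFORE turn [-0.3  0.5 35.5] ; AFTER turn [-0.3  0.5 35.5]
```

```bash
python3 - <<'E'
from h import *
cs=read_camera("side");crop(cs,265,170,355,250,8,"pics/a2s.png")
E
```

```text
(no output)
```

View pics/a2s.png

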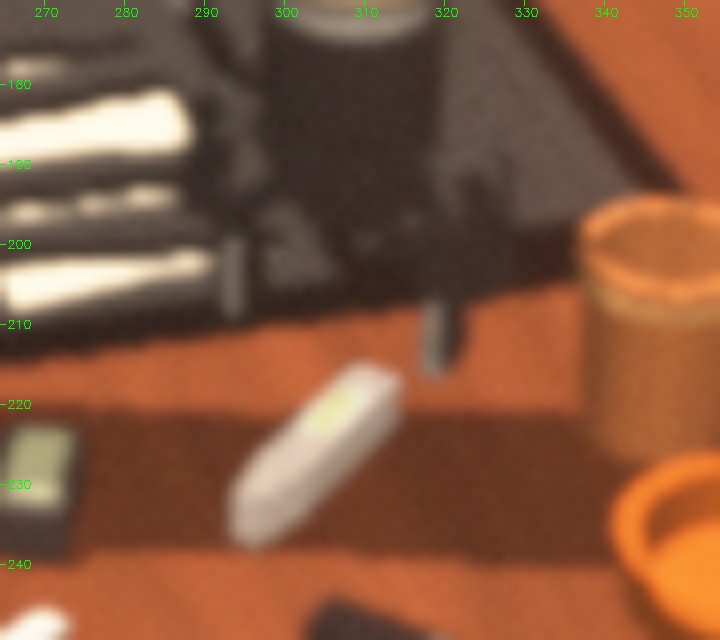

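```bash
python3 - <<'E'
from h import *
cs=read_camera("side")
import numpy as np
for z in(.05,.062):
  for s in(-.0425,.0425): print(z,w2pix(cs,[.6054+s*np.cos(-.783),-.0933+s*np.sin(-.783),z]))
E
python3 -m jog '[{"grip":0,"x":0,"y":0,"z":12,"rx":0,"ry":0,"rz":0},{"grip":0,"x":0,"y":0,"z":12,"rx":0,"ry":0,"rz":0},{"grip":0,"x":0,"y":0,"z":11.5,"rx":0,"ry":0,"rz":0},{"grip":0,"x":0,"y":0,"z":0,"rx":0,"ry":0,"rz":0},{"grip":0,"x":0,"y":0,"z":0,"rx":0,"ry":0,"rz":0}]' 40 >/dev/null;python3 go.py 604.8 -93.4 14 -0.782
python3 -m jog '[{"grip":1,"x":0,"y":0,"z":0,"rx":0,"ry":0,"rz":0},{"grip":1,"x":0,"y":0,"z":0,"rx":0,"ry":0,"rz":0},{"grip":1,"x":0,"y":0,"z":0,"rx":0,"ry":0,"rz":0},{"grip":1,"x":0,"y":0,"z":0,"rx":0,"ry":0,"rz":0},{"grip":1,"x":0,"y":0,"z":0,"rx":0,"ry":0,"rz":0},{"grip":1,"x":0,"y":0,"z":0,"rx":0,"ry":0,"rz":0},{"grip":1,"x":0,"y":0,"z":0,"rx":0,"ry":0,"rz":0},{"grip":1,"x":0,"y":0,"z":0,"rx":0,"ry":0,"rz":0}]' 40 >/dev/null;python3 go.py 604.8 -93.4 14 -0.782
```

```text
0.05 [295.70407354 211.17061453]
0.05 [317.61703027 218.46590014]
0.062 [295.78680303 208.22506808]
0.062 [317.79494133 215.48132571]
t 4.0 tip [602.9 -91.8   9.9] th -0.7817 tiltxy [-0.0037  0.0012] open 85.2mm F [ 0.  -0.7 -0.7] q1 -0.32 q6 0.46
rz 0.01 deg; delta BEFORE turn [ 2.5 -0.2 -4.1] ; AFTER turn [ 2.5 -0.2 -4.1]
t 4.7 tip [604.8 -92.4  12.5] th -0.7818 tiltxy [ 0.0013 -0.0004] open 20.3mm F [0.3 0.  3.4] q1 -0.32 q6 0.46
rz 0.01 deg; delta BEFORE turn [ 0.7  0.7 -1.5] ; AFTER turn [ 0.7  0.7 -1.5]
```

```bash
python3 -m jog '[{"grip":1,"x":0,"y":0,"z":-5,"rx":0,"ry":0,"rz":0},{"grip":1,"x":0,"y":0,"z":-15,"rx":0,"ry":0,"rz":0},{"grip":1,"x":0,"y":0,"z":-20,"rx":0,"ry":0,"rz":0},{"grip":1,"x":0,"y":0,"z":-20,"rx":0,"ry":0,"rz":0},{"grip":1,"x":0,"y":0,"z":-20,"rx":0,"ry":0,"rz":0},{"grip":1,"x":0,"y":0,"z":0,"rx":0,"ry":0,"rz":0},{"grip":1,"x":0,"y":0,"z":0,"rx":0,"ry":0,"rz":0},{"grip":1,"x":0,"y":0,"z":0,"rx":0,"ry":0,"rz":0}]' 40 >/dev/null;python3 go.py 537.8 115.1 85 1.605;python3 - <<'E'
from h import *
cs=read_camera("side");crop(cs,265,150,355,230,8,"pics/a3s.png")
E
```

```text
t 5.3 tip [603.2 -91.9  90.3] th -0.7819 tiltxy [-0.0024  0.0008] open 20.8mm F [-0.7 -0.6 -2.5] q1 -0.32 q6 0.46
rz -136.76 deg; delta BEFORE turn [-192.2 -100.8    5.3] ; AFTER turn [209.1 -58.2   5.3]
```

View pics/a3s.png

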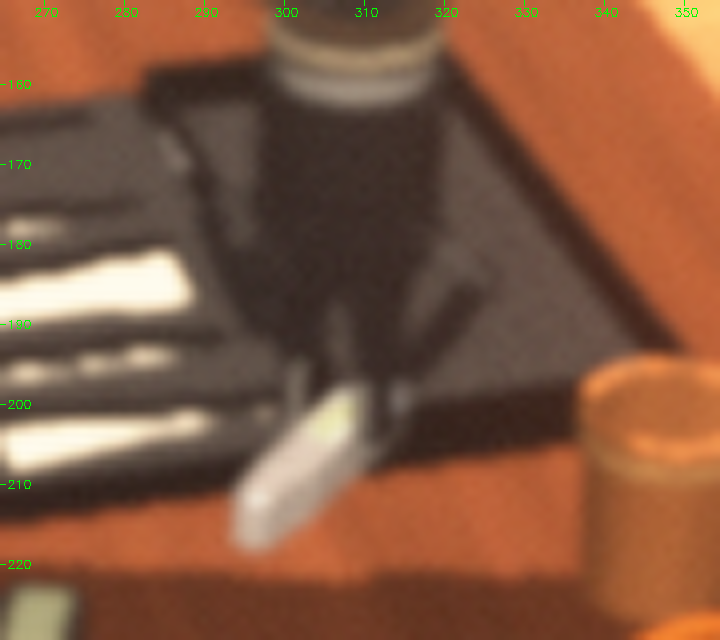

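```bash
R='no'; python3 -m jog '[{"grip":1,"x":0,"y":0,"z":0,"rx":0,"ry":0,"rz":-7},{"grip":1,"x":0,"y":0,"z":0,"rx":0,"ry":0,"rz":-7},{"grip":1,"x":0,"y":0,"z":0,"rx":0,"ry":0,"rz":-7},{"grip":1,"x":0,"y":0,"z":0,"rx":0,"ry":0,"rz":-7},{"grip":1,"x":0,"y":0,"z":0,"rx":0,"ry":0,"rz":-7},{"grip":1,"x":0,"y":0,"z":0,"rx":0,"ry":0,"rz":-7},{"grip":1,"x":0,"y":0,"z":0,"rx":0,"ry":0,"rz":-7},{"grip":1,"x":0,"y":0,"z":0,"rx":0,"ry":0,"rz":-7}]' 40 >/dev/null
python3 -m jog '[{"grip":1,"x":0,"y":0,"z":0,"rx":0,"ry":0,"rz":-7},{"grip":1,"x":0,"y":0,"z":0,"rx":0,"ry":0,"rz":-7},{"grip":1,"x":0,"y":0,"z":0,"rx":0,"ry":0,"rz":-7},{"grip":1,"x":0,"y":0,"z":0,"rx":0,"ry":0,"rz":-7},{"grip":1,"x":0,"y":0,"z":0,"rx":0,"ry":0,"rz":-7},{"grip":1,"x":0,"y":0,"z":0,"rx":0,"ry":0,"rz":-7},{"grip":1,"x":0,"y":0,"z":0,"rx":0,"ry":0,"rz":-7},{"grip":1,"x":0,"y":0,"z":0,"rx":0,"ry":0,"rz":-7}]' 40 >/dev/null
python3 -m jog '[{"grip":1,"x":0,"y":0,"z":0,"rx":0,"ry":0,"rz":-7},{"grip":1,"x":0,"y":0,"z":0,"rx":0,"ry":0,"rz":-7},{"grip":1,"x":0,"y":0,"z":0,"rx":0,"ry":0,"rz":-7},{"grip":1,"x":0,"y":0,"z":0,"rx":0,"ry":0,"rz":-3.8},{"grip":1,"x":10,"y":-3,"z":0,"rx":0,"ry":0,"rz":0},{"grip":1,"x":30,"y":-8,"z":0,"rx":0,"ry":0,"rz":0},{"grip":1,"x":30,"y":-8,"z":0,"rx":0,"ry":0,"rz":0},{"grip":1,"x":30,"y":-8,"z":0,"rx":0,"ry":0,"rz":0}]' 40 >/dev/null
python3 -m jog '[{"grip":1,"x":30,"y":-8,"z":0,"rx":0,"ry":0,"rz":0},{"grip":1,"x":30,"y":-8,"z":0,"rx":0,"ry":0,"rz":0},{"grip":1,"x":30,"y":-8,"z":0,"rx":0,"ry":0,"rz":0},{"grip":1,"x":19,"y":-6,"z":0,"rx":0,"ry":0,"rz":0},{"grip":1,"x":0,"y":0,"z":0,"rx":0,"ry":0,"rz":0},{"grip":1,"x":0,"y":0,"z":0,"rx":0,"ry":0,"rz":0},{"grip":1,"x":0,"y":0,"z":0,"rx":0,"ry":0,"rz":0},{"grip":1,"x":0,"y":0,"z":0,"rx":0,"ry":0,"rz":0}]' 40 >/dev/null
python3 go.py 537.8 115.1 50 1.605
```

```text
t 8.0 tip [540.  113.9  91.5] th 1.6043 tiltxy [-0.0006 -0.0002] open 20.9mm F [ 0.4 -0.1 -1.7] q1 0.02 q6 -1.58
rz -0.04 deg; delta BEFORE turn [ 1.2 -2.2 41.5] ; AFTER turn [ 1.2 -2.2 41.5]
```

```bash
python3 -m jog '[{"grip":1,"x":1.2,"y":-2.2,"z":10,"rx":0,"ry":0,"rz":0},{"grip":1,"x":0,"y":0,"z":20,"rx":0,"ry":0,"rz":0},{"grip":1,"x":0,"y":0,"z":16,"rx":0,"ry":0,"rz":0},{"grip":1,"x":0,"y":0,"z":0,"rx":0,"ry":0,"rz":0},{"grip":1,"x":0,"y":0,"z":0,"rx":0,"ry":0,"rz":0},{"grip":1,"x":0,"y":0,"z":0,"rx":0,"ry":0,"rz":0}]' 40 >/dev/null
python3 go.py 537.8 115.1 21 1.605; python3 - <<'E'
from h import *
cs=read_camera("side");crop(cs,235,140,335,220,7.5,"pics/a4s.png")
ct=read_camera("top");crop(ct,180,160,280,250,6,"pics/a4t.png")
roi=(240,140,335,220)
cv2.imwrite("pics/a4o.png",overlay(cs,T['level'],(.5378,.1151,.034),roi,7,None,zb=.037))
E
```

```text
t 8.5 tip [538.3 115.3  46.2] th 1.6049 tiltxy [0.0006 0.    ] open 21.0mm F [ 0.3  0.5 -1.6] q1 0.03 q6 -1.58
rz -0.01 deg; delta BEFORE turn [-0.2 -0.5 25.2] ; AFTER turn [-0.2 -0.5 25.2]
```

View pics/a4o.png

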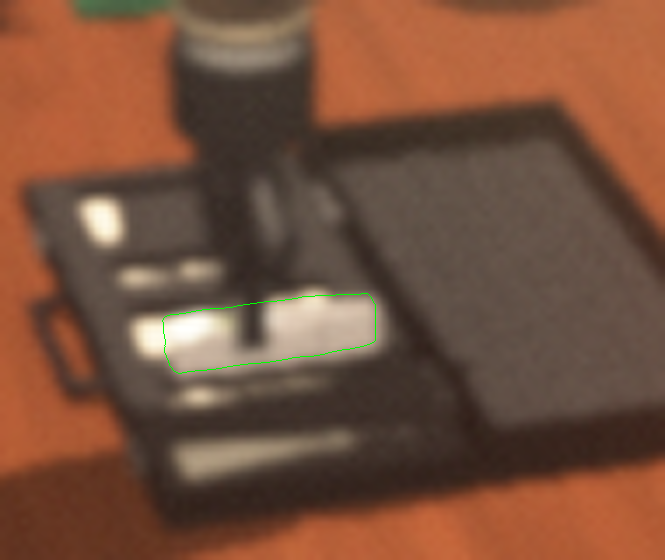

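View pics/a4t.png

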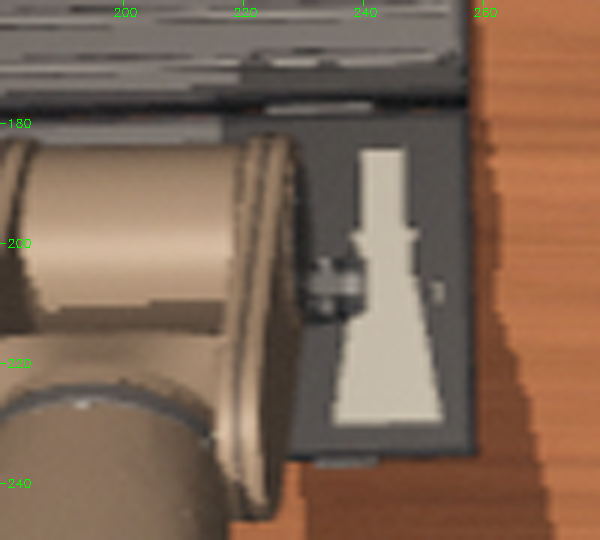

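```bash
python3 - <<'E'
from h import *
cs=read_camera("side");g=cv2.cvtColor(cs["frame"],cv2.COLOR_RGB2GRAY).astype(np.float32)
for z in(.040,.045,.050,.055):
  v=[]
  xs=np.arange(.590,.632,.002)
  for x in xs:
    p=w2pix(cs,[x,.1151-.007,z]);v.append(cv2.remap(g,np.float32([[p[0]]]),np.float32([[p[1]]]),1)[0,0])
  v=np.array(v);h=(v[:3].max()+v[-1])/2;k=np.where((v[:-1]>h)&(v[1:]<=h))[0];print(z,v.round()[::2],[round(xs[i]+.002*(v[i]-h)/(v[i]-v[i+1]),4) for i in k])
E
```

```text
0.04 [170. 173. 170. 170. 164. 148. 122.  92.  71.  58.  47.] [np.float64(0.6158)]
0.045 [180. 182. 180. 182. 176. 161. 132.  97.  68.  53.  45.] [np.float64(0.6161)]
0.05 [182. 184. 182. 183. 178. 164. 134.  92.  62.  48.  46.] [np.float64(0.6156)]
0.055 [189. 190. 189. 186. 184. 168. 131.  84.  54.  45.  51.] [np.float64(0.6147)]
```

```bash
python3 - <<'E'
from h import *
cs=read_camera("side");roi=(235,145,335,225);k=8
x0,y0,x1,y1=roi
im=cv2.resize(cs["frame"][y0:y1,x0:x1,::-1],None,fx=k,fy=k,interpolation=cv2.INTER_CUBIC)
def dr(m,col):
    m=(cv2.resize(m,None,fx=k,fy=k,interpolation=cv2.INTER_CUBIC)>.5).astype(np.uint8)
    c,_=cv2.findContours(m,cv2.RETR_LIST,cv2.CHAIN_APPROX_NONE);cv2.drawContours(im,c,-1,col,1)
for n,p in dict(square=(502.7,323.5),driver=(531.3,252.6),meter=(552.6,184.4),pliers=(569.2,54.9)).items():
    dr(rpocket(cs,TP[n],(p[0]*mm,p[1]*mm,.034),roi,off=1.3),(0,255,0))
dr(render(cs,T['level'],(.5383,.1153,.034),roi,.033),(255,0,0))
dr(render(cs,T['level'],(.5423,.1153,.034),roi,.033),(0,0,255))
# case box outline: center
R=lambda p:(.5504+p[0]*np.cos(.034)-p[1]*np.sin(.034),.193+p[0]*np.sin(.034)+p[1]*np.cos(.034))
pts=[w2pix(cs,[*R(q),.02]) for q in((-.084,-.1825),(.084,-.1825),(.084,.1825),(-.084,.1825))]
cv2.polylines(im,[np.int32([(p-[x0-.5,y0-.5])*k for p in pts])],True,(255,255,0),1)
cv2.imwrite("pics/a5.png",im)
E
```

```text
(no output)
```

View pics/a5.png

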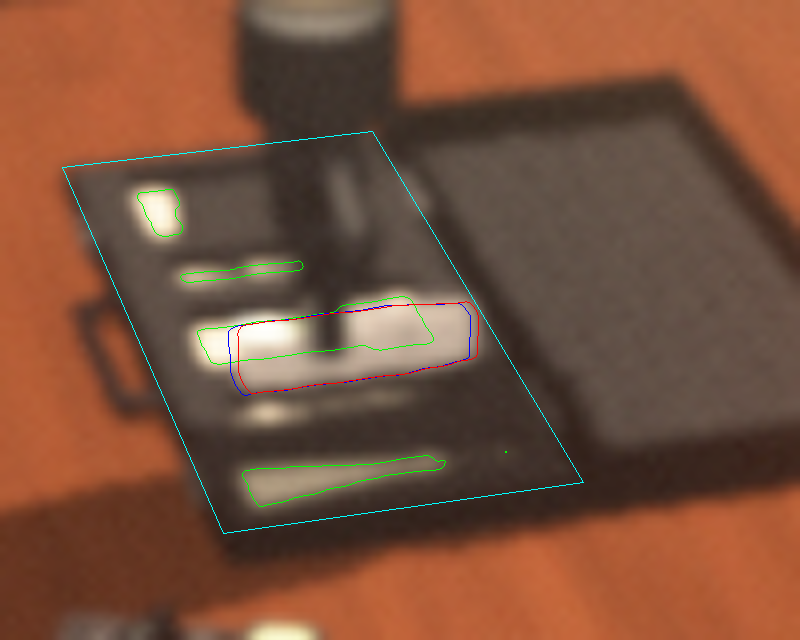

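```bash
python3 -m jog '[{"grip":1,"x":0,"y":-3,"z":6,"rx":0,"ry":0,"rz":0},{"grip":1,"x":0,"y":0,"z":6,"rx":0,"ry":0,"rz":0},{"grip":1,"x":0,"y":0,"z":0,"rx":0,"ry":0,"rz":0},{"grip":1,"x":0,"y":0,"z":0,"rx":0,"ry":0,"rz":0},{"grip":1,"x":0,"y":0,"z":0,"rx":0,"ry":0,"rz":0}]' 60 >/dev/null
python3 go.py 537.8 115.1 21 1.605; python3 -m jog '[{"grip":1,"x":0,"y":0,"z":3,"rx":0,"ry":0,"rz":0},{"grip":1,"x":0,"y":0,"z":3,"rx":0,"ry":0,"rz":0},{"grip":1,"x":0,"y":0,"z":0,"rx":0,"ry":0,"rz":0},{"grip":1,"x":0,"y":0,"z":0,"rx":0,"ry":0,"rz":0}]' 60 >/dev/null;python3 go.py 537.8 115.1 21 1.605;python3 - <<'E'
from h import *
cs=read_camera("side");crop(cs,235,145,335,225,8,"pics/a6.png")
E
```

```text
t 9.2 tip [534.6 115.7  33.7] th 1.6059 tiltxy [-0.0005 -0.    ] open 20.1mm F [ 0.2 -0.2 -1.6] q1 0.03 q6 -1.58
rz 0.05 deg; delta BEFORE turn [-0.7  3.2 12.7] ; AFTER turn [-0.7  3.2 12.7]
t 9.5 tip [534.8 115.8  27.8] th 1.6057 tiltxy [-0.0001  0.0003] open 20.4mm F [-0.6  0.7 -1.1] q1 0.03 q6 -1.58
rz 0.04 deg; delta BEFORE turn [-0.8  3.   6.8] ; AFTER turn [-0.8  3.   6.8]
```

View pics/a6.png

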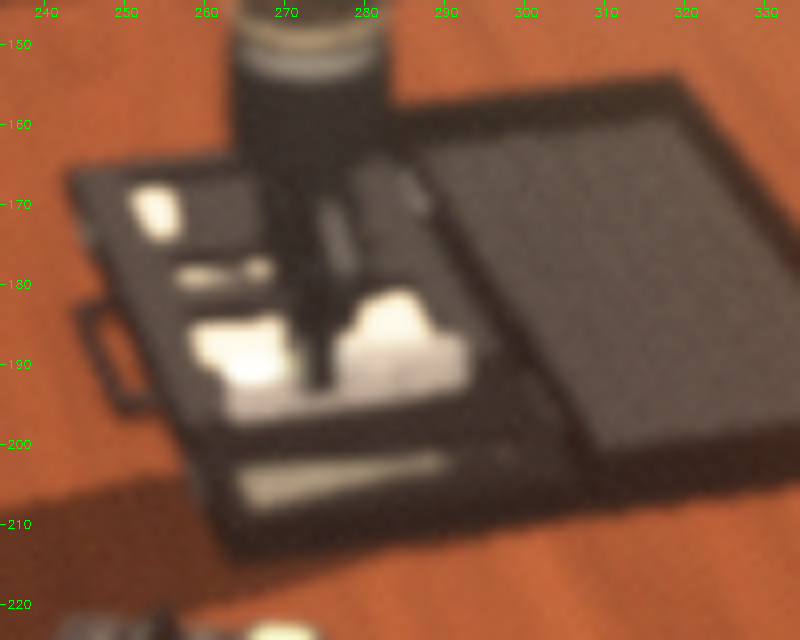

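```bash
python3 -m jog '[{"grip":1,"x":0,"y":0,"z":2.5,"rx":0,"ry":0,"rz":0},{"grip":1,"x":0,"y":0,"z":2.5,"rx":0,"ry":0,"rz":0},{"grip":1,"x":0,"y":0,"z":0,"rx":0,"ry":0,"rz":0},{"grip":1,"x":0,"y":0,"z":0,"rx":0,"ry":0,"rz":0}]' 60 >/dev/null
python3 go.py;  python3 -m jog '[{"grip":1,"x":0,"y":0,"z":1.5,"rx":0,"ry":0,"rz":0},{"grip":1,"x":0,"y":0,"z":1,"rx":0,"ry":0,"rz":0},{"grip":1,"x":0,"y":0,"z":0,"rx":0,"ry":0,"rz":0},{"grip":1,"x":0,"y":0,"z":0,"rx":0,"ry":0,"rz":0}]' 60 >/dev/null;python3 go.py
```

```text
t 9.9 tip [535.6 116.5  23.1] th 1.6053 tiltxy [0.0026 0.0016] open 20.1mm F [ 2.5  4.7 -0.1] q1 0.03 q6 -1.58
t 10.2 tip [535.5 116.5  20.8] th 1.6055 tiltxy [0.0021 0.0015] open 19.9mm F [1.5 5.3 1.3] q1 0.03 q6 -1.58
```

```bash
python3 -m jog '[{"grip":0.55,"x":0,"y":0,"z":0,"rx":0,"ry":0,"rz":0},{"grip":0.55,"x":0,"y":0,"z":0,"rx":0,"ry":0,"rz":0},{"grip":0.55,"x":0,"y":0,"z":0,"rx":0,"ry":0,"rz":0},{"grip":0.55,"x":0,"y":0,"z":-10,"rx":0,"ry":0,"rz":0},{"grip":0.55,"x":0,"y":0,"z":-20,"rx":0,"ry":0,"rz":0},{"grip":1,"x":0,"y":0,"z":0,"rx":0,"ry":0,"rz":0},{"grip":1,"x":0,"y":0,"z":0,"rx":0,"ry":0,"rz":0},{"grip":1,"x":0,"y":0,"z":0,"rx":0,"ry":0,"rz":0}]' 40 >/dev/null
python3 go.py; python3 -m jog '[{"grip":1,"x":0,"y":0,"z":5,"rx":0,"ry":0,"rz":0},{"grip":1,"x":0,"y":0,"z":6,"rx":0,"ry":0,"rz":0},{"grip":1,"x":0,"y":0,"z":4,"rx":0,"ry":0,"rz":0},{"grip":1,"x":0,"y":0,"z":0,"rx":0,"ry":0,"rz":0}]' 40 >/dev/null;python3 go.py
```

```text
t 10.9 tip [534.6 115.5  50.3] th 1.6057 tiltxy [ 0.0001 -0.0001] open 2.5mm F [-0.4  0.3 -0.2] q1 0.03 q6 -1.58
t 11.2 tip [533.2 115.6  33.2] th 1.6058 tiltxy [-0.0038 -0.0001] open -0.1mm F [-0.2  0.1 -0.5] q1 0.03 q6 -1.58
```

```bash
python3 -m jog '[{"grip":1,"x":0,"y":0,"z":2,"rx":0,"ry":0,"rz":0},{"grip":1,"x":0,"y":0,"z":1,"rx":0,"ry":0,"rz":0},{"grip":1,"x":0,"y":0,"z":0,"rx":0,"ry":0,"rz":0},{"grip":1,"x":0,"y":0,"z":0,"rx":0,"ry":0,"rz":0}]' 40 >/dev/null;python3 go.py;python3 -m jog '[{"grip":1,"x":0,"y":0,"z":1.5,"rx":0,"ry":0,"rz":0},{"grip":1,"x":0,"y":0,"z":0,"rx":0,"ry":0,"rz":0},{"grip":1,"x":0,"y":0,"z":0,"rx":0,"ry":0,"rz":0}]' 40 >/dev/null;python3 go.py
```

```text
t 11.5 tip [534.8 115.7  32.5] th 1.6059 tiltxy [0.0002 0.    ] open -0.3mm F [0.4 0.3 0.7] q1 0.03 q6 -1.58
t 11.8 tip [534.9 115.7  32.4] th 1.6061 tiltxy [-0.0009 -0.0002] open 0.0mm F [-4.9 -0.7  9.2] q1 0.03 q6 -1.58
```

```bash
python3 -m jog '[{"grip":1,"x":0,"y":0,"z":1.5,"rx":0,"ry":0,"rz":0},{"grip":1,"x":0,"y":0,"z":0,"rx":0,"ry":0,"rz":0},{"grip":1,"x":0,"y":0,"z":0,"rx":0,"ry":0,"rz":0}]' 40 >/dev/null;python3 go.py;python3 -m jog '[{"grip":1,"x":0,"y":0,"z":-10,"rx":0,"ry":0,"rz":0},{"grip":0.5,"x":0,"y":0,"z":-30,"rx":0,"ry":0,"rz":0},{"grip":0,"x":0,"y":0,"z":-30,"rx":0,"ry":0,"rz":0},{"grip":0,"x":0,"y":0,"z":-30,"rx":0,"ry":0,"rz":0},{"grip":0,"x":-30,"y":0,"z":0,"rx":0,"ry":0,"rz":0},{"grip":0,"x":-30,"y":0,"z":0,"rx":0,"ry":0,"rz":0},{"grip":0,"x":-30,"y":0,"z":0,"rx":0,"ry":0,"rz":0},{"grip":0,"x":-30,"y":0,"z":0,"rx":0,"ry":0,"rz":0}]' 40 >/dev/null
python3 go.py; python3 - <<'E'
from h import *
cs=read_camera("side");crop(cs,235,145,335,225,8,"pics/a7s.png")
ct=read_camera("top");crop(ct,180,160,330,270,5,"pics/a7t.png")
E
```

```text
t 12.0 tip [534.9 115.7  32.4] th 1.6064 tiltxy [-0.002  -0.0005] open -0.1mm F [-8.5 -1.1 17.8] q1 0.03 q6 -1.58
t 12.7 tip [539.2  -5.3 129.9] th 1.6067 tiltxy [ 0.0018 -0.0003] open 82.9mm F [0.8 0.9 0.2] q1 -0.20 q6 -1.80
```

View pics/a7s.png

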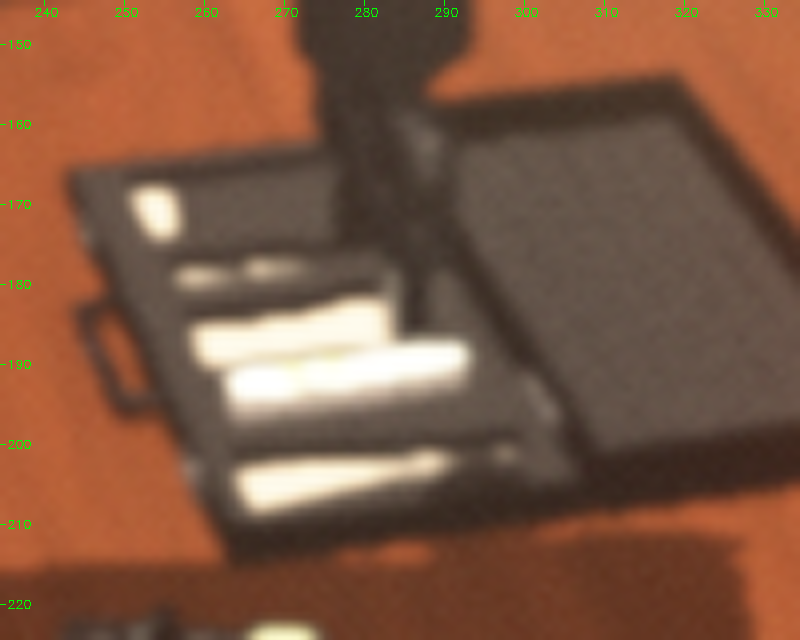

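View pics/a7t.png

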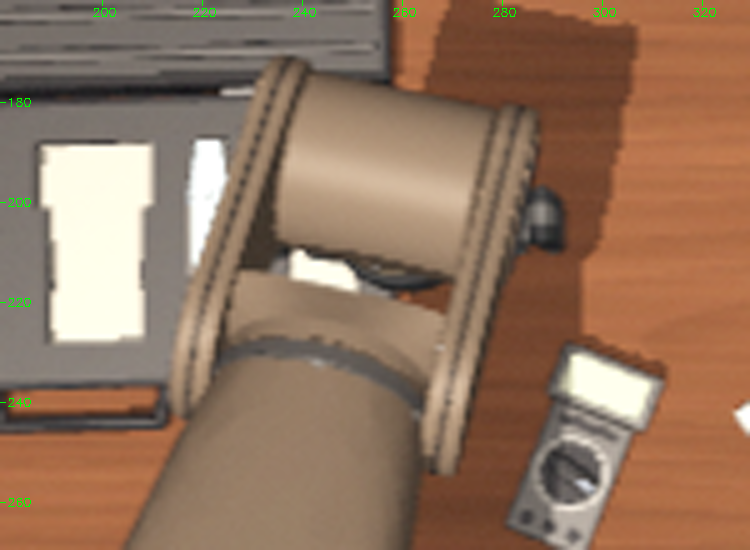

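```bash
python3 go.py 433.1 -94.4 60 1.205
```

```text
t 12.8 tip [539.6  -7.6 129.9] th 1.6014 tiltxy [ 0.0018 -0.0013] open 84.9mm F [ 0.4  0.1 -0.6] q1 -0.20 q6 -1.80
rz 22.71 deg; delta BEFORE turn [ -83.4 -109.1   69.9] ; AFTER turn [-119.1  -68.4   69.9]
```

```bash
python3 -m jog '[{"grip":0,"x":-20,"y":-27,"z":0,"rx":0,"ry":0,"rz":0},{"grip":0,"x":-21,"y":-27,"z":0,"rx":0,"ry":0,"rz":0},{"grip":0,"x":-21,"y":-27,"z":0,"rx":0,"ry":0,"rz":0},{"grip":0,"x":-21,"y":-28,"z":0,"rx":0,"ry":0,"rz":0},{"grip":0,"x":0,"y":0,"z":0,"rx":0,"ry":0,"rz":5.7},{"grip":0,"x":0,"y":0,"z":0,"rx":0,"ry":0,"rz":5.7},{"grip":0,"x":0,"y":0,"z":0,"rx":0,"ry":0,"rz":5.7},{"grip":0,"x":0,"y":0,"z":0,"rx":0,"ry":0,"rz":5.6}]' 40 >/dev/null
python3 -m jog '[{"grip":0,"x":0,"y":0,"z":20,"rx":0,"ry":0,"rz":0},{"grip":0,"x":0,"y":0,"z":25,"rx":0,"ry":0,"rz":0},{"grip":0,"x":0,"y":0,"z":20,"rx":0,"ry":0,"rz":0},{"grip":0,"x":0,"y":0,"z":0,"rx":0,"ry":0,"rz":0},{"grip":0,"x":0,"y":0,"z":0,"rx":0,"ry":0,"rz":0},{"grip":0,"x":0,"y":0,"z":0,"rx":0,"ry":0,"rz":0}]' 40 >/dev/null
python3 go.py 433.1 -94.4 12 1.205;python3 - <<'E'
from h import *
cs=read_camera("side");crop(cs,220,170,310,250,8,"pics/b1s.png")
ct=read_camera("top");crop(ct,120,170,430,290,2.5,"pics/b1t.png")
E
```

```text
t 14.0 tip [433.8 -91.   65.4] th 1.2101 tiltxy [ 0.0016 -0.0006] open 85.1mm F [ 0.5  0.5 -0.3] q1 -0.44 q6 -1.65
rz 0.29 deg; delta BEFORE turn [-3.4  0.6 53.4] ; AFTER turn [-3.4  0.6 53.4]
```

View pics/b1s.png

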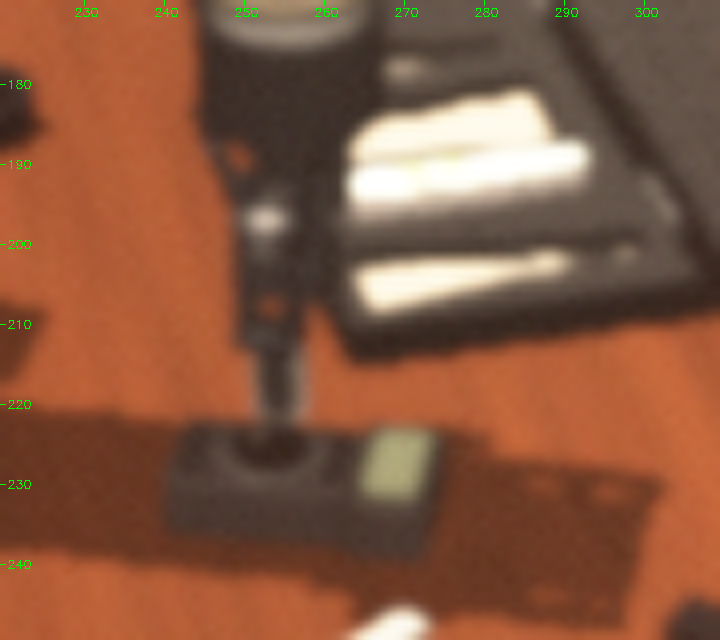

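View pics/b1t.png

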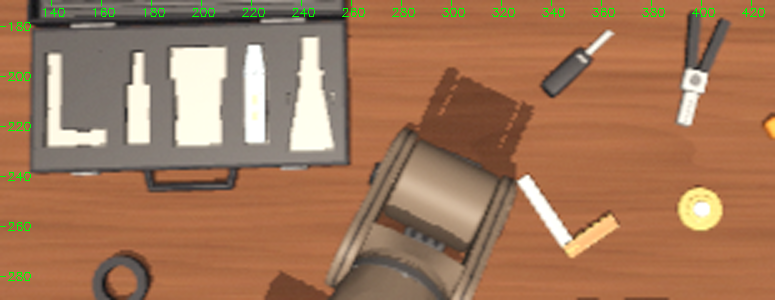

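```bash
python3 -m jog '[{"grip":0,"x":-3.4,"y":0.6,"z":8,"rx":0,"ry":0,"rz":0.3},{"grip":0,"x":0,"y":0,"z":16,"rx":0,"ry":0,"rz":0},{"grip":0,"x":0,"y":0,"z":16,"rx":0,"ry":0,"rz":0},{"grip":0,"x":0,"y":0,"z":12,"rx":0,"ry":0,"rz":0},{"grip":0,"x":0,"y":0,"z":0,"rx":0,"ry":0,"rz":0},{"grip":0,"x":0,"y":0,"z":0,"rx":0,"ry":0,"rz":0}]' 40 >/dev/null
python3 go.py 433.1 -94.4 12 1.205; python3 -m jog '[{"grip":1,"x":0,"y":0,"z":0,"rx":0,"ry":0,"rz":0},{"grip":1,"x":0,"y":0,"z":0,"rx":0,"ry":0,"rz":0},{"grip":1,"x":0,"y":0,"z":0,"rx":0,"ry":0,"rz":0},{"grip":1,"x":0,"y":0,"z":0,"rx":0,"ry":0,"rz":0},{"grip":1,"x":0,"y":0,"z":0,"rx":0,"ry":0,"rz":0},{"grip":1,"x":0,"y":0,"z":0,"rx":0,"ry":0,"rz":0}]' 60 >/dev/null
python3 go.py 433.1 -94.4 12 1.205
python3 - <<'E'
from h import *
ct=read_camera("top");pc=(212,180,236,234)
V=ct["frame"].min(-1).astype(float)
m=np.clip((V[pc[1]:pc[3],pc[0]:pc[2]]-140)/80,0,1).astype(np.float32)
print(fit([ct],T['level'],[m],[pc],(.5378,.1151,.034),zb=.008))
E
```

```text
t 14.6 tip [432.  -94.5  12.2] th 1.2041 tiltxy [-0.0009  0.0004] open 84.9mm F [ 0.3 -0.3 -0.7] q1 -0.45 q6 -1.65
rz -0.05 deg; delta BEFORE turn [0.5 1.  0.2] ; AFTER turn [0.5 1.  0.2]
t 15.1 tip [433.5 -95.   13.7] th 1.2045 tiltxy [ 0.0024 -0.0013] open 48.3mm F [-1.1 -0.3  5.5] q1 -0.45 q6 -1.65
rz -0.03 deg; delta BEFORE turn [ 0.5 -0.6  1.7] ; AFTER turn [ 0.5 -0.6  1.7]
(array([0.53778879, 0.11792899, 0.02866334]), np.float64(0.11006185412406921))
```

```bash
python3 -m jog '[{"grip":1,"x":0,"y":0,"z":-5,"rx":0,"ry":0,"rz":0},{"grip":1,"x":0,"y":0,"z":-15,"rx":0,"ry":0,"rz":0},{"grip":1,"x":0,"y":0,"z":-20,"rx":0,"ry":0,"rz":0},{"grip":1,"x":0,"y":0,"z":-20,"rx":0,"ry":0,"rz":0},{"grip":1,"x":0,"y":0,"z":-20,"rx":0,"ry":0,"rz":-5},{"grip":1,"x":0,"y":0,"z":0,"rx":0,"ry":0,"rz":-6},{"grip":1,"x":0,"y":0,"z":0,"rx":0,"ry":0,"rz":-6},{"grip":1,"x":0,"y":0,"z":0,"rx":0,"ry":0,"rz":-6}]' 60 >/dev/null;python3 go.py 551.4 185.6 60 1.605
```

```text
t 15.8 tip [431.8 -94.1  92.5] th 1.6112 tiltxy [-0.0002  0.0002] open 48.4mm F [-0.2  0.2 -2.3] q1 -0.44 q6 -2.06
rz 0.35 deg; delta BEFORE turn [274.7 130.8  32.5] ; AFTER turn [275.5 129.1  32.5]
```

```bash
python3 -m jog '[{"grip":1,"x":27,"y":13,"z":0,"rx":0,"ry":0,"rz":0.3},{"grip":1,"x":27,"y":13,"z":0,"rx":0,"ry":0,"rz":0},{"grip":1,"x":27,"y":13,"z":0,"rx":0,"ry":0,"rz":0},{"grip":1,"x":27,"y":13,"z":0,"rx":0,"ry":0,"rz":0},{"grip":1,"x":28,"y":13,"z":0,"rx":0,"ry":0,"rz":0},{"grip":1,"x":28,"y":13,"z":0,"rx":0,"ry":0,"rz":0},{"grip":1,"x":28,"y":13,"z":0,"rx":0,"ry":0,"rz":0},{"grip":1,"x":28,"y":13,"z":0,"rx":0,"ry":0,"rz":0}]' 60 >/dev/null;python3 -m jog '[{"grip":1,"x":28,"y":13,"z":0,"rx":0,"ry":0,"rz":0},{"grip":1,"x":28,"y":12,"z":0,"rx":0,"ry":0,"rz":0},{"grip":1,"x":0,"y":0,"z":10,"rx":0,"ry":0,"rz":0},{"grip":1,"x":0,"y":0,"z":20,"rx":0,"ry":0,"rz":0},{"grip":1,"x":0,"y":0,"z":10,"rx":0,"ry":0,"rz":0},{"grip":1,"x":0,"y":0,"z":0,"rx":0,"ry":0,"rz":0},{"grip":1,"x":0,"y":0,"z":0,"rx":0,"ry":0,"rz":0},{"grip":1,"x":0,"y":0,"z":0,"rx":0,"ry":0,"rz":0}]' 60 >/dev/null;python3 go.py 551.4 185.6 35 1.605
```

```text
t 17.1 tip [553.  184.9  52.8] th 1.5999 tiltxy [0.0003 0.    ] open 48.3mm F [ 0.9  0.  -1.5] q1 0.15 q6 -1.45
rz -0.29 deg; delta BEFORE turn [ 0.8 -1.6 17.8] ; AFTER turn [ 0.8 -1.6 17.8]
```

```bash
python3 -m jog '[{"grip":1,"x":0.8,"y":-1.6,"z":8,"rx":0,"ry":0,"rz":-0.3},{"grip":1,"x":0,"y":0,"z":8,"rx":0,"ry":0,"rz":0},{"grip":1,"x":0,"y":0,"z":0,"rx":0,"ry":0,"rz":0},{"grip":1,"x":0,"y":0,"z":0,"rx":0,"ry":0,"rz":0},{"grip":1,"x":0,"y":0,"z":0,"rx":0,"ry":0,"rz":0}]' 60 >/dev/null;python3 go.py 551.4 185.6 35 1.605
python3 - <<'E'
from h import *
cs=read_camera("side");cv2.imwrite("pics/b2.png",overlay(cs,T['meter'],(.5526,.184,.034),(235,145,325,220),8,None,zb=.023))
E
```

```text
t 17.5 tip [551.2 186.   36.3] th 1.6057 tiltxy [-0.0002  0.    ] open 48.4mm F [-0.6 -0.  -2.3] q1 0.15 q6 -1.45
rz 0.04 deg; delta BEFORE turn [-0.5  0.2  1.3] ; AFTER turn [-0.5  0.2  1.3]
```

View pics/b2.png

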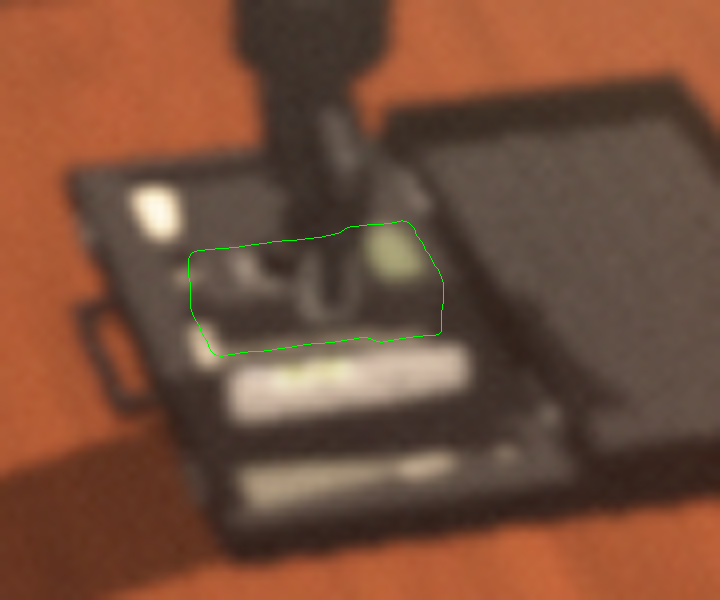

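Held with display toward the lid, in line with the plan. Insert while watching force.

```bash
python3 -m jog '[{"grip":1,"x":0,"y":0,"z":2.5,"rx":0,"ry":0,"rz":0},{"grip":1,"x":0,"y":0,"z":2.5,"rx":0,"ry":0,"rz":0},{"grip":1,"x":0,"y":0,"z":0,"rx":0,"ry":0,"rz":0},{"grip":1,"x":0,"y":0,"z":0,"rx":0,"ry":0,"rz":0}]' 60 >/dev/null;python3 go.py;python3 -m jog '[{"grip":1,"x":0,"y":0,"z":2.5,"rx":0,"ry":0,"rz":0},{"grip":1,"x":0,"y":0,"z":1,"rx":0,"ry":0,"rz":0},{"grip":1,"x":0,"y":0,"z":0,"rx":0,"ry":0,"rz":0},{"grip":1,"x":0,"y":0,"z":0,"rx":0,"ry":0,"rz":0}]' 60 >/dev/null;python3 go.py
```

```text
t 17.9 tip [551.  186.1  31.1] th 1.6059 tiltxy [-0.0005 -0.0001] open 48.3mm F [-0.1  0.  -1.7] q1 0.15 q6 -1.45
t 18.2 tip [551.1 186.1  27.8] th 1.6058 tiltxy [-0.0003 -0.    ] open 48.4mm F [-0.3 -0.2 -2.3] q1 0.15 q6 -1.45
```

```bash
python3 -m jog '[{"grip":1,"x":0,"y":0,"z":2,"rx":0,"ry":0,"rz":0},{"grip":1,"x":0,"y":0,"z":2,"rx":0,"ry":0,"rz":0},{"grip":1,"x":0,"y":0,"z":1,"rx":0,"ry":0,"rz":0},{"grip":1,"x":0,"y":0,"z":0,"rx":0,"ry":0,"rz":0},{"grip":1,"x":0,"y":0,"z":0,"rx":0,"ry":0,"rz":0}]' 60 >/dev/null;python3 go.py;python3 -m jog '[{"grip":1,"x":0,"y":0,"z":2,"rx":0,"ry":0,"rz":0},{"grip":1,"x":0,"y":0,"z":1,"rx":0,"ry":0,"rz":0},{"grip":1,"x":0,"y":0,"z":0,"rx":0,"ry":0,"rz":0},{"grip":1,"x":0,"y":0,"z":0,"rx":0,"ry":0,"rz":0}]' 60 >/dev/null;python3 go.py
```

```text
t 18.7 tip [552.  186.1  23.6] th 1.6059 tiltxy [0.0017 0.0001] open 48.3mm F [ 0.2 -0.4  3.8] q1 0.15 q6 -1.45
t 19.0 tip [552.  186.2  21.7] th 1.6061 tiltxy [ 0.001  -0.0002] open 48.5mm F [-3.  -1.1 10.6] q1 0.15 q6 -1.45
```

```bash
python3 -m jog '[{"grip":1,"x":0,"y":0,"z":1.5,"rx":0,"ry":0,"rz":0},{"grip":1,"x":0,"y":0,"z":0,"rx":0,"ry":0,"rz":0},{"grip":1,"x":0,"y":0,"z":0,"rx":0,"ry":0,"rz":0}]' 60 >/dev/null;python3 go.py;python3 -m jog '[{"grip":0.3,"x":0,"y":0,"z":0,"rx":0,"ry":0,"rz":0},{"grip":0.3,"x":0,"y":0,"z":0,"rx":0,"ry":0,"rz":0},{"grip":0.3,"x":0,"y":0,"z":0,"rx":0,"ry":0,"rz":0},{"grip":0.3,"x":0,"y":0,"z":-20,"rx":0,"ry":0,"rz":0},{"grip":0.3,"x":0,"y":0,"z":-25,"rx":0,"ry":0,"rz":0},{"grip":0.3,"x":0,"y":0,"z":-5,"rx":0,"ry":0,"rz":0},{"grip":0.3,"x":0,"y":0,"z":0,"rx":0,"ry":0,"rz":0}]' 60 >/dev/null;python3 go.py 537.5 185.1 66 1.605
python3 - <<'E'
from h import *
cs=read_camera("side");cv2.imwrite("pics/b3.png",overlay(cs,T['meter'],(.5526,.184,.034),(235,145,325,220),8,None,zb=.008))
E
```

```text
t 19.2 tip [552.1 186.2  21.7] th 1.6061 tiltxy [-0.     -0.0005] open 48.2mm F [-7.  -2.7 19. ] q1 0.15 q6 -1.45
t 19.8 tip [552.8 186.4  70. ] th 1.6059 tiltxy [0.0042 0.0007] open 59.3mm F [-0.1  0.9  0.6] q1 0.15 q6 -1.45
rz 0.05 deg; delta BEFORE turn [ -0.8 -15.3   4. ] ; AFTER turn [ -0.8 -15.3   4. ]
```

View pics/b3.png

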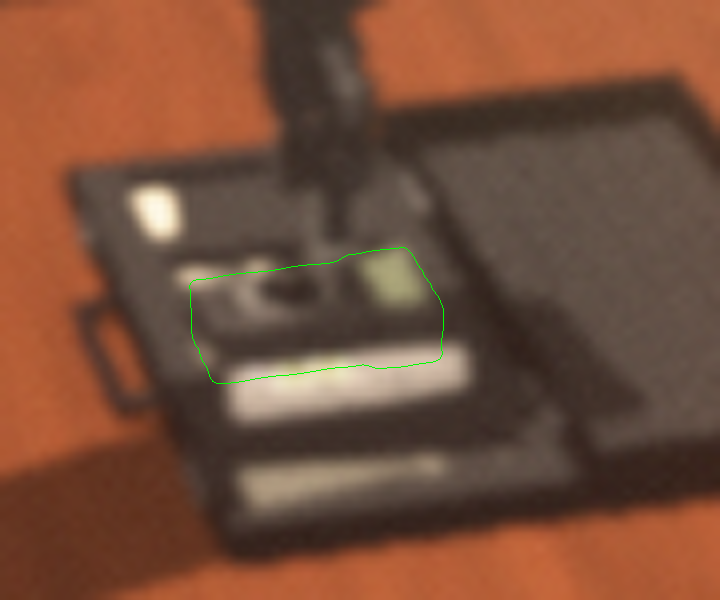

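```bash
python3 -m jog '[{"grip":0.3,"x":-0.8,"y":-15.3,"z":0,"rx":0,"ry":0,"rz":0},{"grip":0.3,"x":0,"y":0,"z":0,"rx":0,"ry":0,"rz":6.8},{"grip":0.3,"x":0,"y":0,"z":0,"rx":0,"ry":0,"rz":6.8},{"grip":0.3,"x":0,"y":0,"z":0,"rx":0,"ry":0,"rz":6.8},{"grip":0.3,"x":0,"y":0,"z":0,"rx":0,"ry":0,"rz":6.8},{"grip":0.3,"x":0,"y":0,"z":0,"rx":0,"ry":0,"rz":6.8},{"grip":0.3,"x":0,"y":0,"z":0,"rx":0,"ry":0,"rz":6.8},{"grip":0.3,"x":0,"y":0,"z":0,"rx":0,"ry":0,"rz":6.8}]' 40 >/dev/null
python3 -m jog '[{"grip":0.3,"x":0,"y":0,"z":0,"rx":0,"ry":0,"rz":6.8},{"grip":0.3,"x":0,"y":0,"z":0,"rx":0,"ry":0,"rz":6.8},{"grip":0.3,"x":0,"y":0,"z":0,"rx":0,"ry":0,"rz":6.8},{"grip":0.3,"x":0,"y":0,"z":0,"rx":0,"ry":0,"rz":6.8},{"grip":0.3,"x":0,"y":0,"z":0,"rx":0,"ry":0,"rz":6.8},{"grip":0.3,"x":0,"y":0,"z":0,"rx":0,"ry":0,"rz":6.8},{"grip":0.3,"x":0,"y":0,"z":0,"rx":0,"ry":0,"rz":6.8},{"grip":0.3,"x":0,"y":0,"z":0,"rx":0,"ry":0,"rz":6.8}]' 40 >/dev/null
python3 -m jog '[{"grip":0.3,"x":0,"y":0,"z":0,"rx":0,"ry":0,"rz":6.8},{"grip":0.3,"x":0,"y":0,"z":0,"rx":0,"ry":0,"rz":0},{"grip":0.3,"x":0,"y":0,"z":0,"rx":0,"ry":0,"rz":0},{"grip":0.3,"x":0,"y":0,"z":0,"rx":0,"ry":0,"rz":0}]' 40 >/dev/null
python3 go.py 537.6 185.6 44 -0.295
python3 - <<'E'
from h import *
cs=read_camera("side");crop(cs,235,145,325,220,8,"pics/b4.png")
E
```

```text
t 21.6 tip [535.3 184.6  67.2] th -0.2906 tiltxy [-0.002  -0.0003] open 59.5mm F [-0.6  0.4  0. ] q1 0.15 q6 0.44
rz 0.25 deg; delta BEFORE turn [ 2.  -1.6 23.2] ; AFTER turn [ 2.  -1.6 23.2]
```

View pics/b4.png

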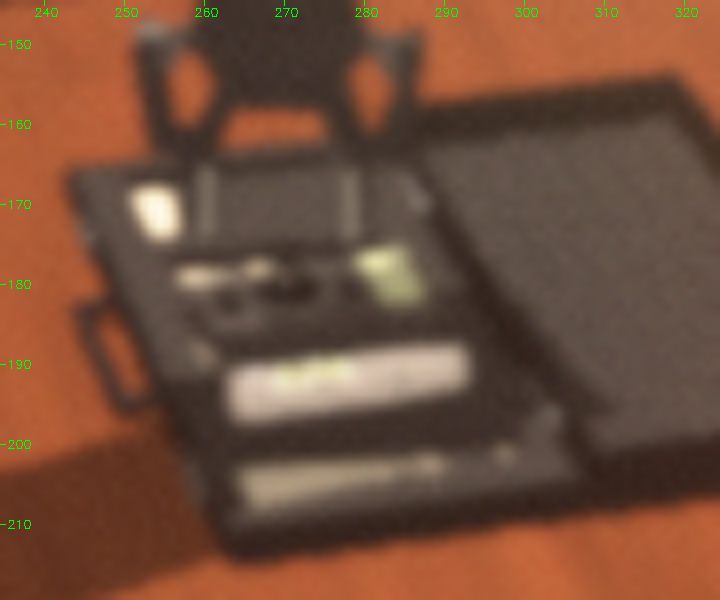

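```bash
python3 -m jog '[{"grip":0.3,"x":2,"y":-1.6,"z":8,"rx":0,"ry":0,"rz":0},{"grip":0.3,"x":0,"y":0,"z":8,"rx":0,"ry":0,"rz":0},{"grip":0.3,"x":0,"y":0,"z":7,"rx":0,"ry":0,"rz":0},{"grip":0.3,"x":0,"y":0,"z":0,"rx":0,"ry":0,"rz":0},{"grip":0.3,"x":0,"y":0,"z":0,"rx":0,"ry":0,"rz":0},{"grip":0.3,"x":0,"y":0,"z":0,"rx":0,"ry":0,"rz":0}]' 40 >/dev/null
python3 go.py 537.6 185.6 44 -0.295
python3 -m jog '[{"grip":1,"x":0,"y":0,"z":0,"rx":0,"ry":0,"rz":0},{"grip":1,"x":0,"y":0,"z":0,"rx":0,"ry":0,"rz":0},{"grip":1,"x":0,"y":0,"z":0,"rx":0,"ry":0,"rz":0},{"grip":1,"x":0,"y":0,"z":0,"rx":0,"ry":0,"rz":0},{"grip":1,"x":0,"y":0,"z":0,"rx":0,"ry":0,"rz":0},{"grip":1,"x":0,"y":0,"z":0,"rx":0,"ry":0,"rz":0},{"grip":1,"x":0,"y":0,"z":0,"rx":0,"ry":0,"rz":0}]' 30 >/dev/null
python3 go.py 537.6 185.6 44 -0.295;python3 -c "from plant import *;print(get_state()['wrist_torque'])"
```

```text
t 22.1 tip [538.3 185.7  45.2] th -0.2929 tiltxy [-0.0003 -0.    ] open 59.6mm F [0.4 0.5 0.5] q1 0.15 q6 0.45
rz 0.12 deg; delta BEFORE turn [-0.6  0.3  1.2] ; AFTER turn [-0.6  0.3  1.2]
t 22.7 tip [538.7 185.7  45.8] th -0.2930 tiltxy [ 0.0008 -0.    ] open 8.7mm F [-0.5 -0.7  2.4] q1 0.15 q6 0.45
rz 0.11 deg; delta BEFORE turn [-1.   0.4  1.8] ; AFTER turn [-1.   0.4  1.8]
[-0.06815927 -0.05102731  0.04807662]
```

```bash
python3 -m jog '[{"grip":1,"x":0,"y":0,"z":0,"rx":0,"ry":0,"rz":-6},{"grip":1,"x":0,"y":0,"z":0,"rx":0,"ry":0,"rz":-6},{"grip":1,"x":0,"y":0,"z":0,"rx":0,"ry":0,"rz":-6},{"grip":1,"x":0,"y":0,"z":0,"rx":0,"ry":0,"rz":-6},{"grip":1,"x":0,"y":0,"z":0,"rx":0,"ry":0,"rz":-6},{"grip":1,"x":0,"y":0,"z":0,"rx":0,"ry":0,"rz":-6},{"grip":1,"x":0,"y":0,"z":0,"rx":0,"ry":0,"rz":-6},{"grip":1,"x":0,"y":0,"z":0,"rx":0,"ry":0,"rz":-6}]' 30 >/dev/null;python3 go.py;python3 -c "from plant import *;print(get_state()['wrist_torque'])"
python3 -m jog '[{"grip":1,"x":0,"y":0,"z":0,"rx":0,"ry":0,"rz":-6},{"grip":1,"x":0,"y":0,"z":0,"rx":0,"ry":0,"rz":-6},{"grip":1,"x":0,"y":0,"z":0,"rx":0,"ry":0,"rz":-6},{"grip":1,"x":0,"y":0,"z":0,"rx":0,"ry":0,"rz":-6},{"grip":1,"x":0,"y":0,"z":0,"rx":0,"ry":0,"rz":-6},{"grip":1,"x":0,"y":0,"z":0,"rx":0,"ry":0,"rz":-6},{"grip":1,"x":0,"y":0,"z":0,"rx":0,"ry":0,"rz":-6},{"grip":1,"x":0,"y":0,"z":0,"rx":0,"ry":0,"rz":-6}]' 30 >/dev/null;python3 go.py;python3 -c "from plant import *;print(get_state()['wrist_torque'])"
python3 -m jog '[{"grip":1,"x":0,"y":0,"z":0,"rx":0,"ry":0,"rz":-4},{"grip":1,"x":0,"y":0,"z":0,"rx":0,"ry":0,"rz":-4},{"grip":1,"x":0,"y":0,"z":0,"rx":0,"ry":0,"rz":0},{"grip":1,"x":0,"y":0,"z":0,"rx":0,"ry":0,"rz":0}]' 30 >/dev/null;python3 go.py;python3 -c "from plant import *;print(get_state()['wrist_torque'])"
```

```text
t 23.4 tip [538.7 185.7  45.8] th 0.5497 tiltxy [0.0009 0.0001] open 8.9mm F [0.1 0.5 2.1] q1 0.15 q6 -0.40
[-0.10956351 -0.03411934 -0.01020125]
t 24.0 tip [538.8 185.7  45.8] th 1.3874 tiltxy [0.0009 0.0001] open 8.7mm F [ 0.1 -0.7  2. ] q1 0.15 q6 -1.23
[-0.04531252 -0.03282024 -0.02330119]
t 24.4 tip [538.7 185.8  45.8] th 1.5204 tiltxy [0.0008 0.0001] open 8.5mm F [ 0.1 -0.9  2.2] q1 0.15 q6 -1.37
[-0.06700595 -0.07775051  0.05385941]
```

```bash
python3 -m jog '[{"grip":1,"x":0,"y":0,"z":0,"rx":0,"ry":0,"rz":-3},{"grip":1,"x":0,"y":0,"z":0,"rx":0,"ry":0,"rz":-2},{"grip":1,"x":0,"y":0,"z":0,"rx":0,"ry":0,"rz":0},{"grip":1,"x":0,"y":0,"z":0,"rx":0,"ry":0,"rz":0}]' 30 >/dev/null;python3 go.py;python3 -c "from plant import *;print(get_state()['wrist_torque'])"
python3 -m jog '[{"grip":1,"x":0,"y":0,"z":0,"rx":0,"ry":0,"rz":-2},{"grip":1,"x":0,"y":0,"z":0,"rx":0,"ry":0,"rz":-1},{"grip":1,"x":0,"y":0,"z":0,"rx":0,"ry":0,"rz":0},{"grip":1,"x":0,"y":0,"z":0,"rx":0,"ry":0,"rz":0}]' 30 >/dev/null;python3 go.py;python3 -c "from plant import *;print(get_state()['wrist_torque'])"
```

```text
t 24.7 tip [538.7 185.7  45.7] th 1.6072 tiltxy [0.0008 0.0001] open 8.9mm F [ 0.8 -0.9  2.9] q1 0.15 q6 -1.45
[-0.09181271 -0.08841535 -0.11519875]
t 25.0 tip [538.5 185.7  45.7] th 1.6593 tiltxy [0.0001 0.0003] open 8.6mm F [-1.  -0.7  4.3] q1 0.15 q6 -1.51
[-0.17608268  0.07409136 -0.54442523]
```

```bash
python3 -m jog '[{"grip":0.6,"x":0,"y":0,"z":0,"rx":0,"ry":0,"rz":0},{"grip":0.6,"x":0,"y":0,"z":0,"rx":0,"ry":0,"rz":0},{"grip":0.6,"x":0,"y":0,"z":0,"rx":0,"ry":0,"rz":0},{"grip":0.6,"x":0,"y":0,"z":-15,"rx":0,"ry":0,"rz":0},{"grip":0.6,"x":0,"y":0,"z":-30,"rx":0,"ry":0,"rz":0},{"grip":0.6,"x":0,"y":0,"z":-30,"rx":0,"ry":0,"rz":0},{"grip":0,"x":-30,"y":0,"z":0,"rx":0,"ry":0,"rz":0},{"grip":0,"x":-30,"y":0,"z":0,"rx":0,"ry":0,"rz":0}]' 40 >/dev/null
python3 -m jog '[{"grip":0,"x":-30,"y":0,"z":0,"rx":0,"ry":0,"rz":0},{"grip":0,"x":-30,"y":0,"z":0,"rx":0,"ry":0,"rz":0},{"grip":0,"x":-30,"y":0,"z":0,"rx":0,"ry":0,"rz":0},{"grip":0,"x":-30,"y":0,"z":0,"rx":0,"ry":0,"rz":0},{"grip":0,"x":-30,"y":0,"z":0,"rx":0,"ry":0,"rz":0},{"grip":0,"x":0,"y":0,"z":0,"rx":0,"ry":0,"rz":0},{"grip":0,"x":0,"y":0,"z":0,"rx":0,"ry":0,"rz":0}]' 40 >/dev/null
python3 go.py
python3 - <<'E'
from h import *
cs=read_camera("side");crop(cs,235,145,335,220,7.5,"pics/c1s.png")
ct=read_camera("top");crop(ct,130,165,430,280,2.6,"pics/c1t.png");crop(ct,180,175,260,240,9,"pics/c1z.png")
E
```

```text
t 26.3 tip [557.2 -24.6 120. ] th 1.6592 tiltxy [-0.0008  0.0004] open 85.1mm F [ 0.7 -0.2  0.2] q1 -0.23 q6 -1.89
```

View pics/c1z.png

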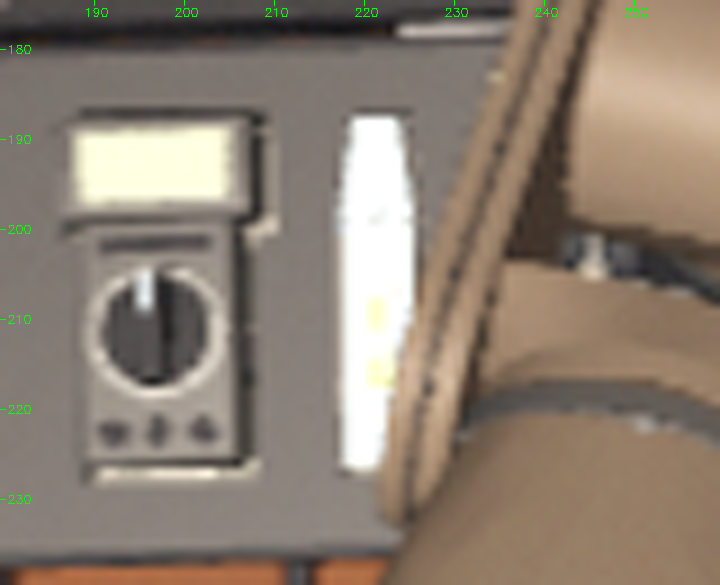

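View pics/c1t.png

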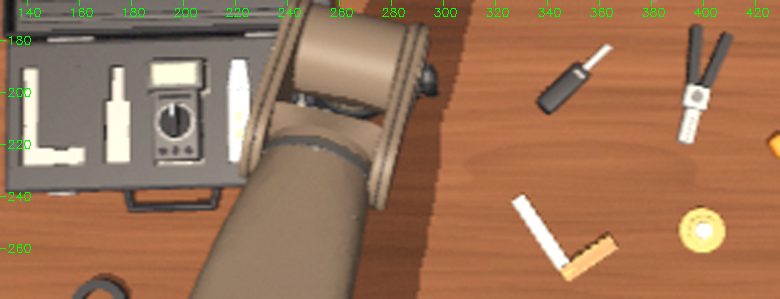

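```bash
python3 go.py 398.5 -274.7 60 0.600;  python3 - <<'E'
from h import *
ct=read_camera("top")
roi=roi_of(ct,.415,-.239,.1);m=mask_sq(ct,roi)
print(fit([ct],T['square'],[m],[roi],(.3951,-.2689,.6)))
pc=(180,180,216,236)
S=ct["frame"][pc[1]:pc[3],pc[0]:pc[2],::-1]
im=overlay(ct,T['meter'],(.5526,.184,.034),pc,14,None,zb=.008)
cv2.imwrite("pics/c2.png",im)
E
```

```text
t 26.4 tip [556.9 -22.8 119.8] th 1.6619 tiltxy [-0.0011  0.0006] open 84.7mm F [-0.3  0.2  0.3] q1 -0.22 q6 -1.89
rz 60.85 deg; delta BEFORE turn [-236.4 -180.7   59.8] ; AFTER turn [-273.   118.4   59.8]
(array([ 0.39509974, -0.26892948,  0.59972845]), np.float64(0.1681027114391327))
```

View pics/c2.png

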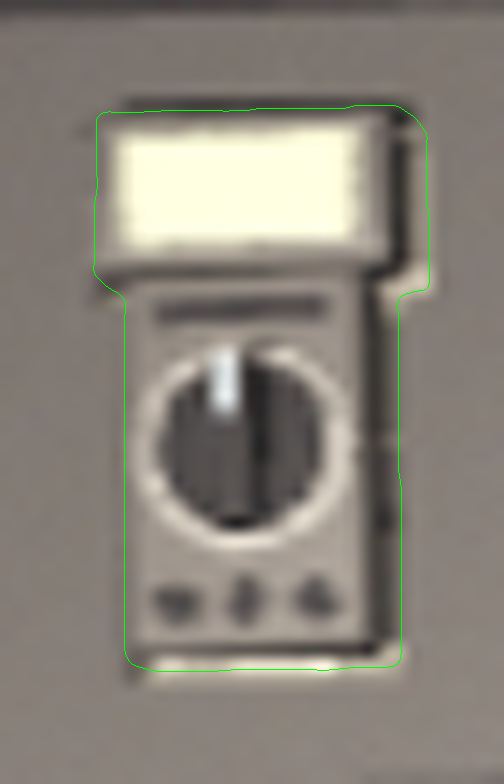

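```bash
python3 -m jog '[{"grip":0,"x":-29,"y":-22,"z":0,"rx":0,"ry":0,"rz":0},{"grip":0,"x":-29,"y":-22,"z":0,"rx":0,"ry":0,"rz":0},{"grip":0,"x":-29,"y":-22,"z":0,"rx":0,"ry":0,"rz":0},{"grip":0,"x":-29,"y":-22,"z":0,"rx":0,"ry":0,"rz":0},{"grip":0,"x":-30,"y":-23,"z":0,"rx":0,"ry":0,"rz":0},{"grip":0,"x":-30,"y":-23,"z":0,"rx":0,"ry":0,"rz":0},{"grip":0,"x":-30,"y":-23,"z":0,"rx":0,"ry":0,"rz":0},{"grip":0,"x":-30,"y":-23,"z":0,"rx":0,"ry":0,"rz":0}]' 40 >/dev/null
python3 -m jog '[{"grip":0,"x":0,"y":0,"z":0,"rx":0,"ry":0,"rz":6.8},{"grip":0,"x":0,"y":0,"z":0,"rx":0,"ry":0,"rz":6.8},{"grip":0,"x":0,"y":0,"z":0,"rx":0,"ry":0,"rz":6.8},{"grip":0,"x":0,"y":0,"z":0,"rx":0,"ry":0,"rz":6.8},{"grip":0,"x":0,"y":0,"z":0,"rx":0,"ry":0,"rz":6.8},{"grip":0,"x":0,"y":0,"z":0,"rx":0,"ry":0,"rz":6.8},{"grip":0,"x":0,"y":0,"z":0,"rx":0,"ry":0,"rz":6.8},{"grip":0,"x":0,"y":0,"z":0,"rx":0,"ry":0,"rz":6.8}]' 40 >/dev/null
python3 -m jog '[{"grip":0,"x":0,"y":0,"z":15,"rx":0,"ry":0,"rz":6.4},{"grip":0,"x":0,"y":0,"z":25,"rx":0,"ry":0,"rz":0},{"grip":0,"x":0,"y":0,"z":15,"rx":0,"ry":0,"rz":0},{"grip":0,"x":0,"y":0,"z":0,"rx":0,"ry":0,"rz":0},{"grip":0,"x":0,"y":0,"z":0,"rx":0,"ry":0,"rz":0},{"grip":0,"x":0,"y":0,"z":0,"rx":0,"ry":0,"rz":0}]' 40 >/dev/null
python3 go.py 398.5 -274.7 13.5 0.600
```

```text
t 28.2 tip [ 400.4 -274.7   66.3] th 0.6019 tiltxy [ 0.0009 -0.0009] open 85.0mm F [-0.5  0.5  0.6] q1 -0.81 q6 -1.41
rz 0.11 deg; delta BEFORE turn [-1.6 -1.  52.8] ; AFTER turn [-1.6 -1.  52.8]
```

```bash
python3 -m jog '[{"grip":0,"x":-1.6,"y":-1,"z":10,"rx":0,"ry":0,"rz":0.1},{"grip":0,"x":0,"y":0,"z":16,"rx":0,"ry":0,"rz":0},{"grip":0,"x":0,"y":0,"z":16,"rx":0,"ry":0,"rz":0},{"grip":0,"x":0,"y":0,"z":10.5,"rx":0,"ry":0,"rz":0},{"grip":0,"x":0,"y":0,"z":0,"rx":0,"ry":0,"rz":0},{"grip":0,"x":0,"y":0,"z":0,"rx":0,"ry":0,"rz":0},{"grip":0,"x":0,"y":0,"z":0,"rx":0,"ry":0,"rz":0}]' 40 >/dev/null
python3 go.py 398.5 -274.7 13.5 0.600; python3 -m jog '[{"grip":1,"x":0,"y":0,"z":0,"rx":0,"ry":0,"rz":0},{"grip":1,"x":0,"y":0,"z":0,"rx":0,"ry":0,"rz":0},{"grip":1,"x":0,"y":0,"z":0,"rx":0,"ry":0,"rz":0},{"grip":1,"x":0,"y":0,"z":0,"rx":0,"ry":0,"rz":0},{"grip":1,"x":0,"y":0,"z":0,"rx":0,"ry":0,"rz":0},{"grip":1,"x":0,"y":0,"z":0,"rx":0,"ry":0,"rz":0},{"grip":1,"x":0,"y":0,"z":0,"rx":0,"ry":0,"rz":0},{"grip":1,"x":0,"y":0,"z":0,"rx":0,"ry":0,"rz":0}]' 60 >/dev/null; python3 go.py 398.5 -274.7 13.5 0.600
python3 -m jog '[{"grip":1,"x":0,"y":0,"z":-5,"rx":0,"ry":0,"rz":0},{"grip":1,"x":0,"y":0,"z":-15,"rx":0,"ry":0,"rz":0},{"grip":1,"x":0,"y":0,"z":-20,"rx":0,"ry":0,"rz":0},{"grip":1,"x":0,"y":0,"z":-20,"rx":0,"ry":0,"rz":0},{"grip":1,"x":0,"y":0,"z":-20,"rx":0,"ry":0,"rz":0},{"grip":1,"x":0,"y":0,"z":0,"rx":0,"ry":0,"rz":0},{"grip":1,"x":0,"y":0,"z":0,"rx":0,"ry":0,"rz":0}]' 60 >/dev/null;python3 go.py 498.6 316.5 95 0.034
python3 - <<'E'
from h import *
cs=read_camera("side");crop(cs,210,190,310,270,7.5,"pics/d1.png")
E
```

```text
t 28.8 tip [ 398.2 -275.4   13.7] th 0.5988 tiltxy [ 0.001  -0.0011] open 85.1mm F [-0.3 -0.7  0.5] q1 -0.81 q6 -1.41
rz -0.07 deg; delta BEFORE turn [ 0.6 -0.4  0.2] ; AFTER turn [ 0.6 -0.4  0.2]
t 29.5 tip [ 397.9 -275.    13.3] th 0.5988 tiltxy [ 0.0003 -0.0003] open 13.9mm F [-0.1  0.5  3.6] q1 -0.81 q6 -1.41
rz -0.07 deg; delta BEFORE turn [ 0.7  0.  -0.2] ; AFTER turn [ 0.7  0.  -0.2]
t 30.1 tip [ 398.1 -275.3   93.5] th 0.5989 tiltxy [ 0.0016 -0.0018] open 13.9mm F [-0.4  0.5 -1.4] q1 -0.82 q6 -1.41
rz 32.37 deg; delta BEFORE turn [ 416.6 -432.1   -1.5] ; AFTER turn [ 120.6 -588.    -1.5]
```

View pics/d1.png

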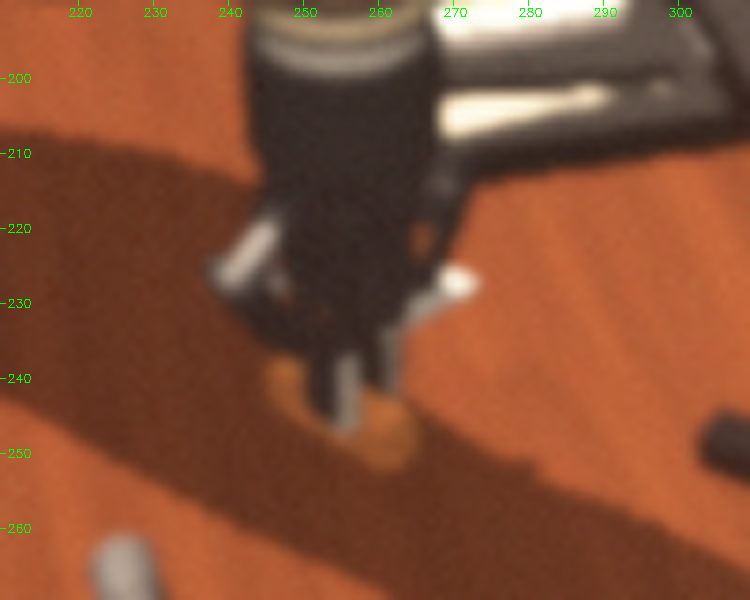

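```bash
python3 -m jog '[{"grip":1,"x":0,"y":0,"z":0,"rx":0,"ry":0,"rz":6.5},{"grip":1,"x":0,"y":0,"z":0,"rx":0,"ry":0,"rz":6.5},{"grip":1,"x":0,"y":0,"z":0,"rx":0,"ry":0,"rz":6.5},{"grip":1,"x":0,"y":0,"z":0,"rx":0,"ry":0,"rz":6.5},{"grip":1,"x":0,"y":0,"z":0,"rx":0,"ry":0,"rz":6.4},{"grip":1,"x":6,"y":-15,"z":0,"rx":0,"ry":0,"rz":0},{"grip":1,"x":6,"y":-29,"z":0,"rx":0,"ry":0,"rz":0},{"grip":1,"x":6,"y":-29,"z":0,"rx":0,"ry":0,"rz":0}]' 60 >/dev/null
python3 -m jog '[{"grip":1,"x":6,"y":-29,"z":0,"rx":0,"ry":0,"rz":0},{"grip":1,"x":6,"y":-29,"z":0,"rx":0,"ry":0,"rz":0},{"grip":1,"x":6,"y":-29,"z":0,"rx":0,"ry":0,"rz":0},{"grip":1,"x":6,"y":-29,"z":0,"rx":0,"ry":0,"rz":0},{"grip":1,"x":6,"y":-29,"z":0,"rx":0,"ry":0,"rz":0},{"grip":1,"x":6,"y":-29,"z":0,"rx":0,"ry":0,"rz":0},{"grip":1,"x":6,"y":-29,"z":0,"rx":0,"ry":0,"rz":0},{"grip":1,"x":6,"y":-29,"z":0,"rx":0,"ry":0,"rz":0}]' 60 >/dev/null
python3 -m jog '[{"grip":1,"x":6,"y":-29,"z":0,"rx":0,"ry":0,"rz":0},{"grip":1,"x":6,"y":-29,"z":0,"rx":0,"ry":0,"rz":0},{"grip":1,"x":6,"y":-29,"z":0,"rx":0,"ry":0,"rz":0},{"grip":1,"x":6,"y":-29,"z":0,"rx":0,"ry":0,"rz":0},{"grip":1,"x":6,"y":-29,"z":0,"rx":0,"ry":0,"rz":0},{"grip":1,"x":6,"y":-29,"z":0,"rx":0,"ry":0,"rz":0},{"grip":1,"x":6,"y":-29,"z":0,"rx":0,"ry":0,"rz":0},{"grip":1,"x":0,"y":0,"z":0,"rx":0,"ry":0,"rz":0}]' 60 >/dev/null
python3 -m jog '[{"grip":1,"x":0,"y":0,"z":0,"rx":0,"ry":0,"rz":0},{"grip":1,"x":0,"y":0,"z":0,"rx":0,"ry":0,"rz":0},{"grip":1,"x":0,"y":0,"z":0,"rx":0,"ry":0,"rz":0}]' 60 >/dev/null
python3 go.py 501.3 315.9 45 0.034
```

```text
t 32.4 tip [487.7 235.5  91.5] th 0.0325 tiltxy [-0.0027 -0.001 ] open 14.0mm F [ 0.8 -0.5 -2. ] q1 0.26 q6 0.23
rz -0.09 deg; delta BEFORE turn [ 16.2 -80.   46.5] ; AFTER turn [ 16.3 -79.9  46.5]
```

```bash
python3 -m jog '[{"grip":1,"x":5,"y":-26,"z":0,"rx":0,"ry":0,"rz":0},{"grip":1,"x":6,"y":-27,"z":0,"rx":0,"ry":0,"rz":0},{"grip":1,"x":5.3,"y":-27,"z":0,"rx":0,"ry":0,"rz":0},{"grip":1,"x":0,"y":0,"z":20,"rx":0,"ry":0,"rz":0},{"grip":1,"x":0,"y":0,"z":26,"rx":0,"ry":0,"rz":0},{"grip":1,"x":0,"y":0,"z":0,"rx":0,"ry":0,"rz":0},{"grip":1,"x":0,"y":0,"z":0,"rx":0,"ry":0,"rz":0},{"grip":1,"x":0,"y":0,"z":0,"rx":0,"ry":0,"rz":0}]' 60 >/dev/null
python3 go.py 501.3 315.9 36 0.034
python3 - <<'E'
from h import *
cs=read_camera("side");cv2.imwrite("pics/d2.png",overlay(cs,T['square'],(.5027,.3232,.034),(225,130,315,200),8,None,zb=.032))
ct=read_camera("top");cv2.imwrite("pics/d2t.png",overlay(ct,T['square'],(.5027,.3232,.034),(125,170,215,245),8,None,zb=.032))
E
```

```text
t 33.0 tip [502.8 316.2  47.5] th 0.0320 tiltxy [0.0003 0.0001] open 13.5mm F [-0.1 -0.1 -0.7] q1 0.39 q6 0.36
rz -0.12 deg; delta BEFORE turn [-1.5  0.3 11.5] ; AFTER turn [-1.5  0.3 11.5]
```

View pics/d2.png

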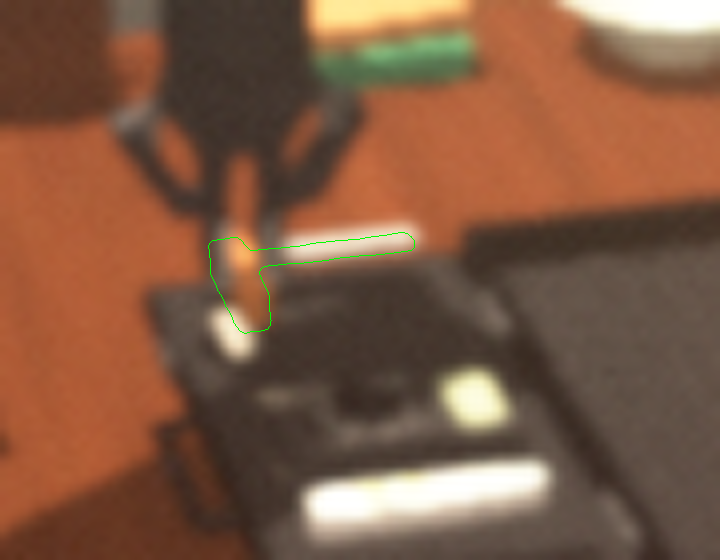

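View pics/d2t.png

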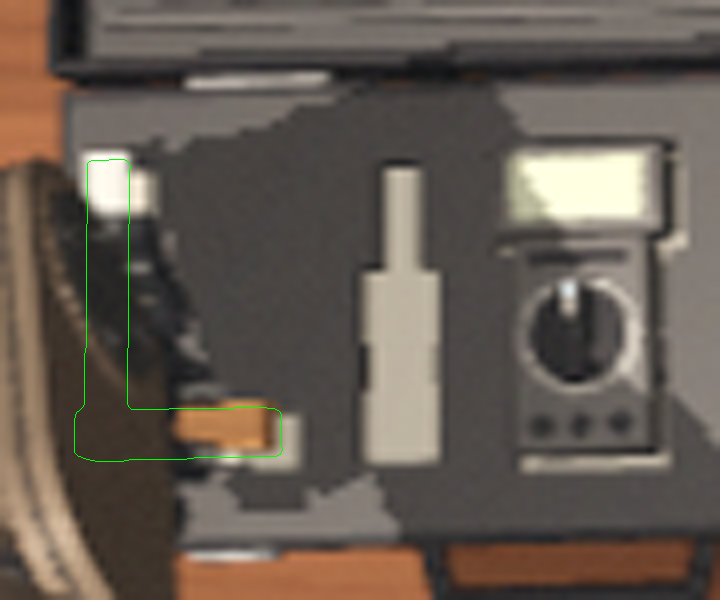

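```bash
python3 -m jog '[{"grip":1,"x":-2.5,"y":0.3,"z":5,"rx":0,"ry":0,"rz":-0.1},{"grip":1,"x":0,"y":0,"z":5.5,"rx":0,"ry":0,"rz":0},{"grip":1,"x":0,"y":0,"z":0,"rx":0,"ry":0,"rz":0},{"grip":1,"x":0,"y":0,"z":0,"rx":0,"ry":0,"rz":0},{"grip":1,"x":0,"y":0,"z":0,"rx":0,"ry":0,"rz":0}]' 60 >/dev/null
python3 go.py 501.3 315.9 36 0.034
python3 - <<'E'
from h import *
ct=read_camera("top");crop(ct,125,170,215,245,8,"pics/d3t.png")
cs=read_camera("side");crop(cs,225,130,315,200,8,"pics/d3s.png")
E
```

```text
t 33.6 tip [499.8 316.6  36.4] th 0.0351 tiltxy [-0.0001 -0.    ] open 14.1mm F [-0.5 -0.4 -1. ] q1 0.39 q6 0.36
rz 0.06 deg; delta BEFORE turn [1.5 0.7 0.4] ; AFTER turn [1.5 0.7 0.4]
```

View pics/d3t.png

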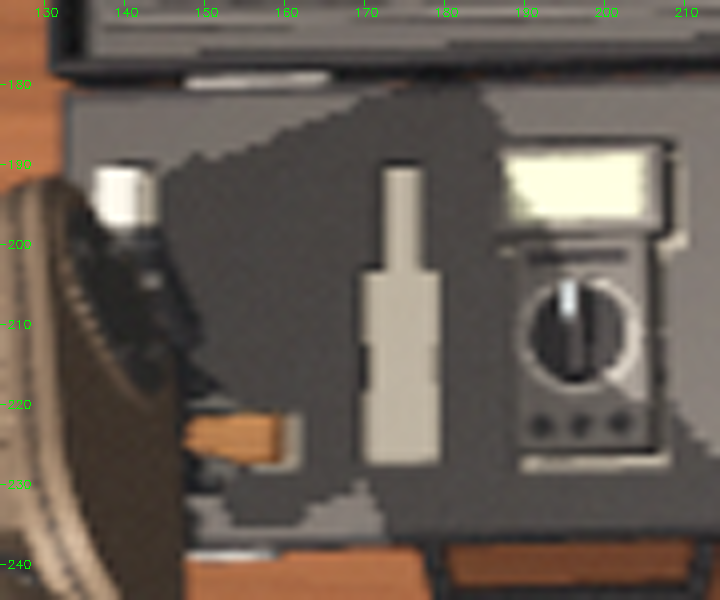

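View pics/d3s.png

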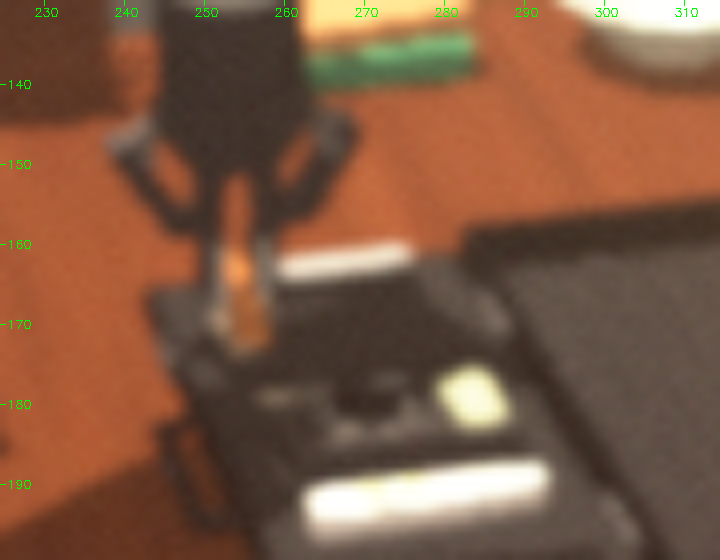

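```bash
python3 -m jog '[{"grip":1,"x":0,"y":0,"z":2.5,"rx":0,"ry":0,"rz":0},{"grip":1,"x":0,"y":0,"z":2.5,"rx":0,"ry":0,"rz":0},{"grip":1,"x":0,"y":0,"z":0,"rx":0,"ry":0,"rz":0},{"grip":1,"x":0,"y":0,"z":0,"rx":0,"ry":0,"rz":0}]' 60 >/dev/null;python3 go.py;python3 -m jog '[{"grip":1,"x":0,"y":0,"z":2.5,"rx":0,"ry":0,"rz":0},{"grip":1,"x":0,"y":0,"z":1.5,"rx":0,"ry":0,"rz":0},{"grip":1,"x":0,"y":0,"z":0,"rx":0,"ry":0,"rz":0},{"grip":1,"x":0,"y":0,"z":0,"rx":0,"ry":0,"rz":0}]' 60 >/dev/null;python3 go.py
```

```text
t 34.0 tip [499.6 316.5  31. ] th 0.0351 tiltxy [-0.0007 -0.0003] open 14.1mm F [-0.3 -0.6 -0.5] q1 0.39 q6 0.36
t 34.3 tip [500.2 316.7  27.5] th 0.0351 tiltxy [0.0006 0.0002] open 13.9mm F [ 0.9 -0.9 -1. ] q1 0.39 q6 0.36
```

```bash
python3 -m jog '[{"grip":1,"x":0,"y":0,"z":2,"rx":0,"ry":0,"rz":0},{"grip":1,"x":0,"y":0,"z":2,"rx":0,"ry":0,"rz":0},{"grip":1,"x":0,"y":0,"z":0,"rx":0,"ry":0,"rz":0},{"grip":1,"x":0,"y":0,"z":0,"rx":0,"ry":0,"rz":0}]' 60 >/dev/null;python3 go.py;python3 -m jog '[{"grip":1,"x":0,"y":0,"z":2,"rx":0,"ry":0,"rz":0},{"grip":1,"x":0,"y":0,"z":1,"rx":0,"ry":0,"rz":0},{"grip":1,"x":0,"y":0,"z":0,"rx":0,"ry":0,"rz":0},{"grip":1,"x":0,"y":0,"z":0,"rx":0,"ry":0,"rz":0}]' 60 >/dev/null;python3 go.py
```

```text
t 34.7 tip [500.4 316.9  23.9] th 0.0350 tiltxy [0.0014 0.0007] open 13.9mm F [1.4 0.3 1.3] q1 0.39 q6 0.36
t 35.0 tip [500.4 316.8  21.3] th 0.0351 tiltxy [0.001  0.0004] open 13.4mm F [ 0.3 -0.   5.5] q1 0.39 q6 0.36
```

```bash
python3 -m jog '[{"grip":1,"x":0,"y":0,"z":1.5,"rx":0,"ry":0,"rz":0},{"grip":1,"x":0,"y":0,"z":0,"rx":0,"ry":0,"rz":0},{"grip":1,"x":0,"y":0,"z":0,"rx":0,"ry":0,"rz":0}]' 60 >/dev/null;python3 go.py; python3 -m jog '[{"grip":0.6,"x":0,"y":0,"z":0,"rx":0,"ry":0,"rz":0},{"grip":0.6,"x":0,"y":0,"z":0,"rx":0,"ry":0,"rz":0},{"grip":0.6,"x":0,"y":0,"z":0,"rx":0,"ry":0,"rz":0},{"grip":0.6,"x":0,"y":0,"z":-10,"rx":0,"ry":0,"rz":0},{"grip":0.6,"x":0,"y":0,"z":-10,"rx":0,"ry":0,"rz":0},{"grip":1,"x":0,"y":-9,"z":0,"rx":0,"ry":0,"rz":0},{"grip":1,"x":0,"y":0,"z":0,"rx":0,"ry":0,"rz":0},{"grip":1,"x":0,"y":0,"z":0,"rx":0,"ry":0,"rz":0}]' 40 >/dev/null; python3 go.py
```

```text
t 35.2 tip [500.6 316.9  21.3] th 0.0353 tiltxy [ 0.0002 -0.0001] open 13.7mm F [-3.8 -2.1 12.8] q1 0.39 q6 0.36
t 35.9 tip [499.1 326.   38.8] th 0.0359 tiltxy [-0.0006 -0.0002] open 0.1mm F [-0.7  0.7  0.5] q1 0.41 q6 0.37
```

```bash
python3 -m jog '[{"grip":1,"x":0,"y":0,"z":5,"rx":0,"ry":0,"rz":0},{"grip":1,"x":0,"y":0,"z":5,"rx":0,"ry":0,"rz":0},{"grip":1,"x":0,"y":0,"z":0,"rx":0,"ry":0,"rz":0},{"grip":1,"x":0,"y":0,"z":0,"rx":0,"ry":0,"rz":0}]' 40 >/dev/null; python3 go.py; python3 -m jog '[{"grip":1,"x":0,"y":0,"z":2,"rx":0,"ry":0,"rz":0},{"grip":1,"x":0,"y":0,"z":0,"rx":0,"ry":0,"rz":0},{"grip":1,"x":0,"y":0,"z":0,"rx":0,"ry":0,"rz":0}]' 40 >/dev/null; python3 go.py;python3 -m jog '[{"grip":1,"x":0,"y":0,"z":1.5,"rx":0,"ry":0,"rz":0},{"grip":1,"x":0,"y":0,"z":0,"rx":0,"ry":0,"rz":0},{"grip":1,"x":0,"y":0,"z":0,"rx":0,"ry":0,"rz":0}]' 40 >/dev/null; python3 go.py
```

```text
t 36.2 tip [499.4 325.5  28.5] th 0.0349 tiltxy [-0.0005 -0.0001] open 0.4mm F [0.2 0.9 2.1] q1 0.41 q6 0.37
t 36.5 tip [499.6 325.6  28.5] th 0.0351 tiltxy [-0.0012 -0.0006] open 0.2mm F [-2.5 -1.3 11.6] q1 0.41 q6 0.37
t 36.8 tip [499.7 325.6  28.4] th 0.0354 tiltxy [-0.0019 -0.0011] open 0.1mm F [-7.4 -3.8 18.6] q1 0.41 q6 0.37
```

```bash
python3 -m jog '[{"grip":1,"x":0,"y":0,"z":-10,"rx":0,"ry":0,"rz":0},{"grip":0.5,"x":0,"y":0,"z":-30,"rx":0,"ry":0,"rz":0},{"grip":0,"x":0,"y":0,"z":-30,"rx":0,"ry":0,"rz":0},{"grip":0,"x":0,"y":0,"z":-20,"rx":0,"ry":0,"rz":0},{"grip":0,"x":4,"y":20,"z":0,"rx":0,"ry":0,"rz":0},{"grip":0,"x":4,"y":30,"z":0,"rx":0,"ry":0,"rz":0},{"grip":0,"x":4,"y":30,"z":0,"rx":0,"ry":0,"rz":0},{"grip":0,"x":4,"y":30,"z":0,"rx":0,"ry":0,"rz":0}]' 40 >/dev/null
python3 -m jog '[{"grip":0,"x":4,"y":30,"z":0,"rx":0,"ry":0,"rz":0},{"grip":0,"x":4,"y":30,"z":0,"rx":0,"ry":0,"rz":0},{"grip":0,"x":4,"y":30,"z":0,"rx":0,"ry":0,"rz":0},{"grip":0,"x":4,"y":30,"z":0,"rx":0,"ry":0,"rz":0},{"grip":0,"x":4,"y":30,"z":0,"rx":0,"ry":0,"rz":0},{"grip":0,"x":4,"y":30,"z":0,"rx":0,"ry":0,"rz":0},{"grip":0,"x":4,"y":30,"z":0,"rx":0,"ry":0,"rz":0},{"grip":0,"x":4,"y":30,"z":0,"rx":0,"ry":0,"rz":0}]' 40 >/dev/null
python3 -m jog '[{"grip":0,"x":0,"y":0,"z":0,"rx":0,"ry":0,"rz":-6.9},{"grip":0,"x":0,"y":0,"z":0,"rx":0,"ry":0,"rz":-6.9},{"grip":0,"x":0,"y":0,"z":0,"rx":0,"ry":0,"rz":-6.8},{"grip":0,"x":0,"y":0,"z":0,"rx":0,"ry":0,"rz":-6.8},{"grip":0,"x":0,"y":0,"z":0,"rx":0,"ry":0,"rz":-6.8},{"grip":0,"x":0,"y":0,"z":0,"rx":0,"ry":0,"rz":-6.8}]' 40 >/dev/null
python3 go.py 583.3 -241.6 60 0.750
python3 - <<'E'
from h import *
ct=read_camera("top");crop(ct,125,165,425,280,2.6,"pics/e1.png");crop(ct,125,170,265,250,5.5,"pics/e1z.png")
for n,p0 in dict(driver=(.585,-.2432,-.8206),pliers=(.5768,-.3913,2.8844)).items():
    roi=roi_of(ct,p0[0],p0[1],.085 if n=='driver' else .1);m=mask(ct,roi,105);p,f=fit([ct],T[n],[m],[roi],p0);print(n,p.round(4),f)
E
```

```text
t 38.6 tip [559.2 -22.6 114.4] th 0.7562 tiltxy [-0.0014  0.0003] open 85.1mm F [ 0.7 -0.6 -0.1] q1 -0.22 q6 -0.98
rz 0.35 deg; delta BEFORE turn [-132.7  175.9   54.4] ; AFTER turn [-131.6  176.7   54.4]
driver [ 0.585  -0.2432 -0.8203] 0.13702259957790375
pliers [ 0.5767 -0.3913  2.8851] 0.07624893635511398
```

View pics/e1.png

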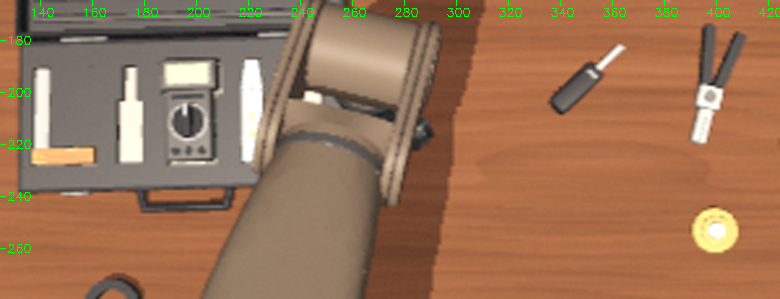

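View pics/e1z.png

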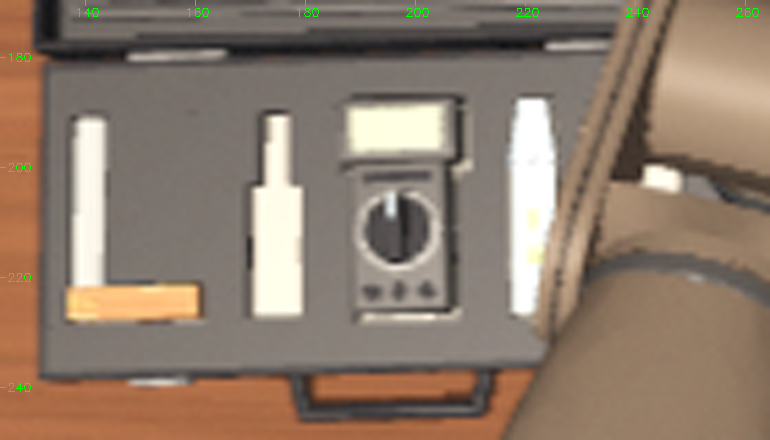

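Square, meter and level are seated. Now the black driver (346,199 px), unmoved.

```bash
python3 -m jog '[{"grip":0,"x":-20,"y":26,"z":0,"rx":0,"ry":0,"rz":0.3},{"grip":0,"x":-22,"y":30,"z":0,"rx":0,"ry":0,"rz":0},{"grip":0,"x":-22,"y":30,"z":0,"rx":0,"ry":0,"rz":0},{"grip":0,"x":-22,"y":30,"z":0,"rx":0,"ry":0,"rz":0},{"grip":0,"x":-22,"y":30,"z":0,"rx":0,"ry":0,"rz":0},{"grip":0,"x":-23,"y":30,"z":25,"rx":0,"ry":0,"rz":0},{"grip":0,"x":0,"y":0,"z":25,"rx":0,"ry":0,"rz":0},{"grip":0,"x":0,"y":0,"z":0,"rx":0,"ry":0,"rz":0}]' 40 >/dev/null
python3 -m jog '[{"grip":0,"x":0,"y":0,"z":0,"rx":0,"ry":0,"rz":0},{"grip":0,"x":0,"y":0,"z":0,"rx":0,"ry":0,"rz":0},{"grip":0,"x":0,"y":0,"z":0,"rx":0,"ry":0,"rz":0}]' 40 >/dev/null
python3 go.py 583.3 -241.6 13.5 0.750
```

```text
t 39.5 tip [ 583.7 -237.    69. ] th 0.7462 tiltxy [ 0.0019 -0.001 ] open 85.2mm F [0.5 0.1 0.5] q1 -0.55 q6 -1.29
rz -0.22 deg; delta BEFORE turn [-3.4  3.2 55.5] ; AFTER turn [-3.4  3.1 55.5]
```

```bash
python3 -m jog '[{"grip":0,"x":-3.4,"y":3.1,"z":10,"rx":0,"ry":0,"rz":-0.2},{"grip":0,"x":0,"y":0,"z":16,"rx":0,"ry":0,"rz":0},{"grip":0,"x":0,"y":0,"z":16,"rx":0,"ry":0,"rz":0},{"grip":0,"x":0,"y":0,"z":11.5,"rx":0,"ry":0,"rz":0},{"grip":0,"x":0,"y":0,"z":0,"rx":0,"ry":0,"rz":0},{"grip":0,"x":0,"y":0,"z":0,"rx":0,"ry":0,"rz":0},{"grip":0,"x":0,"y":0,"z":0,"rx":0,"ry":0,"rz":0}]' 40 >/dev/null
python3 go.py 583.3 -241.6 13.5 0.750; python3 -m jog '[{"grip":1,"x":0,"y":0,"z":0,"rx":0,"ry":0,"rz":0},{"grip":1,"x":0,"y":0,"z":0,"rx":0,"ry":0,"rz":0},{"grip":1,"x":0,"y":0,"z":0,"rx":0,"ry":0,"rz":0},{"grip":1,"x":0,"y":0,"z":0,"rx":0,"ry":0,"rz":0},{"grip":1,"x":0,"y":0,"z":0,"rx":0,"ry":0,"rz":0},{"grip":1,"x":0,"y":0,"z":0,"rx":0,"ry":0,"rz":0},{"grip":1,"x":0,"y":0,"z":0,"rx":0,"ry":0,"rz":0},{"grip":1,"x":0,"y":0,"z":0,"rx":0,"ry":0,"rz":0}]' 60 >/dev/null; python3 go.py 583.3 -241.6 13.5 0.750
python3 -m jog '[{"grip":1,"x":0,"y":0,"z":-5,"rx":0,"ry":0,"rz":0},{"grip":1,"x":0,"y":0,"z":-15,"rx":0,"ry":0,"rz":0},{"grip":1,"x":0,"y":0,"z":-20,"rx":0,"ry":0,"rz":0},{"grip":1,"x":0,"y":0,"z":-20,"rx":0,"ry":0,"rz":0},{"grip":1,"x":0,"y":0,"z":-20,"rx":0,"ry":0,"rz":0},{"grip":1,"x":0,"y":0,"z":0,"rx":0,"ry":0,"rz":0},{"grip":1,"x":0,"y":0,"z":0,"rx":0,"ry":0,"rz":0}]' 60 >/dev/null;python3 go.py 529.6 254.2 95 1.605
python3 - <<'E'
from h import *
cs=read_camera("side");crop(cs,260,190,360,270,7.5,"pics/e2.png")
E
```

```text
t 40.1 tip [ 583.1 -242.5   14.8] th 0.7492 tiltxy [ 0.0013 -0.0008] open 85.0mm F [ 0.3 -0.   0.6] q1 -0.55 q6 -1.30
rz -0.05 deg; delta BEFORE turn [ 0.8 -0.5  1.3] ; AFTER turn [ 0.8 -0.5  1.3]
t 40.8 tip [ 582.9 -242.5   14.6] th 0.7488 tiltxy [ 0.001  -0.0006] open 21.9mm F [-0.3  0.3  3.2] q1 -0.55 q6 -1.30
rz -0.07 deg; delta BEFORE turn [ 1.  -0.4  1.1] ; AFTER turn [ 1.  -0.4  1.1]
t 41.4 tip [ 583.2 -242.7   95.8] th 0.7489 tiltxy [ 0.003  -0.0019] open 21.9mm F [-0.1 -0.1 -1.2] q1 -0.55 q6 -1.30
rz -49.05 deg; delta BEFORE turn [ 299.1 -400.5    0.8] ; AFTER turn [498.5 -36.6   0.8]
```

View pics/e2.png

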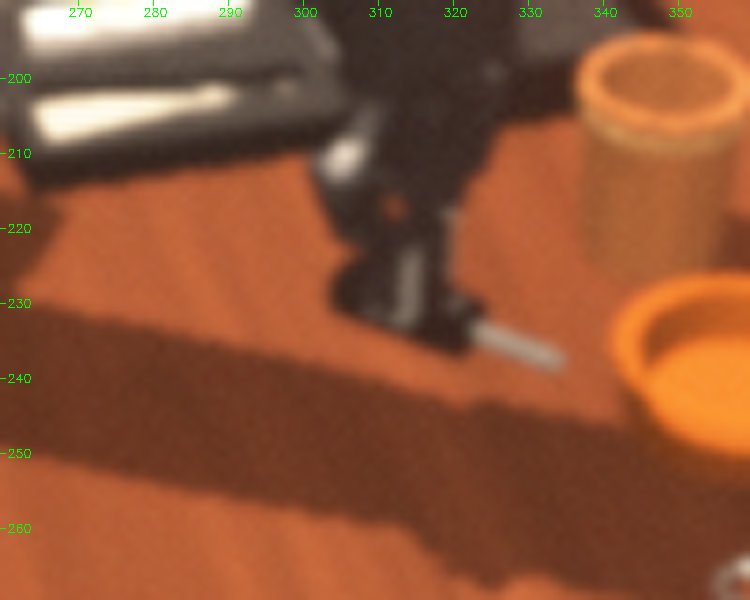

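```bash
python3 -m jog '[{"grip":1,"x":0,"y":0,"z":0,"rx":0,"ry":0,"rz":-7},{"grip":1,"x":0,"y":0,"z":0,"rx":0,"ry":0,"rz":-7},{"grip":1,"x":0,"y":0,"z":0,"rx":0,"ry":0,"rz":-7},{"grip":1,"x":0,"y":0,"z":0,"rx":0,"ry":0,"rz":-7},{"grip":1,"x":0,"y":0,"z":0,"rx":0,"ry":0,"rz":-7},{"grip":1,"x":0,"y":0,"z":0,"rx":0,"ry":0,"rz":-7},{"grip":1,"x":0,"y":0,"z":0,"rx":0,"ry":0,"rz":-7},{"grip":1,"x":16,"y":-1,"z":0,"rx":0,"ry":0,"rz":0}]' 60 >/dev/null
python3 -m jog '[{"grip":1,"x":28,"y":-2,"z":0,"rx":0,"ry":0,"rz":0},{"grip":1,"x":28,"y":-2,"z":0,"rx":0,"ry":0,"rz":0},{"grip":1,"x":28,"y":-2,"z":0,"rx":0,"ry":0,"rz":0},{"grip":1,"x":28,"y":-2,"z":0,"rx":0,"ry":0,"rz":0},{"grip":1,"x":28,"y":-2,"z":0,"rx":0,"ry":0,"rz":0},{"grip":1,"x":28,"y":-2,"z":0,"rx":0,"ry":0,"rz":0},{"grip":1,"x":28,"y":-2,"z":0,"rx":0,"ry":0,"rz":0},{"grip":1,"x":28,"y":-2,"z":0,"rx":0,"ry":0,"rz":0}]' 60 >/dev/null
python3 -m jog '[{"grip":1,"x":28,"y":-2,"z":0,"rx":0,"ry":0,"rz":0},{"grip":1,"x":28,"y":-2,"z":0,"rx":0,"ry":0,"rz":0},{"grip":1,"x":28,"y":-2,"z":0,"rx":0,"ry":0,"rz":0},{"grip":1,"x":28,"y":-2,"z":0,"rx":0,"ry":0,"rz":0},{"grip":1,"x":28,"y":-2,"z":0,"rx":0,"ry":0,"rz":0},{"grip":1,"x":28,"y":-2,"z":0,"rx":0,"ry":0,"rz":0},{"grip":1,"x":28,"y":-2,"z":0,"rx":0,"ry":0,"rz":0},{"grip":1,"x":28,"y":-2,"z":0,"rx":0,"ry":0,"rz":0}]' 60 >/dev/null
python3 -m jog '[{"grip":1,"x":20,"y":-2,"z":0,"rx":0,"ry":0,"rz":0},{"grip":1,"x":0,"y":0,"z":10,"rx":0,"ry":0,"rz":0},{"grip":1,"x":0,"y":0,"z":15,"rx":0,"ry":0,"rz":0},{"grip":1,"x":0,"y":0,"z":0,"rx":0,"ry":0,"rz":0},{"grip":1,"x":0,"y":0,"z":0,"rx":0,"ry":0,"rz":0},{"grip":1,"x":0,"y":0,"z":0,"rx":0,"ry":0,"rz":0}]' 60 >/dev/null
python3 go.py 529.8 254.4 42 1.605
```

```text
t 43.9 tip [530.7 239.9  68.4] th 1.6026 tiltxy [-0.0013 -0.0004] open 21.6mm F [-0.3  0.3 -0.1] q1 0.25 q6 -1.35
rz -0.14 deg; delta BEFORE turn [14.6 -0.5 26.4] ; AFTER turn [14.6 -0.4 26.4]
```

```bash
python3 -m jog '[{"grip":1,"x":7,"y":0,"z":0,"rx":0,"ry":0,"rz":-0.1},{"grip":1,"x":7.6,"y":-0.4,"z":10,"rx":0,"ry":0,"rz":0},{"grip":1,"x":0,"y":0,"z":16,"rx":0,"ry":0,"rz":0},{"grip":1,"x":0,"y":0,"z":0,"rx":0,"ry":0,"rz":0},{"grip":1,"x":0,"y":0,"z":0,"rx":0,"ry":0,"rz":0},{"grip":1,"x":0,"y":0,"z":0,"rx":0,"ry":0,"rz":0}]' 60 >/dev/null
python3 go.py 529.8 254.4 36 1.605
python3 - <<'E'
from h import *
cs=read_camera("side");cv2.imwrite("pics/e3.png",overlay(cs,T['driver'],(.5313,.2524,.034),(225,130,315,200),8,None,zb=.028))
ct=read_camera("top");crop(ct,125,170,215,245,8,"pics/e3t.png")
E
```

```text
t 44.4 tip [530.6 255.1  43.2] th 1.6058 tiltxy [0.0003 0.0001] open 21.9mm F [ 1.1  0.2 -1.2] q1 0.28 q6 -1.33
rz 0.05 deg; delta BEFORE turn [-0.7 -0.8  7.2] ; AFTER turn [-0.7 -0.8  7.2]
```

View pics/e3.png

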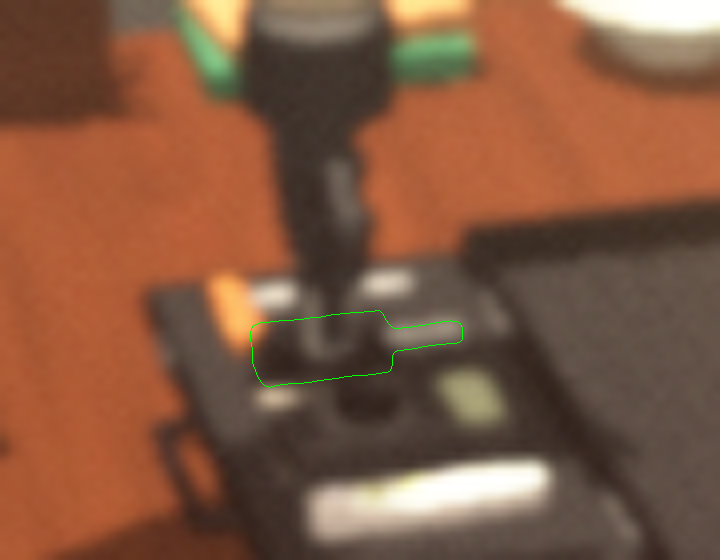

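View pics/e3t.png

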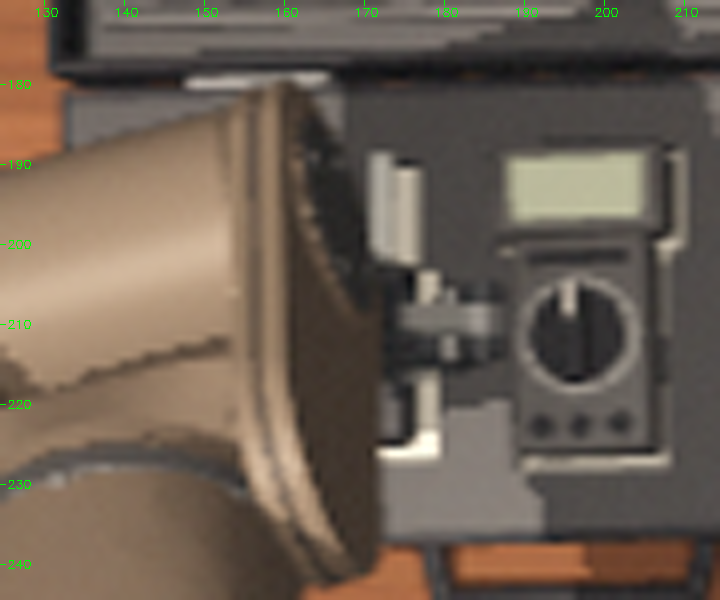

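```bash
python3 -m jog '[{"grip":1,"x":-0.7,"y":-1.4,"z":3.5,"rx":0,"ry":0,"rz":0},{"grip":1,"x":0,"y":0,"z":3.5,"rx":0,"ry":0,"rz":0},{"grip":1,"x":0,"y":0,"z":2.5,"rx":0,"ry":0,"rz":0},{"grip":1,"x":0,"y":0,"z":2.5,"rx":0,"ry":0,"rz":0},{"grip":1,"x":0,"y":0,"z":0,"rx":0,"ry":0,"rz":0},{"grip":1,"x":0,"y":0,"z":0,"rx":0,"ry":0,"rz":0}]' 60 >/dev/null;python3 go.py;python3 -m jog '[{"grip":1,"x":0,"y":0,"z":2.5,"rx":0,"ry":0,"rz":0},{"grip":1,"x":0,"y":0,"z":1.5,"rx":0,"ry":0,"rz":0},{"grip":1,"x":0,"y":0,"z":0,"rx":0,"ry":0,"rz":0},{"grip":1,"x":0,"y":0,"z":0,"rx":0,"ry":0,"rz":0}]' 60 >/dev/null;python3 go.py
```

```text
t 45.0 tip [528.8 254.1  30.6] th 1.6057 tiltxy [-0.0006 -0.0002] open 22.2mm F [-0.5  0.7 -1.4] q1 0.28 q6 -1.33
t 45.4 tip [529.5 254.5  27.2] th 1.6057 tiltxy [0.0012 0.0008] open 22.2mm F [ 1.1  3.1 -0.3] q1 0.28 q6 -1.33
```

```bash
python3 -m jog '[{"grip":1,"x":0.6,"y":0,"z":1.5,"rx":0,"ry":0,"rz":0},{"grip":1,"x":0,"y":0,"z":1.5,"rx":0,"ry":0,"rz":0},{"grip":1,"x":0,"y":0,"z":1.5,"rx":0,"ry":0,"rz":0},{"grip":1,"x":0,"y":0,"z":0,"rx":0,"ry":0,"rz":0},{"grip":1,"x":0,"y":0,"z":0,"rx":0,"ry":0,"rz":0}]' 60 >/dev/null;python3 go.py;python3 -m jog '[{"grip":1,"x":0,"y":0,"z":2,"rx":0,"ry":0,"rz":0},{"grip":1,"x":0,"y":0,"z":0,"rx":0,"ry":0,"rz":0},{"grip":1,"x":0,"y":0,"z":0,"rx":0,"ry":0,"rz":0}]' 60 >/dev/null;python3 go.py
python3 -m jog '[{"grip":0.55,"x":0,"y":0,"z":0,"rx":0,"ry":0,"rz":0},{"grip":0.55,"x":0,"y":0,"z":0,"rx":0,"ry":0,"rz":0},{"grip":0.55,"x":0,"y":0,"z":0,"rx":0,"ry":0,"rz":0},{"grip":0.55,"x":0,"y":0,"z":-10,"rx":0,"ry":0,"rz":0},{"grip":0.55,"x":0,"y":0,"z":-12,"rx":0,"ry":0,"rz":0},{"grip":1,"x":0,"y":0,"z":0,"rx":0,"ry":0,"rz":0},{"grip":1,"x":0,"y":0,"z":0,"rx":0,"ry":0,"rz":0},{"grip":1,"x":0,"y":0,"z":0,"rx":0,"ry":0,"rz":0}]' 40 >/dev/null; python3 go.py
```

```text
t 45.8 tip [529.6 254.8  22.6] th 1.6059 tiltxy [0.0015 0.0002] open 21.9mm F [1.5 0.6 2.1] q1 0.28 q6 -1.33
t 46.0 tip [529.7 254.8  22.5] th 1.6060 tiltxy [ 0.0002 -0.0004] open 22.4mm F [-2.6 -0.9 12. ] q1 0.28 q6 -1.33
t 46.7 tip [529.2 254.8  42.9] th 1.6058 tiltxy [0.0009 0.0003] open 2.5mm F [-0.6 -0.7 -0.4] q1 0.28 q6 -1.33
```

Press from above (home top at 30).

```bash
python3 -m jog '[{"grip":1,"x":0,"y":0,"z":6,"rx":0,"ry":0,"rz":0},{"grip":1,"x":0,"y":0,"z":6,"rx":0,"ry":0,"rz":0},{"grip":1,"x":0,"y":0,"z":1,"rx":0,"ry":0,"rz":0},{"grip":1,"x":0,"y":0,"z":0,"rx":0,"ry":0,"rz":0},{"grip":1,"x":0,"y":0,"z":0,"rx":0,"ry":0,"rz":0}]' 40 >/dev/null; python3 go.py; python3 -m jog '[{"grip":1,"x":0,"y":0,"z":1.5,"rx":0,"ry":0,"rz":0},{"grip":1,"x":0,"y":0,"z":0,"rx":0,"ry":0,"rz":0},{"grip":1,"x":0,"y":0,"z":0,"rx":0,"ry":0,"rz":0}]' 40 >/dev/null; python3 go.py;python3 -m jog '[{"grip":1,"x":0,"y":0,"z":1.5,"rx":0,"ry":0,"rz":0},{"grip":1,"x":0,"y":0,"z":0,"rx":0,"ry":0,"rz":0},{"grip":1,"x":0,"y":0,"z":0,"rx":0,"ry":0,"rz":0}]' 40 >/dev/null; python3 go.py
```

```text
t 47.1 tip [529.1 254.8  30.5] th 1.6061 tiltxy [-0.0012 -0.0005] open -0.1mm F [-3.4 -1.4 10.1] q1 0.28 q6 -1.33
t 47.4 tip [529.1 254.8  30.4] th 1.6063 tiltxy [-0.002  -0.0009] open -0.0mm F [-7.4 -2.8 18.1] q1 0.28 q6 -1.33
t 47.6 tip [529.2 254.8  30.4] th 1.6065 tiltxy [-0.0029 -0.0014] open -0.4mm F [-10.6  -4.3  24.8] q1 0.28 q6 -1.33
```

```bash
python3 -m jog '[{"grip":1,"x":0,"y":0,"z":-12,"rx":0,"ry":0,"rz":0},{"grip":0.5,"x":0,"y":0,"z":-30,"rx":0,"ry":0,"rz":0},{"grip":0,"x":0,"y":0,"z":-30,"rx":0,"ry":0,"rz":0},{"grip":0,"x":-15,"y":0,"z":-20,"rx":0,"ry":0,"rz":0},{"grip":0,"x":-29,"y":2,"z":0,"rx":0,"ry":0,"rz":0},{"grip":0,"x":-29,"y":2,"z":0,"rx":0,"ry":0,"rz":0},{"grip":0,"x":-29,"y":2,"z":0,"rx":0,"ry":0,"rz":0},{"grip":0,"x":-29,"y":2,"z":0,"rx":0,"ry":0,"rz":0}]' 40 >/dev/null
python3 -m jog '[{"grip":0,"x":-29,"y":2,"z":0,"rx":0,"ry":0,"rz":0},{"grip":0,"x":-29,"y":2,"z":0,"rx":0,"ry":0,"rz":0},{"grip":0,"x":-29,"y":2,"z":0,"rx":0,"ry":0,"rz":0},{"grip":0,"x":-29,"y":2,"z":0,"rx":0,"ry":0,"rz":0},{"grip":0,"x":-29,"y":2,"z":0,"rx":0,"ry":0,"rz":0},{"grip":0,"x":-29,"y":2,"z":0,"rx":0,"ry":0,"rz":0},{"grip":0,"x":-29,"y":2,"z":0,"rx":0,"ry":0,"rz":0},{"grip":0,"x":-29,"y":2,"z":0,"rx":0,"ry":0,"rz":0}]' 40 >/dev/null
python3 -m jog '[{"grip":0,"x":-29,"y":2,"z":0,"rx":0,"ry":0,"rz":0},{"grip":0,"x":-29,"y":2,"z":0,"rx":0,"ry":0,"rz":0},{"grip":0,"x":-29,"y":2,"z":0,"rx":0,"ry":0,"rz":0},{"grip":0,"x":0,"y":0,"z":0,"rx":0,"ry":0,"rz":5.6},{"grip":0,"x":0,"y":0,"z":0,"rx":0,"ry":0,"rz":5.6},{"grip":0,"x":0,"y":0,"z":0,"rx":0,"ry":0,"rz":5.5},{"grip":0,"x":0,"y":0,"z":0,"rx":0,"ry":0,"rz":0},{"grip":0,"x":0,"y":0,"z":0,"rx":0,"ry":0,"rz":0}]' 40 >/dev/null
python3 go.py 574.9 -389.3 60 1.314
python3 - <<'E'
from h import *
ct=read_camera("top");crop(ct,125,165,435,280,2.5,"pics/f1.png")
for n,p0 in dict(pliers=(.5768,-.3913,2.8844)).items():
    roi=roi_of(ct,p0[0],p0[1],.1);m=mask(ct,roi,105);p,f=fit([ct],T[n],[m],[roi],p0);print(n,p.round(4),f)
E
```

```text
t 49.6 tip [ 574.3 -193.7  117.3] th 1.3167 tiltxy [-0.0014  0.0008] open 84.9mm F [-0.5  0.4 -1. ] q1 -0.49 q6 -1.81
rz 0.16 deg; delta BEFORE turn [-189.1   49.8   57.3] ; AFTER turn [-189.    50.3   57.3]
pliers [ 0.6662 -0.2819  0.603 ] 0.5990709066390991
```

View pics/f1.png

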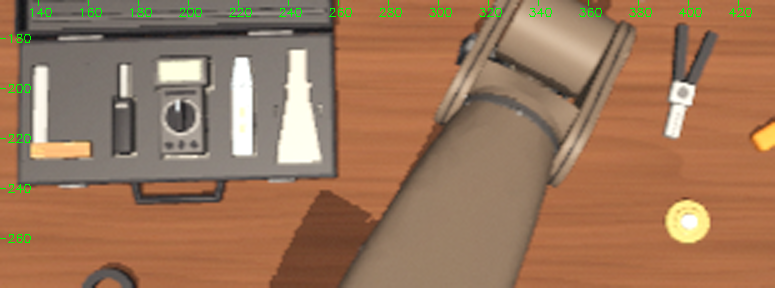

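```bash
python3 -m jog '[{"grip":0,"x":-23,"y":6,"z":0,"rx":0,"ry":0,"rz":0},{"grip":0,"x":-27,"y":7,"z":0,"rx":0,"ry":0,"rz":0},{"grip":0,"x":-27,"y":7,"z":0,"rx":0,"ry":0,"rz":0},{"grip":0,"x":-28,"y":7.5,"z":0,"rx":0,"ry":0,"rz":0},{"grip":0,"x":-28,"y":7.5,"z":0,"rx":0,"ry":0,"rz":0},{"grip":0,"x":-28,"y":7.5,"z":15,"rx":0,"ry":0,"rz":0},{"grip":0,"x":-28,"y":7.5,"z":25,"rx":0,"ry":0,"rz":0},{"grip":0,"x":0,"y":0,"z":15,"rx":0,"ry":0,"rz":0}]' 40 >/dev/null
python3 -m jog '[{"grip":0,"x":0,"y":0,"z":0,"rx":0,"ry":0,"rz":0},{"grip":0,"x":0,"y":0,"z":0,"rx":0,"ry":0,"rz":0},{"grip":0,"x":0,"y":0,"z":0,"rx":0,"ry":0,"rz":0},{"grip":0,"x":0,"y":0,"z":0,"rx":0,"ry":0,"rz":0}]' 40 >/dev/null
python3 go.py 574.9 -389.3 10 1.314
```

```text
t 50.7 tip [ 576.3 -388.8   65.2] th 1.3163 tiltxy [ 0.0019 -0.0015] open 85.0mm F [-1.   0.4  0.2] q1 -0.74 q6 -2.06
rz 0.13 deg; delta BEFORE turn [-0.8 -1.2 55.2] ; AFTER turn [-0.8 -1.2 55.2]
```

```bash
python3 - <<'E'
from h import *
cs=read_camera("side");cv2.imwrite("pics/f2.png",overlay(cs,T['pliers'],(.5767,-.3913,2.885),(275,210,375,300),7,None))
E
```

```text
(no output)
```

View pics/f2.png

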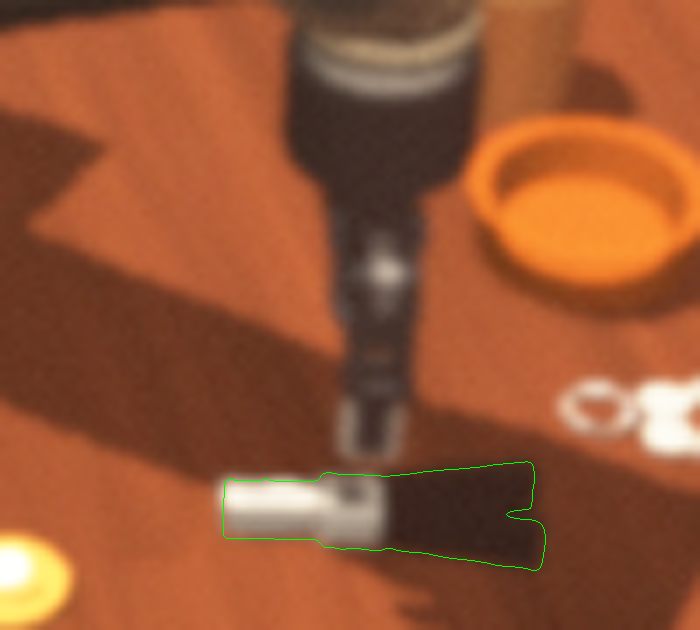

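```bash
python3 -m jog '[{"grip":0,"x":-0.8,"y":-1.2,"z":10,"rx":0,"ry":0,"rz":0},{"grip":0,"x":0,"y":0,"z":16,"rx":0,"ry":0,"rz":0},{"grip":0,"x":0,"y":0,"z":16,"rx":0,"ry":0,"rz":0},{"grip":0,"x":0,"y":0,"z":13,"rx":0,"ry":0,"rz":0},{"grip":0,"x":0,"y":0,"z":0,"rx":0,"ry":0,"rz":0},{"grip":0,"x":0,"y":0,"z":0,"rx":0,"ry":0,"rz":0},{"grip":0,"x":0,"y":0,"z":0,"rx":0,"ry":0,"rz":0}]' 40 >/dev/null
python3 go.py 574.9 -389.3 10 1.314; python3 -m jog '[{"grip":1,"x":0,"y":0,"z":0,"rx":0,"ry":0,"rz":0},{"grip":1,"x":0,"y":0,"z":0,"rx":0,"ry":0,"rz":0},{"grip":1,"x":0,"y":0,"z":0,"rx":0,"ry":0,"rz":0},{"grip":1,"x":0,"y":0,"z":0,"rx":0,"ry":0,"rz":0},{"grip":1,"x":0,"y":0,"z":0,"rx":0,"ry":0,"rz":0},{"grip":1,"x":0,"y":0,"z":0,"rx":0,"ry":0,"rz":0},{"grip":1,"x":0,"y":0,"z":0,"rx":0,"ry":0,"rz":0},{"grip":1,"x":0,"y":0,"z":0,"rx":0,"ry":0,"rz":0}]' 70 >/dev/null; python3 go.py 574.9 -389.3 10 1.314
python3 -m jog '[{"grip":1,"x":0,"y":0,"z":-5,"rx":0,"ry":0,"rz":0},{"grip":1,"x":0,"y":0,"z":-15,"rx":0,"ry":0,"rz":0},{"grip":1,"x":0,"y":0,"z":-20,"rx":0,"ry":0,"rz":0},{"grip":1,"x":0,"y":0,"z":-20,"rx":0,"ry":0,"rz":0},{"grip":1,"x":0,"y":0,"z":-20,"rx":0,"ry":0,"rz":0},{"grip":1,"x":0,"y":0,"z":-10,"rx":0,"ry":0,"rz":0},{"grip":1,"x":0,"y":0,"z":0,"rx":0,"ry":0,"rz":0},{"grip":1,"x":0,"y":0,"z":0,"rx":0,"ry":0,"rz":0}]' 70 >/dev/null;python3 go.py 567.4 57.0 95 -1.537
python3 - <<'E'
from h import *
cs=read_camera("side");crop(cs,275,180,375,265,7,"pics/f3.png")
E
```

```text
t 51.3 tip [ 573.8 -389.9    8. ] th 1.3144 tiltxy [-0.0003  0.0003] open 85.2mm F [ 0.1 -0.2 -0.7] q1 -0.74 q6 -2.06
rz 0.02 deg; delta BEFORE turn [ 0.9  0.9 -2. ] ; AFTER turn [ 0.9  0.9 -2. ]
t 52.0 tip [ 574.2 -390.3    9.3] th 1.3144 tiltxy [ 0.0009 -0.0009] open 23.9mm F [-0.6  0.1  4.2] q1 -0.74 q6 -2.06
rz 0.02 deg; delta BEFORE turn [ 1.1  0.4 -0.7] ; AFTER turn [ 1.1  0.4 -0.7]
t 52.6 tip [ 573.9 -389.9   98.9] th 1.3144 tiltxy [ 0.0006 -0.0006] open 23.5mm F [-0.1 -0.2 -1.5] q1 -0.74 q6 -2.06
rz 163.37 deg; delta BEFORE turn [ 430.7 -119.6    3.9] ; AFTER turn [-446.9   -8.6    3.9]
```

View pics/f3.png

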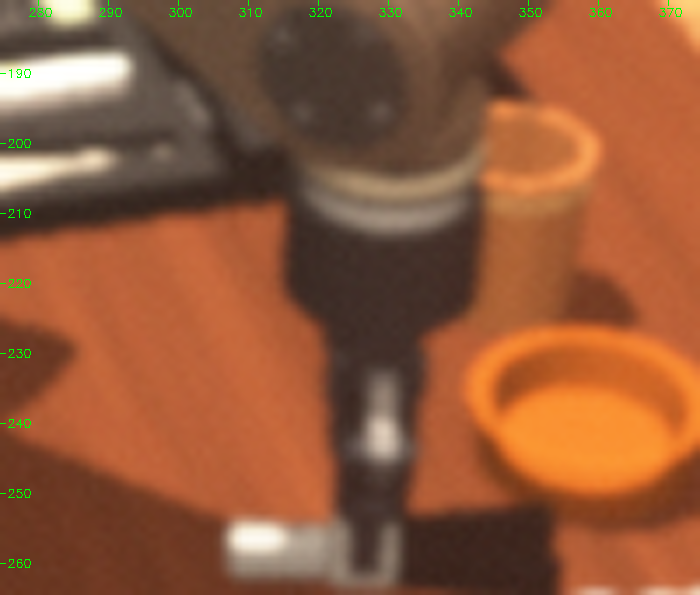

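```bash
python3 -m jog '[{"grip":1,"x":0,"y":0,"z":0,"rx":0,"ry":0,"rz":6.8},{"grip":1,"x":0,"y":0,"z":0,"rx":0,"ry":0,"rz":6.8},{"grip":1,"x":0,"y":0,"z":0,"rx":0,"ry":0,"rz":6.8},{"grip":1,"x":0,"y":0,"z":0,"rx":0,"ry":0,"rz":6.8},{"grip":1,"x":0,"y":0,"z":0,"rx":0,"ry":0,"rz":6.8},{"grip":1,"x":0,"y":0,"z":0,"rx":0,"ry":0,"rz":6.8},{"grip":1,"x":0,"y":0,"z":0,"rx":0,"ry":0,"rz":6.8},{"grip":1,"x":0,"y":0,"z":0,"rx":0,"ry":0,"rz":6.8}]' 70 >/dev/null
python3 -m jog '[{"grip":1,"x":0,"y":0,"z":0,"rx":0,"ry":0,"rz":6.8},{"grip":1,"x":0,"y":0,"z":0,"rx":0,"ry":0,"rz":6.8},{"grip":1,"x":0,"y":0,"z":0,"rx":0,"ry":0,"rz":6.8},{"grip":1,"x":0,"y":0,"z":0,"rx":0,"ry":0,"rz":6.8},{"grip":1,"x":0,"y":0,"z":0,"rx":0,"ry":0,"rz":6.8},{"grip":1,"x":0,"y":0,"z":0,"rx":0,"ry":0,"rz":6.8},{"grip":1,"x":0,"y":0,"z":0,"rx":0,"ry":0,"rz":6.8},{"grip":1,"x":0,"y":0,"z":0,"rx":0,"ry":0,"rz":6.8}]' 70 >/dev/null
python3 -m jog '[{"grip":1,"x":0,"y":0,"z":0,"rx":0,"ry":0,"rz":6.8},{"grip":1,"x":0,"y":0,"z":0,"rx":0,"ry":0,"rz":6.8},{"grip":1,"x":0,"y":0,"z":0,"rx":0,"ry":0,"rz":6.8},{"grip":1,"x":0,"y":0,"z":0,"rx":0,"ry":0,"rz":6.8},{"grip":1,"x":0,"y":0,"z":0,"rx":0,"ry":0,"rz":6.8},{"grip":1,"x":0,"y":0,"z":0,"rx":0,"ry":0,"rz":6.8},{"grip":1,"x":0,"y":0,"z":0,"rx":0,"ry":0,"rz":6.8},{"grip":1,"x":0,"y":0,"z":0,"rx":0,"ry":0,"rz":6.8}]' 70 >/dev/null
python3 -m jog '[{"grip":1,"x":-20,"y":0,"z":0,"rx":0,"ry":0,"rz":0},{"grip":1,"x":-28,"y":-0.5,"z":0,"rx":0,"ry":0,"rz":0},{"grip":1,"x":-28,"y":-0.5,"z":0,"rx":0,"ry":0,"rz":0},{"grip":1,"x":-28,"y":-0.5,"z":0,"rx":0,"ry":0,"rz":0},{"grip":1,"x":-28,"y":-0.5,"z":0,"rx":0,"ry":0,"rz":0},{"grip":1,"x":-28,"y":-0.5,"z":0,"rx":0,"ry":0,"rz":0},{"grip":1,"x":-28,"y":-0.5,"z":0,"rx":0,"ry":0,"rz":0},{"grip":1,"x":-28,"y":-0.5,"z":0,"rx":0,"ry":0,"rz":0}]' 70 >/dev/null
python3 -m jog '[{"grip":1,"x":-28,"y":-0.5,"z":0,"rx":0,"ry":0,"rz":0},{"grip":1,"x":-28,"y":-0.5,"z":0,"rx":0,"ry":0,"rz":0},{"grip":1,"x":-28,"y":-0.5,"z":0,"rx":0,"ry":0,"rz":0},{"grip":1,"x":-28,"y":-0.5,"z":0,"rx":0,"ry":0,"rz":0},{"grip":1,"x":-28,"y":-0.5,"z":0,"rx":0,"ry":0,"rz":0},{"grip":1,"x":-28,"y":-0.5,"z":0,"rx":0,"ry":0,"rz":0},{"grip":1,"x":-28,"y":-0.5,"z":0,"rx":0,"ry":0,"rz":0},{"grip":1,"x":0,"y":0,"z":0,"rx":0,"ry":0,"rz":0}]' 70 >/dev/null
python3 -m jog '[{"grip":1,"x":0,"y":0,"z":0,"rx":0,"ry":0,"rz":0},{"grip":1,"x":0,"y":0,"z":0,"rx":0,"ry":0,"rz":0},{"grip":1,"x":0,"y":0,"z":0,"rx":0,"ry":0,"rz":0}]' 70 >/dev/null
python3 go.py 567.8 56.7 40 -1.537
```

```text
t 56.3 tip [565.3  21.3  97.6] th -1.5350 tiltxy [-0.0013 -0.    ] open 23.4mm F [ 0.4 -0.7 -1.7] q1 -0.14 q6 1.39
rz 0.11 deg; delta BEFORE turn [-35.3  -3.8  57.6] ; AFTER turn [-35.3  -3.7  57.6]
```

```bash
python3 -m jog '[{"grip":1,"x":-17,"y":-2,"z":0,"rx":0,"ry":0,"rz":0.1},{"grip":1,"x":-18.3,"y":-1.7,"z":7,"rx":0,"ry":0,"rz":0},{"grip":1,"x":0,"y":0,"z":25,"rx":0,"ry":0,"rz":0},{"grip":1,"x":0,"y":0,"z":25,"rx":0,"ry":0,"rz":0},{"grip":1,"x":0,"y":0,"z":0,"rx":0,"ry":0,"rz":0},{"grip":1,"x":0,"y":0,"z":0,"rx":0,"ry":0,"rz":0},{"grip":1,"x":0,"y":0,"z":0,"rx":0,"ry":0,"rz":0}]' 70 >/dev/null
python3 go.py 567.8 56.7 30 -1.537
python3 - <<'E'
from h import *
cs=read_camera("side");cv2.imwrite("pics/f4.png",overlay(cs,T['pliers'],(.5692,.0546,.034),(245,150,335,225),8,None,zb=.031))
ct=read_camera("top");cv2.imwrite("pics/f4t.png",overlay(ct,T['pliers'],(.5692,.0546,.034),(190,170,280,245),8,None,zb=.031))
E
```

```text
t 56.9 tip [568.9  56.6  42.3] th -1.5370 tiltxy [ 0.0011 -0.0001] open 23.8mm F [-0.1 -0.1 -1.9] q1 -0.08 q6 1.46
rz -0.00 deg; delta BEFORE turn [-0.1  1.1 12.3] ; AFTER turn [-0.1  1.1 12.3]
```

View pics/f4.png

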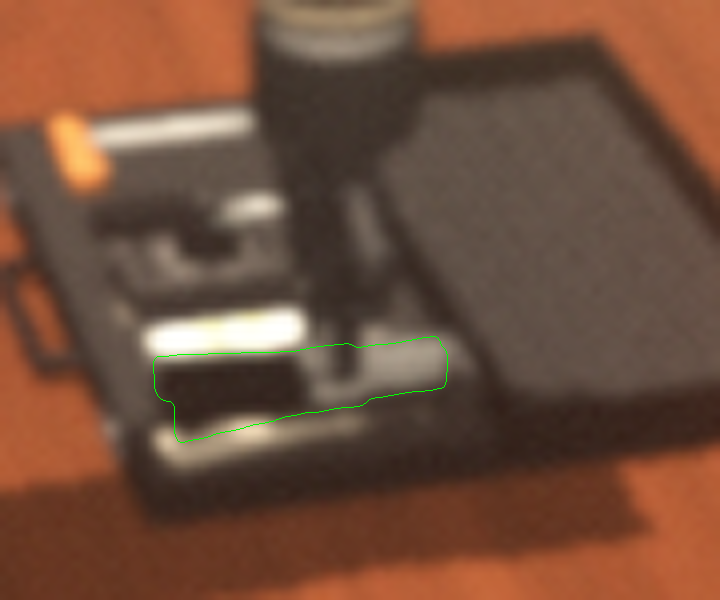

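View pics/f4t.png

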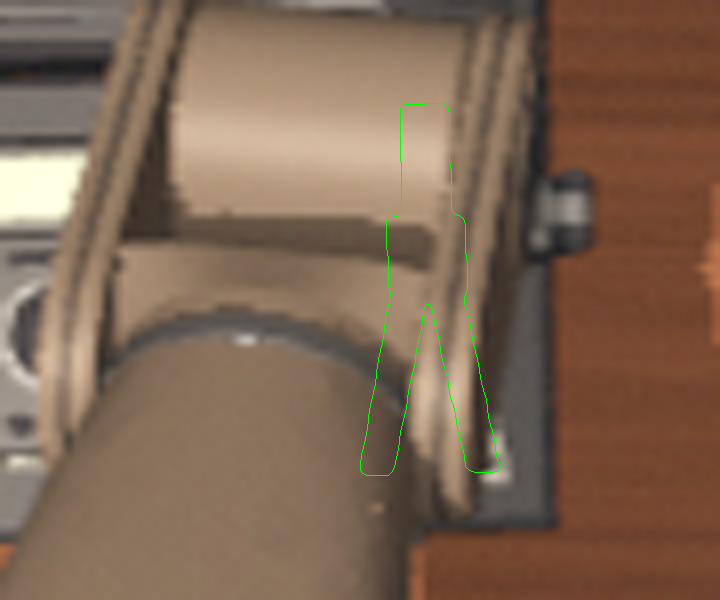

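```bash
python3 -m jog '[{"grip":1,"x":-0.2,"y":1.6,"z":4,"rx":0,"ry":0,"rz":0},{"grip":1,"x":0,"y":0,"z":4,"rx":0,"ry":0,"rz":0},{"grip":1,"x":0,"y":0,"z":4,"rx":0,"ry":0,"rz":0},{"grip":1,"x":0,"y":0,"z":2,"rx":0,"ry":0,"rz":0},{"grip":1,"x":0,"y":0,"z":0,"rx":0,"ry":0,"rz":0},{"grip":1,"x":0,"y":0,"z":0,"rx":0,"ry":0,"rz":0},{"grip":1,"x":0,"y":0,"z":0,"rx":0,"ry":0,"rz":0}]' 70 >/dev/null
python3 go.py; python3 -m jog '[{"grip":1,"x":0,"y":0,"z":2,"rx":0,"ry":0,"rz":0},{"grip":1,"x":0,"y":0,"z":2,"rx":0,"ry":0,"rz":0},{"grip":1,"x":0,"y":0,"z":0,"rx":0,"ry":0,"rz":0},{"grip":1,"x":0,"y":0,"z":0,"rx":0,"ry":0,"rz":0}]' 70 >/dev/null
python3 go.py
```

```text
t 57.5 tip [566.7  57.6  27.8] th -1.5356 tiltxy [ 0.     -0.0001] open 23.8mm F [0.2 0.5 2.9] q1 -0.08 q6 1.46
t 57.9 tip [567.1  57.5  24.4] th -1.5354 tiltxy [ 0.0007 -0.0004] open 23.4mm F [-0.1 -0.6  5.6] q1 -0.08 q6 1.46
```

```bash
python3 -m jog '[{"grip":1,"x":0,"y":0,"z":1.5,"rx":0,"ry":0,"rz":0},{"grip":1,"x":0,"y":0,"z":1.5,"rx":0,"ry":0,"rz":0},{"grip":1,"x":0,"y":0,"z":0,"rx":0,"ry":0,"rz":0},{"grip":1,"x":0,"y":0,"z":0,"rx":0,"ry":0,"rz":0}]' 70 >/dev/null
python3 go.py
python3 - <<'E'
from h import *
cs=read_camera("side");cv2.imwrite("pics/f5.png",overlay(cs,T['pliers'],(.5692,.0546,.034),(245,150,335,225),8,None,zb=.013))
E
```

```text
t 58.2 tip [567.5  56.9  21.8] th -1.5349 tiltxy [ 0.0014 -0.0015] open 23.7mm F [-1.1 -2.1  6.9] q1 -0.08 q6 1.46
```

View pics/f5.png

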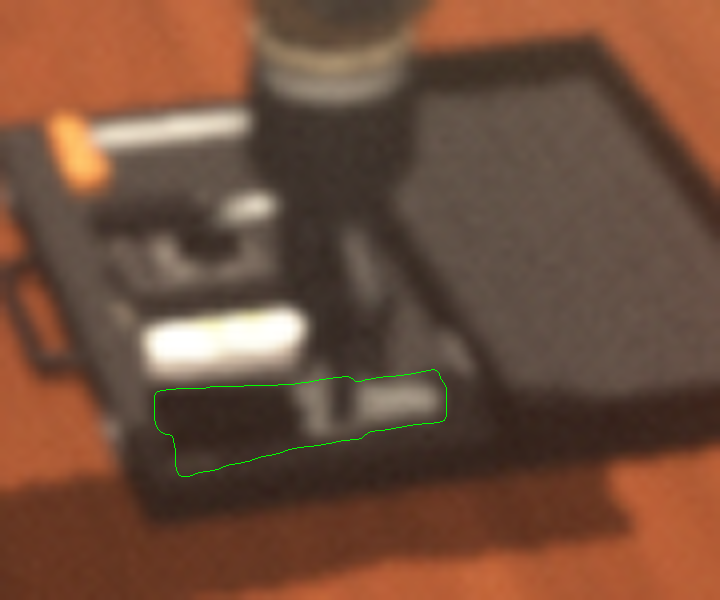

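```bash
python3 -m jog '[{"grip":0.5,"x":0,"y":0,"z":0,"rx":0,"ry":0,"rz":0},{"grip":0.5,"x":0,"y":0,"z":0,"rx":0,"ry":0,"rz":0},{"grip":0.5,"x":0,"y":0,"z":0,"rx":0,"ry":0,"rz":0},{"grip":0.5,"x":0,"y":0,"z":-12,"rx":0,"ry":0,"rz":0},{"grip":0.5,"x":0,"y":0,"z":-12,"rx":0,"ry":0,"rz":0},{"grip":1,"x":0,"y":0,"z":0,"rx":0,"ry":0,"rz":0},{"grip":1,"x":0,"y":0,"z":0,"rx":0,"ry":0,"rz":0},{"grip":1,"x":0,"y":0,"z":0,"rx":0,"ry":0,"rz":0}]' 40 >/dev/null; python3 go.py
python3 -m jog '[{"grip":1,"x":0,"y":0,"z":5,"rx":0,"ry":0,"rz":0},{"grip":1,"x":0,"y":0,"z":5,"rx":0,"ry":0,"rz":0},{"grip":1,"x":0,"y":0,"z":3,"rx":0,"ry":0,"rz":0},{"grip":1,"x":0,"y":0,"z":2,"rx":0,"ry":0,"rz":0},{"grip":1,"x":0,"y":0,"z":0,"rx":0,"ry":0,"rz":0},{"grip":1,"x":0,"y":0,"z":0,"rx":0,"ry":0,"rz":0}]' 40 >/dev/null; python3 go.py
```

```text
t 58.9 tip [566.7  57.7  45. ] th -1.5356 tiltxy [ 0.001  -0.0001] open 7.0mm F [-0.5  1.7 -0.9] q1 -0.08 q6 1.46
t 59.4 tip [566.2  57.7  31.4] th -1.5353 tiltxy [-0.0033 -0.0001] open 0.2mm F [-7.1  0.6 16.2] q1 -0.08 q6 1.46
```

```bash
python3 -m jog '[{"grip":1,"x":0,"y":0,"z":2,"rx":0,"ry":0,"rz":0},{"grip":1,"x":0,"y":0,"z":0,"rx":0,"ry":0,"rz":0},{"grip":1,"x":0,"y":0,"z":0,"rx":0,"ry":0,"rz":0}]' 40 >/dev/null; python3 go.py
python3 - <<'E'
from h import *
cs=read_camera("side");crop(cs,245,150,335,225,8,"pics/f6.png")
E
```

```text
t 59.7 tip [566.3  57.7  31.2] th -1.5350 tiltxy [-0.0045 -0.0002] open -0.0mm F [-11.3   0.8  25.9] q1 -0.08 q6 1.46
```

View pics/f6.png

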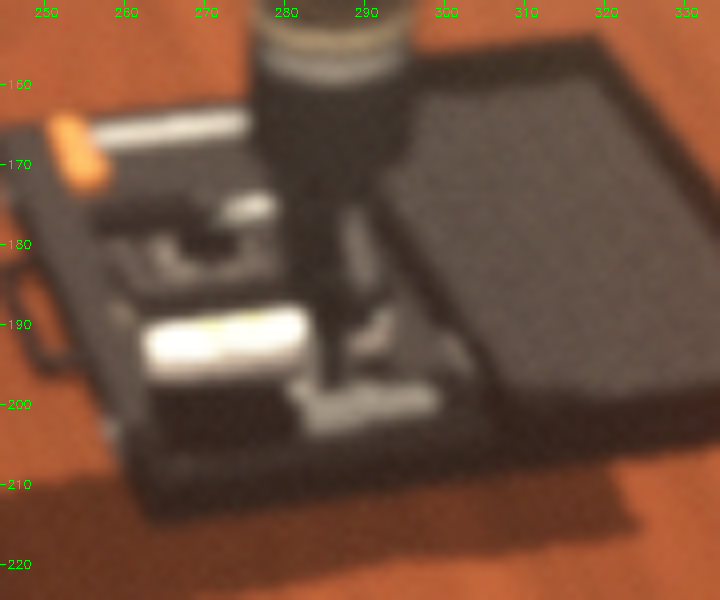

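```bash
python3 -m jog '[{"grip":1,"x":0,"y":0,"z":-12,"rx":0,"ry":0,"rz":0},{"grip":1,"x":0,"y":0,"z":-30,"rx":0,"ry":0,"rz":0},{"grip":1,"x":0,"y":0,"z":-30,"rx":0,"ry":0,"rz":0},{"grip":1,"x":25,"y":0,"z":-20,"rx":0,"ry":0,"rz":0},{"grip":1,"x":29,"y":0,"z":0,"rx":0,"ry":0,"rz":0},{"grip":1,"x":29,"y":0,"z":0,"rx":0,"ry":0,"rz":0},{"grip":1,"x":29,"y":0,"z":0,"rx":0,"ry":0,"rz":0},{"grip":1,"x":29,"y":0,"z":0,"rx":0,"ry":0,"rz":0}]' 40 >/dev/null
python3 -m jog '[{"grip":1,"x":29,"y":0,"z":0,"rx":0,"ry":0,"rz":0},{"grip":1,"x":29,"y":0,"z":0,"rx":0,"ry":0,"rz":0},{"grip":1,"x":29,"y":0,"z":0,"rx":0,"ry":0,"rz":0},{"grip":1,"x":0,"y":0,"z":0,"rx":0,"ry":0,"rz":0},{"grip":1,"x":0,"y":0,"z":0,"rx":0,"ry":0,"rz":0}]' 40 >/dev/null;python3 go.py
python3 - <<'E'
from h import *
cs=read_camera("side");crop(cs,245,165,335,225,8,"pics/f7.png")
ct=read_camera("top");crop(ct,200,175,265,240,9,"pics/f7t.png")
E
```

```text
t 60.8 tip [ 574.  -171.5  118.5] th -1.5386 tiltxy [-0.0011  0.0008] open -0.3mm F [-0.6  0.8 -0.2] q1 -0.46 q6 1.08
```

View pics/f7.png

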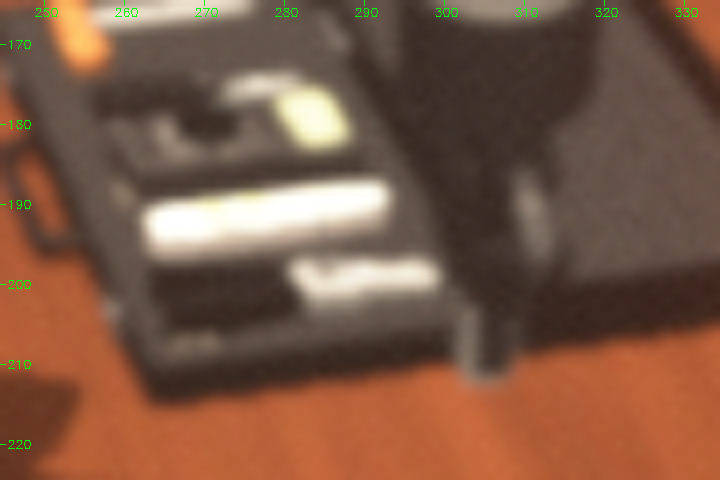

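View pics/f7t.png

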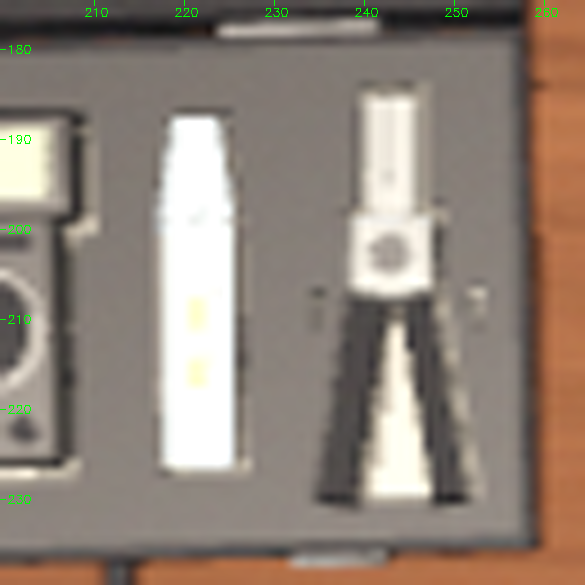

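```bash
python3 - <<'E'
from h import *
ct=read_camera("top");roi=(225,178,265,238);k=10
x0,y0,x1,y1=roi
def base(): return cv2.resize(ct["frame"][y0:y1,x0:x1,::-1],None,fx=k,fy=k,interpolation=cv2.INTER_CUBIC)
def top(im,pose,z,col):
    x,y,a=pose;R=np.array([[np.cos(a),-np.sin(a)],[np.sin(a),np.cos(a)]])
    for poly,_,_ in T['pliers']:
        P=[(w2pix(ct,[*(R@(np.array(p)*mm)+[x,y]),z])-[x0-.5,y0-.5])*k for p in poly];cv2.polylines(im,[np.int32(P)],True,col,1)
a=base();top(a,(.5692,.0549,.034),.031,(0,255,0))
b=base();top(b,(.5692,.0569,.034),.031,(0,0,255))
cv2.imwrite("pics/f8.png",np.hstack([a,b]))
E
```

```text
(no output)
```

View pics/f8.png

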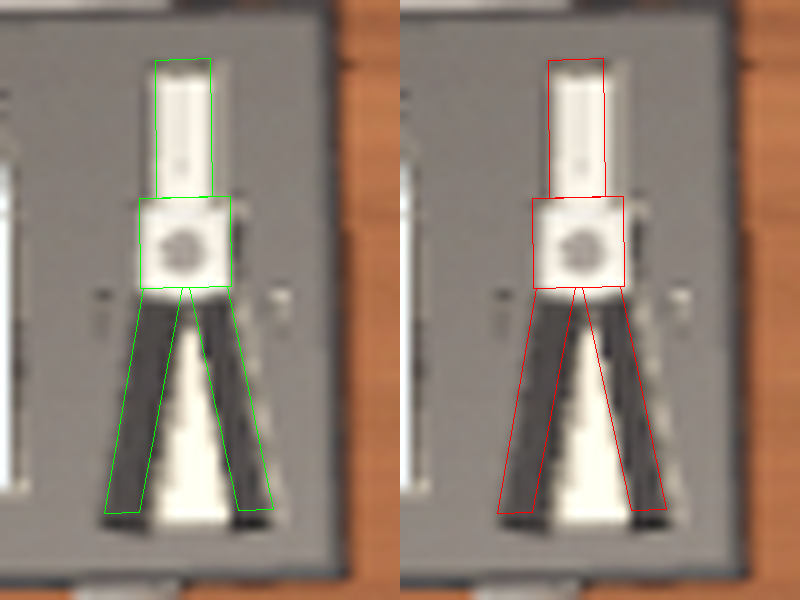

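```bash
python3 -m jog '[{"grip":0.45,"x":-26,"y":0,"z":0,"rx":0,"ry":0,"rz":0},{"grip":0.45,"x":-29,"y":1,"z":0,"rx":0,"ry":0,"rz":0},{"grip":0.45,"x":-29,"y":0,"z":0,"rx":0,"ry":0,"rz":0},{"grip":0.45,"x":-29,"y":1,"z":0,"rx":0,"ry":0,"rz":0},{"grip":0.45,"x":-29,"y":0,"z":0,"rx":0,"ry":0,"rz":0},{"grip":0.45,"x":-29,"y":0,"z":0,"rx":0,"ry":0,"rz":0},{"grip":0.45,"x":-29,"y":0,"z":10,"rx":0,"ry":0,"rz":0},{"grip":0.45,"x":-29,"y":0,"z":20,"rx":0,"ry":0,"rz":0}]' 40 >/dev/null
python3 -m jog '[{"grip":0.45,"x":0,"y":0,"z":20,"rx":0,"ry":0,"rz":0},{"grip":0.45,"x":0,"y":0,"z":20,"rx":0,"ry":0,"rz":0},{"grip":0.45,"x":0,"y":0,"z":0,"rx":0,"ry":0,"rz":0},{"grip":0.45,"x":0,"y":0,"z":0,"rx":0,"ry":0,"rz":0},{"grip":0.45,"x":0,"y":0,"z":0,"rx":0,"ry":0,"rz":0}]' 40 >/dev/null
python3 go.py 564.8 56.9 22 -1.537
```

```text
t 62.0 tip [564.9  59.   50.4] th -1.5351 tiltxy [ 0.0013 -0.    ] open 46.8mm F [ 0.5  0.6 -0.6] q1 -0.07 q6 1.46
rz 0.11 deg; delta BEFORE turn [ 2.1  0.2 28.4] ; AFTER turn [ 2.1  0.2 28.4]
```

```bash
python3 -m jog '[{"grip":0.45,"x":2.1,"y":0.2,"z":10,"rx":0,"ry":0,"rz":0.1},{"grip":0.45,"x":0,"y":0,"z":10,"rx":0,"ry":0,"rz":0},{"grip":0.45,"x":0,"y":0,"z":8,"rx":0,"ry":0,"rz":0},{"grip":0.45,"x":0,"y":0,"z":0,"rx":0,"ry":0,"rz":0},{"grip":0.45,"x":0,"y":0,"z":0,"rx":0,"ry":0,"rz":0}]' 40 >/dev/null
python3 go.py
python3 -m jog '[{"grip":1,"x":0,"y":0,"z":0,"rx":0,"ry":0,"rz":0},{"grip":1,"x":0,"y":0,"z":0,"rx":0,"ry":0,"rz":0},{"grip":1,"x":0,"y":0,"z":0,"rx":0,"ry":0,"rz":0},{"grip":1,"x":0,"y":0,"z":0,"rx":0,"ry":0,"rz":0},{"grip":1,"x":0,"y":0,"z":0,"rx":0,"ry":0,"rz":0},{"grip":1,"x":0,"y":0,"z":0,"rx":0,"ry":0,"rz":0}]' 70 >/dev/null
python3 go.py;python3 -m jog '[{"grip":1,"x":0,"y":0,"z":-4,"rx":0,"ry":0,"rz":0},{"grip":1,"x":0,"y":0,"z":-8,"rx":0,"ry":0,"rz":0},{"grip":1,"x":0,"y":-2.5,"z":0,"rx":0,"ry":0,"rz":0},{"grip":1,"x":0,"y":0,"z":0,"rx":0,"ry":0,"rz":0},{"grip":1,"x":0,"y":0,"z":0,"rx":0,"ry":0,"rz":0},{"grip":1,"x":0,"y":0,"z":0,"rx":0,"ry":0,"rz":0}]' 70 >/dev/null
python3 go.py
python3 - <<'E'
from h import *
cs=read_camera("side");cv2.imwrite("pics/f9.png",overlay(cs,T['pliers'],(.5692,.0549,.034),(245,150,335,225),8,None,zb=.0255))
E
```

```text
t 62.5 tip [563.6  56.3  20.4] th -1.5380 tiltxy [-0.0021  0.0002] open 47.0mm F [-0.4  0.6  0.2] q1 -0.08 q6 1.46
t 63.0 tip [564.9  56.5  22.1] th -1.5374 tiltxy [ 0.0012 -0.0001] open 23.8mm F [-0.2 -0.1  3.5] q1 -0.08 q6 1.46
t 63.5 tip [566.5  56.5  33. ] th -1.5376 tiltxy [-0.0008  0.0001] open 24.0mm F [-0.2  0.3 -1.3] q1 -0.08 q6 1.46
```

View pics/f9.png

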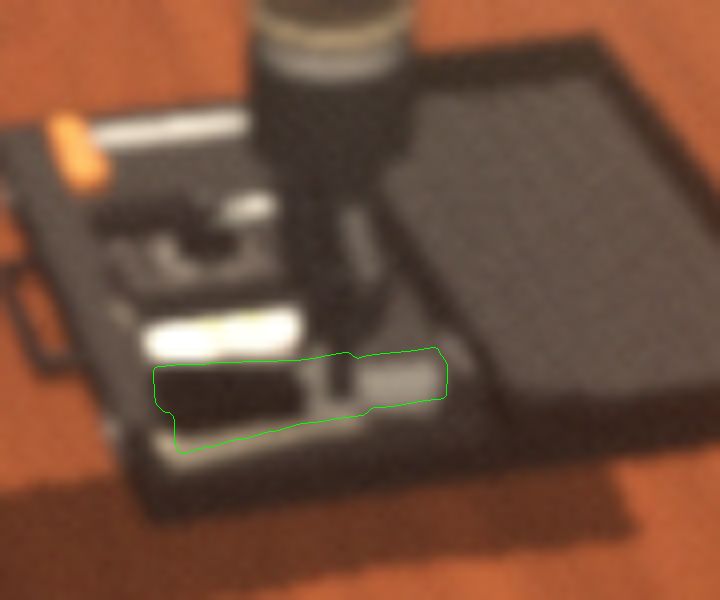

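```bash
python3 -m jog '[{"grip":1,"x":0,"y":-0.8,"z":3,"rx":0,"ry":0,"rz":0},{"grip":1,"x":0,"y":0,"z":3,"rx":0,"ry":0,"rz":0},{"grip":1,"x":0,"y":0,"z":0,"rx":0,"ry":0,"rz":0},{"grip":1,"x":0,"y":0,"z":0,"rx":0,"ry":0,"rz":0}]' 70 >/dev/null
python3 go.py;python3 -m jog '[{"grip":1,"x":0,"y":0,"z":2.5,"rx":0,"ry":0,"rz":0},{"grip":1,"x":0,"y":0,"z":2.5,"rx":0,"ry":0,"rz":0},{"grip":1,"x":0,"y":0,"z":0,"rx":0,"ry":0,"rz":0},{"grip":1,"x":0,"y":0,"z":0,"rx":0,"ry":0,"rz":0}]' 70 >/dev/null
python3 go.py
```

```text
t 63.8 tip [567.2  56.6  26.8] th -1.5375 tiltxy [-0.0012  0.0001] open 23.7mm F [ 0.1  0.7 -2.2] q1 -0.08 q6 1.46
t 64.2 tip [567.7  56.6  22.3] th -1.5374 tiltxy [0.0002 0.0001] open 23.7mm F [ 0.6  0.2 -2.1] q1 -0.08 q6 1.46
```

```bash
python3 -m jog '[{"grip":0.5,"x":0,"y":0,"z":0,"rx":0,"ry":0,"rz":0},{"grip":0.5,"x":0,"y":0,"z":0,"rx":0,"ry":0,"rz":0},{"grip":0.5,"x":0,"y":0,"z":0,"rx":0,"ry":0,"rz":0},{"grip":0.5,"x":0,"y":0,"z":-12,"rx":0,"ry":0,"rz":0},{"grip":0.5,"x":0,"y":0,"z":-12,"rx":0,"ry":0,"rz":0},{"grip":1,"x":0,"y":0,"z":0,"rx":0,"ry":0,"rz":0},{"grip":1,"x":0,"y":0,"z":0,"rx":0,"ry":0,"rz":0},{"grip":1,"x":0,"y":0,"z":0,"rx":0,"ry":0,"rz":0}]' 40 >/dev/null; python3 go.py
python3 -m jog '[{"grip":1,"x":0,"y":0,"z":5,"rx":0,"ry":0,"rz":0},{"grip":1,"x":0,"y":0,"z":5,"rx":0,"ry":0,"rz":0},{"grip":1,"x":0,"y":0,"z":4,"rx":0,"ry":0,"rz":0},{"grip":1,"x":0,"y":0,"z":3,"rx":0,"ry":0,"rz":0},{"grip":1,"x":0,"y":0,"z":0,"rx":0,"ry":0,"rz":0},{"grip":1,"x":0,"y":0,"z":0,"rx":0,"ry":0,"rz":0}]' 40 >/dev/null; python3 go.py
```

```text
t 64.8 tip [567.9  56.6  47.1] th -1.5375 tiltxy [ 0.0011 -0.0001] open 7.0mm F [-0.6  0.1 -0.3] q1 -0.08 q6 1.46
t 65.3 tip [567.1  56.6  28.7] th -1.5376 tiltxy [-0.0014  0.0003] open 0.3mm F [ 0.9 -0.3  0.3] q1 -0.08 q6 1.46
```

```bash
python3 -m jog '[{"grip":1,"x":0,"y":0,"z":2,"rx":0,"ry":0,"rz":0},{"grip":1,"x":0,"y":0,"z":1,"rx":0,"ry":0,"rz":0},{"grip":1,"x":0,"y":0,"z":0,"rx":0,"ry":0,"rz":0},{"grip":1,"x":0,"y":0,"z":0,"rx":0,"ry":0,"rz":0}]' 40 >/dev/null; python3 go.py;python3 -m jog '[{"grip":1,"x":0,"y":0,"z":1.5,"rx":0,"ry":0,"rz":0},{"grip":1,"x":0,"y":0,"z":0,"rx":0,"ry":0,"rz":0},{"grip":1,"x":0,"y":0,"z":0,"rx":0,"ry":0,"rz":0}]' 40 >/dev/null; python3 go.py;python3 -m jog '[{"grip":1,"x":0,"y":0,"z":1.5,"rx":0,"ry":0,"rz":0},{"grip":1,"x":0,"y":0,"z":0,"rx":0,"ry":0,"rz":0},{"grip":1,"x":0,"y":0,"z":0,"rx":0,"ry":0,"rz":0}]' 40 >/dev/null; python3 go.py
```

```text
t 65.7 tip [567.9  56.6  26.6] th -1.5375 tiltxy [ 0.0008 -0.    ] open -0.2mm F [-0.1  0.2  0.9] q1 -0.08 q6 1.46
t 65.9 tip [568.   56.6  26.5] th -1.5373 tiltxy [-0.0001 -0.0001] open 0.3mm F [-3.   0.   7.7] q1 -0.08 q6 1.46
t 66.2 tip [568.   56.6  26.4] th -1.5370 tiltxy [-0.0013 -0.0002] open 0.1mm F [-6.3 -0.3 16.1] q1 -0.08 q6 1.46
```

```bash
python3 -m jog '[{"grip":1,"x":0,"y":0,"z":-12,"rx":0,"ry":0,"rz":0},{"grip":1,"x":0,"y":0,"z":-30,"rx":0,"ry":0,"rz":0},{"grip":1,"x":0,"y":0,"z":-30,"rx":0,"ry":0,"rz":0},{"grip":1,"x":25,"y":0,"z":-20,"rx":0,"ry":0,"rz":0},{"grip":1,"x":29,"y":0,"z":0,"rx":0,"ry":0,"rz":0},{"grip":1,"x":29,"y":0,"z":0,"rx":0,"ry":0,"rz":0},{"grip":1,"x":29,"y":0,"z":0,"rx":0,"ry":0,"rz":0},{"grip":1,"x":29,"y":0,"z":0,"rx":0,"ry":0,"rz":0}]' 40 >/dev/null
python3 -m jog '[{"grip":1,"x":29,"y":0,"z":0,"rx":0,"ry":0,"rz":0},{"grip":1,"x":29,"y":0,"z":0,"rx":0,"ry":0,"rz":0},{"grip":1,"x":29,"y":0,"z":0,"rx":0,"ry":0,"rz":0},{"grip":1,"x":0,"y":0,"z":0,"rx":0,"ry":0,"rz":0},{"grip":1,"x":0,"y":0,"z":0,"rx":0,"ry":0,"rz":0}]' 40 >/dev/null;python3 go.py
python3 - <<'E'
from h import *
cs=read_camera("side");crop(cs,235,145,325,220,8,"pics/g1.png")
ct=read_camera("top");roi=(128,172,266,245);k=5.5
x0,y0,x1,y1=roi
im=cv2.resize(ct["frame"][y0:y1,x0:x1,::-1],None,fx=k,fy=k,interpolation=cv2.INTER_CUBIC)
raw=im.copy()
for n,p in dict(square=(502.7,323.5),driver=(531.3,252.6),meter=(552.6,184.4),level=(537.8,115.1),pliers=(569.2,54.9)).items():
    a=.034;R=np.array([[np.cos(a),-np.sin(a)],[np.sin(a),np.cos(a)]])
    for poly,z0,z1 in T[n]:
        P=[(w2pix(ct,[*(R@(np.array(q)*mm)+np.array(p)*mm),.008+z1*mm])-[x0-.5,y0-.5])*k for q in poly];cv2.polylines(im,[np.int32(P)],True,(0,255,0),1)
cv2.imwrite("pics/g2.png",im);cv2.imwrite("pics/g3.png",raw)
E
```

```text
t 67.2 tip [ 575.  -172.7  115.4] th -1.5403 tiltxy [-0.      0.0003] open 0.4mm F [-0.1  0.4 -0.6] q1 -0.46 q6 1.08
```

View pics/g1.png

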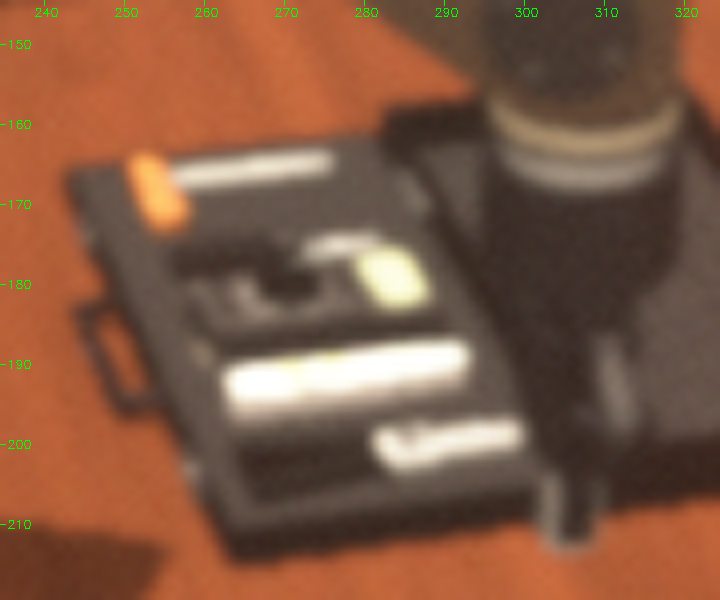

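View pics/g2.png

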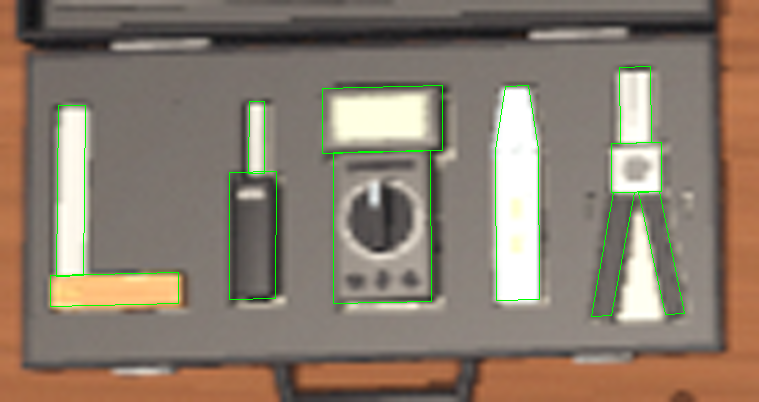

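View pics/g3.png

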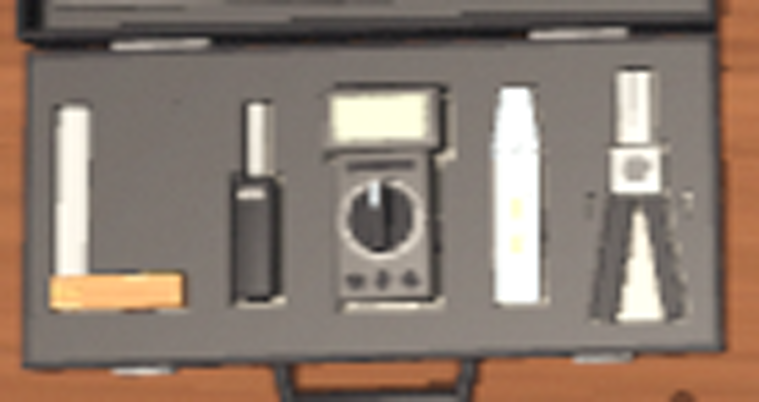

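```bash
python3 -m jog '[{"grip":1,"x":-20,"y":-1,"z":0,"rx":0,"ry":0,"rz":0},{"grip":1,"x":-28,"y":-1,"z":0,"rx":0,"ry":0,"rz":0},{"grip":1,"x":-28,"y":-1,"z":0,"rx":0,"ry":0,"rz":0},{"grip":1,"x":-28,"y":-1,"z":0,"rx":0,"ry":0,"rz":0},{"grip":1,"x":-28,"y":-1,"z":0,"rx":0,"ry":0,"rz":0},{"grip":1,"x":-28,"y":-1,"z":0,"rx":0,"ry":0,"rz":0},{"grip":1,"x":-28,"y":-1,"z":0,"rx":0,"ry":0,"rz":0},{"grip":1,"x":-28,"y":0,"z":0,"rx":0,"ry":0,"rz":0}]' 40 >/dev/null
python3 -m jog '[{"grip":1,"x":-28,"y":0,"z":0,"rx":0,"ry":0,"rz":0},{"grip":1,"x":-28,"y":0,"z":0,"rx":0,"ry":0,"rz":0},{"grip":1,"x":-28,"y":0,"z":0,"rx":0,"ry":0,"rz":0},{"grip":1,"x":-28,"y":0,"z":0,"rx":0,"ry":0,"rz":0},{"grip":1,"x":-28,"y":0,"z":0,"rx":0,"ry":0,"rz":0},{"grip":1,"x":0,"y":0,"z":0,"rx":0,"ry":0,"rz":0},{"grip":1,"x":0,"y":0,"z":0,"rx":0,"ry":0,"rz":0},{"grip":1,"x":0,"y":0,"z":0,"rx":0,"ry":0,"rz":0}]' 40 >/dev/null
python3 go.py 590.5 187.2 44 -1.537
```

```text
t 68.7 tip [569.6 185.3 115.2] th -1.5356 tiltxy [-0.0005 -0.0004] open 0.1mm F [ 0.7 -0.7  0.2] q1 0.15 q6 1.68
rz 0.08 deg; delta BEFORE turn [ -1.2 -20.9  71.2] ; AFTER turn [ -1.2 -20.9  71.2]
```

```bash
python3 -m jog '[{"grip":1,"x":-1.2,"y":-21,"z":10,"rx":0,"ry":0,"rz":0},{"grip":1,"x":0,"y":0,"z":25,"rx":0,"ry":0,"rz":0},{"grip":1,"x":0,"y":0,"z":25,"rx":0,"ry":0,"rz":0},{"grip":1,"x":0,"y":0,"z":10,"rx":0,"ry":0,"rz":0},{"grip":1,"x":0,"y":0,"z":0,"rx":0,"ry":0,"rz":0},{"grip":1,"x":0,"y":0,"z":0,"rx":0,"ry":0,"rz":0}]' 40 >/dev/null
python3 go.py; python3 -m jog '[{"grip":1,"x":0,"y":0,"z":3,"rx":0,"ry":0,"rz":0},{"grip":1,"x":0,"y":0,"z":2,"rx":0,"ry":0,"rz":0},{"grip":1,"x":0,"y":0,"z":1,"rx":0,"ry":0,"rz":0},{"grip":1,"x":0,"y":0,"z":0,"rx":0,"ry":0,"rz":0},{"grip":1,"x":0,"y":0,"z":0,"rx":0,"ry":0,"rz":0}]' 40 >/dev/null
python3 go.py;python3 -m jog '[{"grip":1,"x":0,"y":0,"z":1.5,"rx":0,"ry":0,"rz":0},{"grip":1,"x":0,"y":0,"z":0,"rx":0,"ry":0,"rz":0},{"grip":1,"x":0,"y":0,"z":0,"rx":0,"ry":0,"rz":0}]' 40 >/dev/null
python3 go.py
```

```text
t 69.2 tip [591.  185.9  45.1] th -1.5384 tiltxy [-0.0014 -0.0003] open -0.1mm F [0.9 0.2 1.1] q1 0.14 q6 1.68
t 69.6 tip [591.6 186.7  40. ] th -1.5374 tiltxy [0.001  0.0001] open -0.2mm F [-0.7 -0.3 -0.3] q1 0.14 q6 1.68
t 69.8 tip [591.8 186.8  38.5] th -1.5374 tiltxy [0.0012 0.0002] open -0.1mm F [-0.   0.8  2.5] q1 0.14 q6 1.68
```

```bash
python3 -m jog '[{"grip":1,"x":0,"y":0,"z":-15,"rx":0,"ry":0,"rz":0},{"grip":1,"x":0,"y":0,"z":-30,"rx":0,"ry":0,"rz":0},{"grip":1,"x":0,"y":0,"z":-30,"rx":0,"ry":0,"rz":0},{"grip":1,"x":25,"y":0,"z":-20,"rx":0,"ry":0,"rz":0},{"grip":1,"x":29,"y":0,"z":-20,"rx":0,"ry":0,"rz":0},{"grip":1,"x":29,"y":0,"z":0,"rx":0,"ry":0,"rz":0},{"grip":1,"x":29,"y":0,"z":0,"rx":0,"ry":0,"rz":0},{"grip":1,"x":29,"y":0,"z":0,"rx":0,"ry":0,"rz":0}]' 40 >/dev/null
python3 -m jog '[{"grip":1,"x":29,"y":0,"z":0,"rx":0,"ry":0,"rz":0},{"grip":1,"x":29,"y":0,"z":0,"rx":0,"ry":0,"rz":0},{"grip":1,"x":29,"y":0,"z":0,"rx":0,"ry":0,"rz":0},{"grip":1,"x":29,"y":0,"z":0,"rx":0,"ry":0,"rz":0},{"grip":1,"x":29,"y":0,"z":0,"rx":0,"ry":0,"rz":0},{"grip":1,"x":29,"y":0,"z":0,"rx":0,"ry":0,"rz":0},{"grip":1,"x":29,"y":0,"z":0,"rx":0,"ry":0,"rz":0},{"grip":1,"x":0,"y":0,"z":0,"rx":0,"ry":0,"rz":0}]' 40 >/dev/null
python3 go.py
python3 - <<'E'
from h import *
ct=read_camera("top");cv2.imwrite("pics/z1.png",ct["frame"][:,:,::-1]);crop(ct,128,172,266,245,5.5,"pics/z2.png")
E
```

```text
t 71.2 tip [ 602.7 -162.   152.9] th -1.5418 tiltxy [ 0.0004 -0.0022] open -0.1mm F [ 0.9 -0.3  0.5] q1 -0.42 q6 1.12
```

View pics/z1.png

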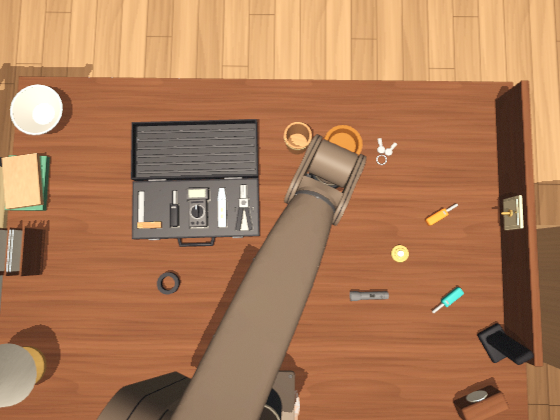

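View pics/z2.png

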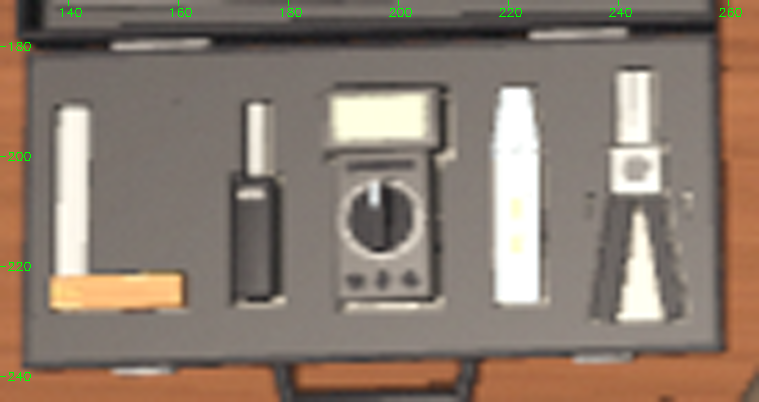

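All five tools are in their pockets with the dial at OFF. The bystanders in view are in place (keyring 385,150; ashtray 343,142; cup 298,135; bell 400,253; torch 370,295; tape 168,282), and the arm is clear.

```bash
python3 -m jog '[{"grip":1,"x":0,"y":0,"z":0,"rx":0,"ry":0,"rz":0},{"grip":1,"x":0,"y":0,"z":0,"rx":0,"ry":0,"rz":0},{"grip":1,"x":0,"y":0,"z":0,"rx":0,"ry":0,"rz":0}]' 40 >/dev/null; python3 -c "from plant import *;print(sign_off())"
```

```text
the job is handed in; nothing more can be done
None
```

The kit is packed and handed in at about 71 s. The multimeter, square, black driver, level and pliers are in their own pockets the right way round, and the case is open. The orange and turquoise drivers were left alone.

**Dial:** I turned it anticlockwise after the meter was seated, until the wrist torque rose sharply at the stop. The last picture shows its marker pointing at the display.

**Depth:**
- **Level, square, driver and pliers:** each was pressed from above at 16–25 N. The fingertips stopped at 32.4, 28.4, 30.4 and 26.4 mm, a steady 0.4 mm above the nominal home heights.
- **Meter:** it was pushed home while gripped, at 19 N. The fingertips then met the display at 38.5 mm, against a nominal 38. I did not press or check the socket end separately.

**Sideways:** in the last top views everything lies within about 1–2 mm of the fitted pocket outlines. The bystanders look unmoved.

**What disagreed:**
- The cameras and the robot differ by about 2 mm in x and y, which I corrected from the contacts.
- A separate fit of the seated level put it 2.8 mm to one side in y. I put that down to pale pocket floor showing beside it.
- The pliers jammed about 5 mm high on the first try, about 3 mm too far back. I regripped, shifted and pressed them home.

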